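# Stop the blower, load the drying station, start it again

### The arm

A 6-joint arm with a two-finger parallel gripper is mounted at the origin on the work surface. World frame = base frame: x ahead of the robot, y to its left, z up, the work surface at z = 0. Lengths are in m, angles in degrees, forces in N, time in s.
With the tool pointing down it reaches from about 0.375 to 0.9 m from the base axis. Payload 3.1 kg.
Tool frame: the origin (TCP) lies midway between the tips of the shut fingers; the grasp point (between the pads) lies 19 mm behind it; x points along the fingers, z is the direction in which the jaws open and shut, and the axes are right-handed (so a half turn about x gives the same grasp; the last joint's range is limited). The gripper opens to 87 mm and grips with 3 to 60 N. Pads are 19 mm wide; open, the fingers measure 117 mm over their backs; the gripper's body (75 mm by 190 mm) begins 51 mm behind the grasp point.
Start: joints at [62.653, 30.224, 82.088, -0, 67.689, -10.227], TCP at [0.184, 0.597, 0.184] pointing down, gripper open.
Joint ranges: [-176.69, 176.69], [-43.24, 126.21], [12.49, 139.97], [-82, 262], [0, 151.66], [-163.58, 163.58]. Speed limits (degrees/s): [159.86, 159.86, 180, 180, 180, 180].

### API

Orientations are given as a 3x3 rotation matrix whose columns are the frame's x, y, z axes.
In Python, from rig import * gives the robot as it stands.
- The arm moves only by the tool play_rows, never from a script. Its argument "rows" is a list that holds one entry, the list of rows, each a list of 7 numbers: the shift along the tool's x, y, z in m, then the turn, a rotation vector about the tool's x, y, z in degrees, then the finger opening in m, from 0 to 0.087. A call has 1 to 12 rows; each row is the pose to reach, as a shift and turn from the pose commanded when the call began, along the tool's axes at that moment; what a row does not reach only later rows make up. A row lasts 1/10 s, in which the tool goes at most 50 mm and 8.59 degrees, less where a joint would pass 70% of its speed; a pose out of reach is approached as far as the arm can. A call with a gripper value outside its range is refused whole. The fingers move at their own pace and stop on an object; the grip force is fixed at half the most. Time passes only in rows, so rows that repeat a pose let the fingers close. It gives the time, the measured TCP pose, the force and the opening at its end, in the units of the state.
- read_state(): the state, without advancing time (a new reading comes with each control period).
- capture(name): name is "scene" or "top" or "wrist"; returns a dict with "pixels" (480x640x3 uint8, red, green, blue), "intrinsics" (3x3 intrinsics, pixels), "k1" (the pictures are not rectified: a ray, as slopes to the right and down, at radius r is drawn at 1 + k1 r^2 times it, then the intrinsics apply), "rvec" (rotation vector, rad) and "tvec" (3), from world to camera coordinates, as OpenCV has them. Camera axes: x right, y down, z forward; pixel columns grow to the right and rows downward; lengths in m; the calibration is good to about 2 mm. A picture is of the moment at which its call begins. There is no depth.
- hand_in(): hands the job in, once; it reports no verdict.
Trained networks look in the newest picture that a camera, given by its name, has taken for a name from the list of things; names that differ only in an ending like _2 or _b are one class to them, and where a whole thing is asked for, a point or a joint stands for the part that bears it (a point fixed in the world has none). Each returns a list of dicts, best first, with "p" (0 to 1); they miss things now and then, are a little off and sometimes report something else, mostly with a low value. They report only what shows in the picture. A call takes as long as a camera call. They do not tell look-alikes from the thing itself.
- trace(camera, target): "mask" (480x640 bool, what is visible of it) and "at" ([column, row] in pixels, amid what is visible of it).
The state is a dict: "time_s": time; "joint_positions": joint angles; "qvel": joint speeds; "tau": joint torques, N m; "position": TCP position; "tcp_rot": TCP orientation; "force": force on the tool from outside, world axes, zero at the start; "moment": the same for the moment, N m; "opening": opening from 0.0 (shut) to 1.0 (fully open).
Only numpy, scipy, OpenCV 4.12 (cv2) and the standard library are available. Lean on these libraries where they do the work, as an engineer would, in place of code of your own. Each camera call takes 0.05 s, during which the arm holds its last target.

### The job

The washed parts must dry. First stop the blower by pulling its lever all the way over towards you; then hang every aluminium T-bracket by the big hole in its plate on the blue rail, one to a peg, so that it hangs freely, and set every white square housing upside down (mouth down) over its own upright peg of the drying rack, fully down on the rack's base. Only when all of them are loaded, start the blower again by pushing the lever all the way over, away from you. Leave the collar, dish and screwdriver on the bench where they lie.

Things in the scene. Friction and masses are not known exactly. Their poses are not given: they have to be found in the camera images.
- bracket1: aluminium inverted-T bracket (two or three present), standing on the bench: square foot 60 x 60 x 8 mm, and on its middle an upright plate 8 mm thick (along the body's x), 60 mm wide (along y), top edge 120 mm above the underside. A 30 mm round hole through the plate along x, its centre 67 mm above the underside and 53 mm below the top edge. Origin: centre of the foot's underside; z up. 0.2 kg
- bracket2: aluminium inverted-T bracket (two or three present), standing on the bench: square foot 60 x 60 x 8 mm, and on its middle an upright plate 8 mm thick (along the body's x), 60 mm wide (along y), top edge 120 mm above the underside. A 30 mm round hole through the plate along x, its centre 67 mm above the underside and 53 mm below the top edge. Origin: centre of the foot's underside; z up. 0.2 kg
- bracket3: aluminium inverted-T bracket (two or three present), standing on the bench: square foot 60 x 60 x 8 mm, and on its middle an upright plate 8 mm thick (along the body's x), 60 mm wide (along y), top edge 120 mm above the underside. A 30 mm round hole through the plate along x, its centre 67 mm above the underside and 53 mm below the top edge. Origin: centre of the foot's underside; z up. 0.2 kg
- bracket1_eye (a point): centre of the 30 mm hole of bracket1
- bracket2_eye (a point): centre of the 30 mm hole of bracket2
- bracket3_eye (a point): centre of the 30 mm hole of bracket3
- housing1: white square plastic housing (two or three present), closed at one end, lying on a side: 95 mm long (along the body's x), 48 x 48 mm outside, walls and end 4 mm (cavity 40 x 40 x 91 mm). +x points out of the open mouth; a round nozzle, 20 mm across, sticks 14 mm out of the closed end. Origin: middle of the side it lies on, so the housing's axis runs 24 mm above the origin (body z). 0.12 kg
- housing2: white square plastic housing (two or three present), closed at one end, lying on a side: 95 mm long (along the body's x), 48 x 48 mm outside, walls and end 4 mm (cavity 40 x 40 x 91 mm). +x points out of the open mouth; a round nozzle, 20 mm across, sticks 14 mm out of the closed end. Origin: middle of the side it lies on, so the housing's axis runs 24 mm above the origin (body z). 0.12 kg
- housing3: white square plastic housing (two or three present), closed at one end, lying on a side: 95 mm long (along the body's x), 48 x 48 mm outside, walls and end 4 mm (cavity 40 x 40 x 91 mm). +x points out of the open mouth; a round nozzle, 20 mm across, sticks 14 mm out of the closed end. Origin: middle of the side it lies on, so the housing's axis runs 24 mm above the origin (body z). 0.12 kg
- housing1_mouth (a point): centre of the mouth of housing1, in the plane of the rim
- housing2_mouth (a point): centre of the mouth of housing2, in the plane of the rim
- housing3_mouth (a point): centre of the mouth of housing3, in the plane of the rim
- hang1 (a point): fixed blue tube rail 300 mm long on two posts (tube 28 mm thick) with three level pegs pointing towards the robot: point on the axis of peg 1, 40 mm from the tube's axis, 140 mm above the bench. The peg is 12 mm thick with an 18 mm end cap; its tip is 45 mm from this point along this point's -x (the tube runs along its y, z up); pegs 95 mm apart along y
- hang2 (a point): fixed blue tube rail 300 mm long on two posts (tube 28 mm thick) with three level pegs pointing towards the robot: point on the axis of peg 2, 40 mm from the tube's axis, 140 mm above the bench. The peg is 12 mm thick with an 18 mm end cap; its tip is 45 mm from this point along this point's -x (the tube runs along its y, z up); pegs 95 mm apart along y
- hang3 (a point): fixed blue tube rail 300 mm long on two posts (tube 28 mm thick) with three level pegs pointing towards the robot: point on the axis of peg 3, 40 mm from the tube's axis, 140 mm above the bench. The peg is 12 mm thick with an 18 mm end cap; its tip is 45 mm from this point along this point's -x (the tube runs along its y, z up); pegs 95 mm apart along y
- dry1 (a point): fixed grey drying rack, base 100 x 340 x 15 mm, three upright white pegs: foot of drying peg 1, on the top face of the rack's base (15 mm above the bench). The peg is 20 mm thick with a tapered top, 60 mm tall; pegs 115 mm apart along y
- dry2 (a point): fixed grey drying rack, base 100 x 340 x 15 mm, three upright white pegs: foot of drying peg 2, on the top face of the rack's base (15 mm above the bench). The peg is 20 mm thick with a tapered top, 60 mm tall; pegs 115 mm apart along y
- dry3 (a point): fixed grey drying rack, base 100 x 340 x 15 mm, three upright white pegs: foot of drying peg 3, on the top face of the rack's base (15 mm above the bench). The peg is 20 mm thick with a tapered top, 60 mm tall; pegs 115 mm apart along y
- blower (a joint): blower lever, rad: 0 leaning to -x (off), 1.0 leaning to +x of its base (on); it starts on and stays where it is left
- blower_base: fixed grey block of the blower lever; the lever swings in its x-z plane, towards +x to switch on. Origin: centre of its underside
- blower_tip (a point): tip of the blower lever (80 mm long)
- collar: loose steel collar 56 mm across, 22 mm tall; must stay where it is. Origin: underside
- dish: loose round steel dish 70 mm across, 30 mm tall; must stay where it is. Origin: underside
- screwdriver: loose screwdriver lying on the right; must stay where it is. Origin: underside
There are look-alikes about, which are no part of the job. What is shaped like the housing2 but pink or yellow is not meant.

How it is judged:
By the outcome, as a careful person would: the job done as asked, in the order asked, and still so for the second after the job is handed in, with the robot touching nothing.
Of bracket1, bracket2, bracket3 only 2 to 3 are there at a start; the rules pass over those that are not, and their reading is None.
Of housing1, housing2, housing3 only 2 to 3 are there at a start; the rules pass over those that are not, and their reading is None.
At some moment in a run one of housing1, housing2, housing3 may be knocked a few centimetres aside while the robot is not near it.
It also fails if it takes over 210 s, if anything falls off the work surface, if the arm or the gripper's body presses on something with over 40 N, if the wrist force passes 120 N, or if a joint passes its speed limit or range.

## Working session

There is one attempt and no reset: what is moved stays moved. The work goes in short steps, Python scripts to look and compute and a tool call to move; the robot and the scene stay as the last step left them, time stands still between calls to the robot, and variables do not carry over. Pictures are saved under pics/ and viewed, and the job is handed in when it is done.

Besides the shell and the picture viewer there is one more tool, called after "Emit:" as name([rows], argument=value, ...), one row to a line, values as JSON. play_rows: Moves the arm, as the interface text tells. Its arguments: {"type":"object","properties":{"rows":{"type":"array"}},"required":["rows"]}

```bash
ls; mkdir -p pics
cat > h.py <<'E'
from rig import *
import numpy as np, cv2
def snap(cam,fn):
    c=capture(cam); cv2.imwrite('pics/'+fn,c['pixels'][:,:,::-1]); return c
E
python3 - <<'E'
from h import *
for n in ["scene","top","wrist"]:
    c=snap(n,n+'0.png'); print(n,c['intrinsics'].tolist(),c['k1'],c['rvec'],c['tvec'])
s=read_state(); print(s)
E
```

```text
pics
scene [[534.3805921514228, 0.0, 322.19348392028996], [0.0, 534.3805921514228, 234.87292544149014], [0.0, 0.0, 1.0]] 0.05562306895798063 [ 1.96198247  1.7104096  -0.55390753] [-0.00550338 -0.30731588  1.60228803]
top [[550.939521840452, 0.0, 321.17722850219434], [0.0, 550.939521840452, 246.13906184325637], [0.0, 0.0, 1.0]] -0.07404623129992857 [ 2.15014964 -2.18316626  0.11032928] [-0.01960119  0.47869324  1.43033523]
wrist [[330.82563866243424, 0.0, 316.8181144420031], [0.0, 330.82563866243424, 238.97190405615777], [0.0, 0.0, 1.0]] -0.05164308267031148 [-2.34717072 -1.73426675 -0.22706064] [-0.62376603 -0.03204253  0.39106005]
{'time_s': 0.15, 'joint_positions': array([ 6.26520456e+01,  3.02663633e+01,  8.21381619e+01, -5.12384471e-04,
        6.76888349e+01, -1.02277495e+01]), 'qvel': array([-0.05125808, -0.25843192, -0.16162464,  0.02852543, -0.01703445,
       -0.02190181]), 'tau': array([ 2.49604291e-04, -4.40432703e+01, -1.76843494e+01,  6.33368734e-02,
        5.53189090e-02, -1.15544358e-04]), 'position': array([0.18368205, 0.59676474, 0.18350798]), 'tcp_rot': array([[-7.41204748e-04, -9.55690161e-01,  2.94373514e-01],
       [-1.45112281e-03,  2.94374313e-01,  9.55689101e-01],
       [-9.99998672e-01,  2.81189179e-04, -1.60501543e-03]]), 'force': array([-0.88968887, -0.91997349, -1.00592001]), 'moment': array([ 0.01691291, -0.01132203,  0.01926355]), 'opening': 1.0008497309515478}
```

View pics/scene0.png

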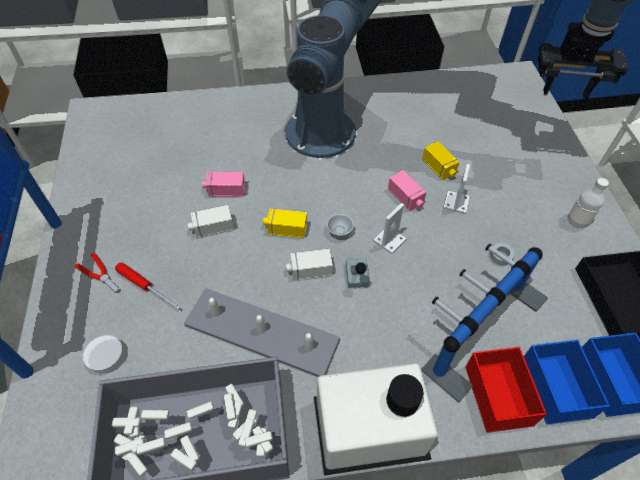

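View pics/top0.png

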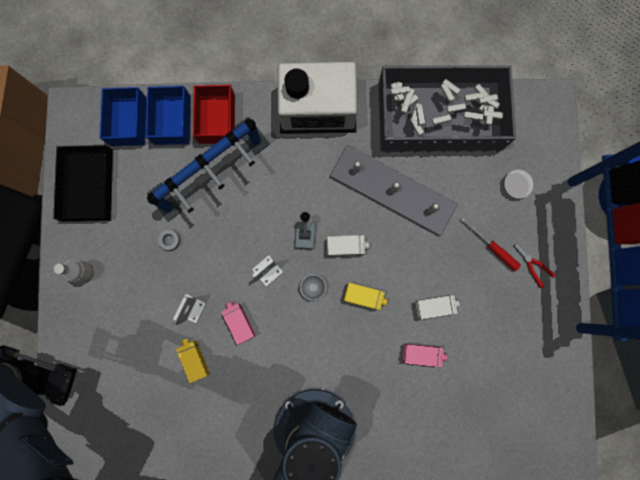

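View pics/wrist0.png

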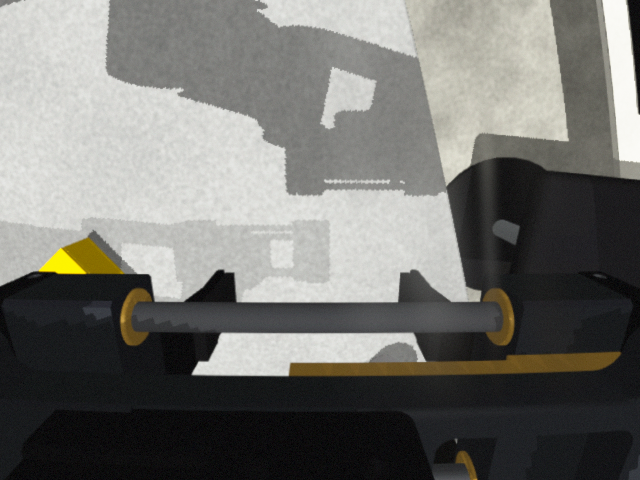

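```bash
cat >> h.py <<'E'
def cam_arr(c):
    return np.array(c['intrinsics']),np.array([c['k1'],0,0,0,0.]),np.array(c['rvec'],float),np.array(c['tvec'],float)
def proj(c,P):
    K,D,r,t=cam_arr(c); return cv2.projectPoints(np.asarray(P,float).reshape(-1,1,3),r,t,K,D)[0].reshape(-1,2)
def ray(c,uv):
    K,D,r,t=cam_arr(c); n=cv2.undistortPoints(np.asarray(uv,float).reshape(-1,1,2),K,D).reshape(-1,2)
    R=cv2.Rodrigues(r)[0]; d=np.c_[n,np.ones(len(n))]@R; o=-R.T@t; return o,d/np.linalg.norm(d,axis=1)[:,None]
def onz(c,uv,z):
    o,d=ray(c,uv); return o+d*((z-o[2])/d[:,2])[:,None]
def tri(c1,u1,c2,u2):
    o1,d1=ray(c1,[u1]);o2,d2=ray(c2,[u2]);d1=d1[0];d2=d2[0]
    s=np.linalg.lstsq(np.c_[d1,-d2],o2-o1,rcond=None)[0]
    a=o1+d1*s[0];b=o2+d2*s[1]; return (a+b)/2,np.linalg.norm(a-b)
E
python3 - <<'E'
from h import *
import pickle
out={}
for n in ["scene","top"]:
    c=capture(n); out[n]=c
    for t in ["bracket1","housing1","blower_tip","blower_base","collar","dish","hang1","dry1"]:
        r=trace(n,t)
        for q in r: print(n,t,round(q['p'],2),np.round(q['at']),q['mask'].sum(), np.round(onz(c,[q['at']],0.02)[0],3))
        out[n,t]=r
pickle.dump(out,open('t0.pkl','wb'))
E
```

```text
scene bracket1 0.73 [459. 199.] 518 [0.324 0.327 0.02 ]
scene bracket1 0.68 [392. 232.] 846 [0.408 0.127 0.02 ]
scene housing1 0.96 [220. 186.] 905 [ 0.194 -0.299  0.02 ]
scene housing1 0.91 [408. 189.] 931 [0.272 0.2   0.02 ]
scene housing1 0.85 [210. 218.] 1026 [ 0.303 -0.329  0.02 ]
scene housing1 0.73 [440. 162.] 863 [0.186 0.314 0.02 ]
scene housing1 0.62 [290. 218.] 1040 [ 0.328 -0.125  0.02 ]
scene blower_tip 0.57 [361. 267.] 103 [0.501 0.03  0.02 ]
scene blower_tip 0.5 [478. 307.] 4854 [0.644 0.277 0.02 ]
scene blower_tip 0.37 [264. 333.] 6554 [ 0.643 -0.214  0.02 ]
scene blower_base 0.94 [355. 270.] 618 [0.508 0.015 0.02 ]
scene collar 0.8 [501. 252.] 255 [0.505 0.379 0.02 ]
scene dish 0.59 [339. 226.] 455 [ 0.372 -0.003  0.02 ]
scene hang1 0.56 [476. 304.] 4318 [0.636 0.274 0.02 ]
scene hang1 0.5 [138. 277.] 549 [ 0.459 -0.5    0.02 ]
scene dry1 0.57 [264. 332.] 6428 [ 0.643 -0.215  0.02 ]
top bracket1 0.84 [188. 312.] 533 [0.31  0.326 0.02 ]
top bracket1 0.62 [268. 274.] 528 [0.408 0.116 0.02 ]
top bracket1 0.37 [344. 248.] 781 [ 0.474 -0.087  0.02 ]
top housing1 0.96 [437. 306.] 874 [ 0.315 -0.33   0.02 ]
top housing1 0.96 [368. 295.] 742 [ 0.349 -0.148  0.02 ]
top housing1 0.96 [235. 320.] 780 [0.289 0.202 0.02 ]
top housing1 0.93 [345. 244.] 796 [ 0.484 -0.089  0.02 ]
top housing1 0.88 [424. 355.] 783 [ 0.189 -0.29   0.02 ]
top housing1 0.55 [195. 362.] 857 [0.18  0.308 0.02 ]
top blower_tip 0.53 [305. 222.] 107 [0.545 0.014 0.02 ]
top blower_base 0.86 [309. 233.] 589 [0.515 0.004 0.02 ]
top collar 0.55 [168. 238.] 225 [0.508 0.381 0.02 ]
top dish 0.95 [314. 286.] 526 [ 0.373 -0.006  0.02 ]
top hang1 0.76 [205. 162.] 2806 [0.712 0.284 0.02 ]
top dry1 0.72 [394. 190.] 4661 [ 0.626 -0.224  0.02 ]
```

```bash
cat >> h.py <<'E'
from scipy.optimize import minimize
def box(x0,x1,y0,y1,z0,z1): return np.array([[x,y,z] for x in(x0,x1) for y in(y0,y1) for z in(z0,z1)],float)
def cyl(p,ax,r,L,n=24):
    ax=np.array(ax,float);ax/=np.linalg.norm(ax);u=np.cross(ax,[0.3,0.5,0.8]);u/=np.linalg.norm(u);v=np.cross(ax,u)
    th=np.linspace(0,2*np.pi,n,endpoint=False);ring=r*(np.cos(th)[:,None]*u+np.sin(th)[:,None]*v)
    return np.r_[ring+p,ring+np.array(p)+ax*L]
BR=[box(-.03,.03,-.03,.03,0,.008),box(-.004,.004,-.03,.03,.008,.12)]
HO=[box(-.0475,.0475,-.024,.024,0,.048),cyl([-.0475,0,.024],[-1,0,0],.01,.014)]
RK=[box(-.05,.05,-.17,.17,0,.015)]+[cyl([0,k*.115,.015],[0,0,1],.010,.055) for k in(-1,0,1)]
RL=[cyl([0.04,-.15,0.14],[0,1,0],.014,.3)]+[cyl([-.045,k*.095,.14],[1,0,0],.006,.085) for k in(-1,0,1)]
def place(parts,x,y,yaw,z=0):
    c,s=np.cos(yaw),np.sin(yaw);R=np.array([[c,-s,0],[s,c,0],[0,0,1]]);return [p@R.T+[x,y,z] for p in parts]
S=4
def sil(c,parts):
    m=np.zeros((480*S,640*S),np.uint8)
    for p in parts:
        uv=((proj(c,p)+.5)*S-.5); h=cv2.convexHull(uv.astype(np.float32)); cv2.fillConvexPoly(m,np.round(h).astype(np.int32),1)
    return m.astype(bool)
def fit(cs,masks,parts,p0,holes=False):
    ms=[cv2.resize(m.astype(np.uint8),(640*S,480*S),interpolation=cv2.INTER_NEAREST).astype(bool) for m in masks]
    def cost(p):
        q=place(parts,p[0]/100,p[1]/100,p[2]*.1); e=0
        for c,m in zip(cs,ms):
            s=sil(c,q); e+=1-(s&m).sum()/(s|m).sum()
        return e
    best=None
    P=np.array([p0[0]*100,p0[1]*100,p0[2]*10])
    r=minimize(cost,P,method='Nelder-Mead',options=dict(initial_simplex=[P,P+[1,0,0],P+[0,1,0],P+[0,0,1.5]],xatol=.005,fatol=1e-4,maxiter=120))
    return r.x*[.01,.01,.1],r.fun/len(cs)
def overlay(c,parts,fn,crop=None,k=1,also=[]):
    im=cv2.resize(c['pixels'][:,:,::-1],None,fx=k,fy=k,interpolation=cv2.INTER_CUBIC) if k!=1 else c['pixels'][:,:,::-1].copy()
    for q in parts:
        for p in q:
            h=cv2.convexHull(((proj(c,p)+.5)*k-.5).astype(np.float32)); cv2.polylines(im,[np.round(h).astype(np.int32)],True,(0,0,255),1)
    if crop: x0,y0,x1,y1=[v*k for v in crop]; im=im[y0:y1,x0:x1]
    cv2.imwrite('pics/'+fn,im)
E
python3 - <<'E'
from h import *
import pickle
out=pickle.load(open('t0.pkl','rb'))
cs=[out['scene'],out['top']]
def near(n,t,xy): 
    return min(out[n,t],key=lambda q:np.hypot(*(onz(out[n],[q['at']],.02)[0][:2]-xy)))['mask']
res={}
def go(name,t,parts,xy,yaws):
    ms=[near(n,t,xy) for n in('scene','top')]
    r=[fit(cs,ms,parts,(*xy,y)) for y in yaws]; b=min(r,key=lambda a:a[1]); print(name,np.round(b[0],4),np.degrees(b[0][2]).round(1),round(b[1],3),[round(a[1],3) for a in r]); res[name]=b[0]
Y=np.radians([0,45,90,135,180,225,270,315])
go('A','bracket1',BR,(.32,.327),Y[:4]); go('B','bracket1',BR,(.408,.12),Y[:4])
go('H1','housing1',HO,(.31,-.33),[np.pi/2,-np.pi/2])
# housing 2 only found in top; scene colour mask
res['H2']=None
p=out['scene']['pixels'].astype(int); m=(p.min(2)>150); m[:245]=0;m[285:]=0;m[:,:280]=0;m[:,338:]=0
print(m.sum())
ms=[m,near('top','housing1',(.484,-.089))]
r=[fit(cs,ms,HO,(.48,-.089,y)) for y in (1.57,-1.57)]; print(r); res['H2']=min(r,key=lambda a:a[1])[0]
go('R','dry1',RK,(.63,-.22),np.radians([20,-20,30]))
go('L','hang1',RL,(.68,.27),np.radians([30,-30,-50,50]))
pickle.dump(res,open('res.pkl','wb'))
ov=[place(P,*res[k]) for k,P in zip(['A','B','H1','H2','R','L'],[BR,BR,HO,HO,RK,RL])]
overlay(cs[0],ov,'ov_s.png',(170,140,570,400),2); overlay(cs[1],ov,'ov_t.png',(140,110,480,340),2)
E
```

```text
A [0.3198 0.3237 1.0872] 62.3 0.099 [np.float64(0.367), np.float64(0.099), np.float64(0.105), np.float64(0.367)]
B [0.417  0.1195 0.684 ] 39.2 0.077 [np.float64(0.077), np.float64(0.079), np.float64(0.206), np.float64(0.204)]
H1 [ 0.3148 -0.3229  1.7145] 98.2 0.077 [np.float64(0.077), np.float64(0.133)]
1595
[(array([ 0.4769282 , -0.09149548,  1.58185192]), np.float64(0.327522898992164)), (array([ 0.4770989 , -0.0949583 , -1.53888364]), np.float64(0.37145430891278847))]
R [ 0.6311 -0.2229 -0.5191] -29.7 0.039 [np.float64(0.235), np.float64(0.039), np.float64(0.04)]
L [0.6535 0.245  0.6443] 36.9 0.446 [np.float64(0.446), np.float64(0.6), np.float64(0.936), np.float64(0.446)]
```

Run:
```python
import cv2
a=cv2.imread('pics/scene0.png'); cv2.imwrite('pics/lev_s.png',cv2.resize(a[230:320,320:420],None,fx=6,fy=6,interpolation=cv2.INTER_CUBIC))
a=cv2.imread('pics/top0.png'); cv2.imwrite('pics/lev_t.png',cv2.resize(a[195:275,265:365],None,fx=6,fy=6,interpolation=cv2.INTER_CUBIC))
```

```text
(no output)
```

View pics/ov_s.png

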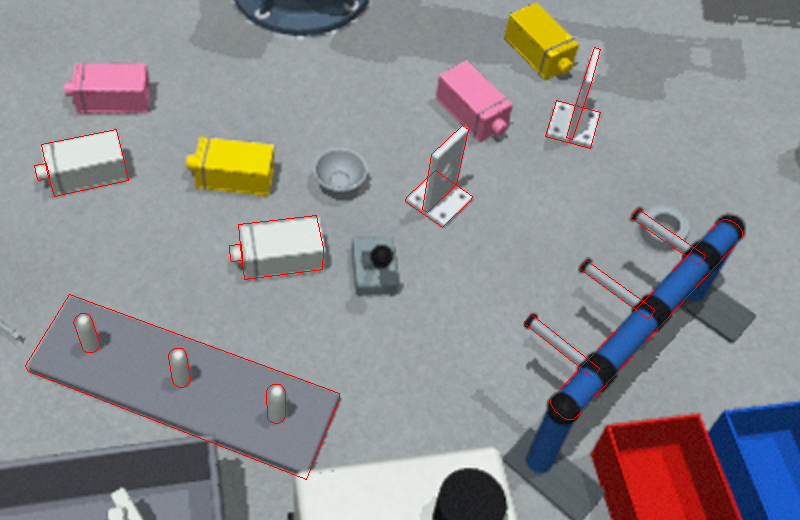

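View pics/ov_t.png

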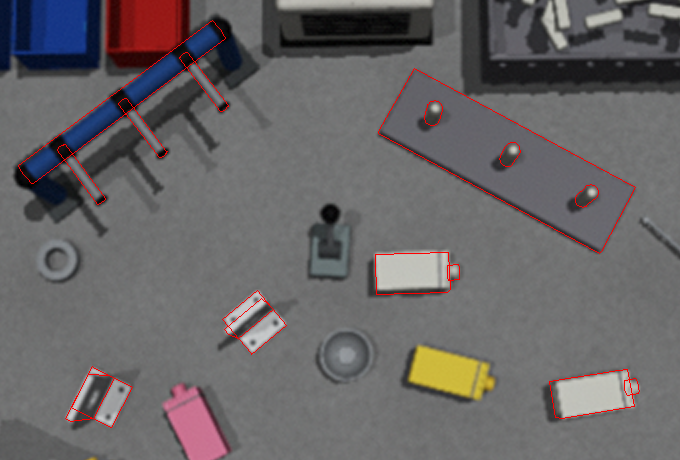

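View pics/lev_s.png

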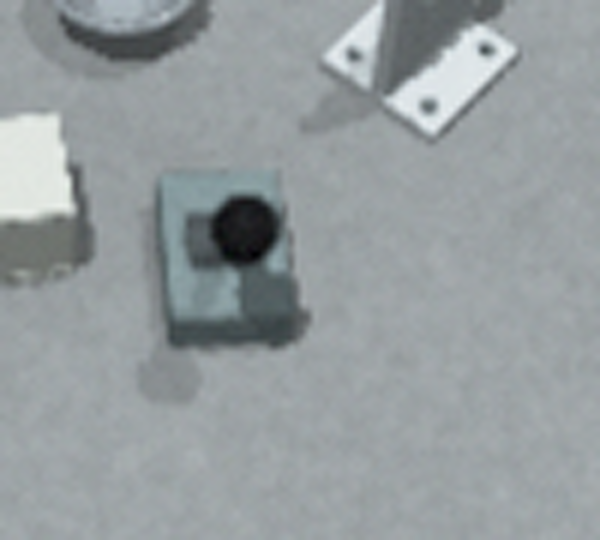

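View pics/lev_t.png

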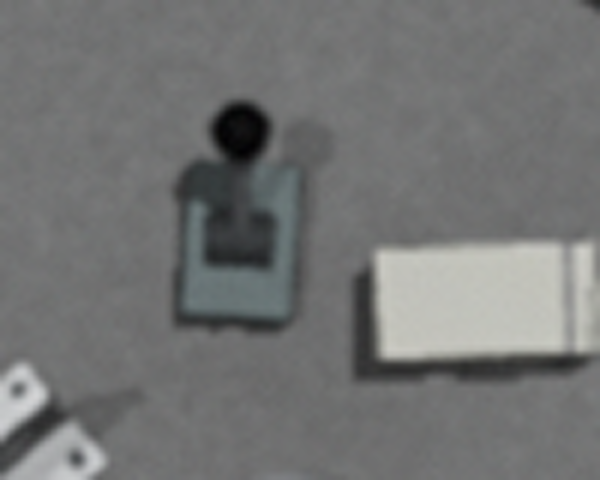

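Run:
```python
from h import *
import pickle
out=pickle.load(open('t0.pkl','rb')); res=pickle.load(open('res.pkl','rb'))
cs=[out['scene'],out['top']]
print('ball',tri(cs[0],(360.8,268.3),cs[1],(305.2,216.7)))
# base block top corners
print(onz(cs[1],[(265+195/6,195+165/6),(265+298/6,195+165/6),(265+290/6,195+318/6),(265+180/6,195+315/6)],.03).round(3))
p=cs[0]['pixels'][:,:,::-1];print
L=res['L']
ms=[]
for c,n in zip(cs,('scene','top')):
    # rail: band around model; colour tube blue + dark bands + pegs excluded: use tube mask only
    hsv=cv2.cvtColor(c['pixels'],cv2.COLOR_RGB2HSV); print(n,hsv[307,478] if n=='scene' else hsv[162,205])
ims=[]
for n,c in zip('st',cs):
    overlay(c,[place(RL,*L)],'rl_%s.png'%n,(430,220,560,360) if n=='s' else (145,110,265,220),5)
```

```text
ball (array([0.54786641, 0.01438235, 0.08868915]), np.float64(0.003939872257925711))
[[ 0.542  0.035  0.03 ]
 [ 0.541 -0.011  0.03 ]
 [ 0.473 -0.006  0.03 ]
 [ 0.475  0.042  0.03 ]]
scene [107 191 152]
top [120  26  10]
```

View pics/rl_s.png

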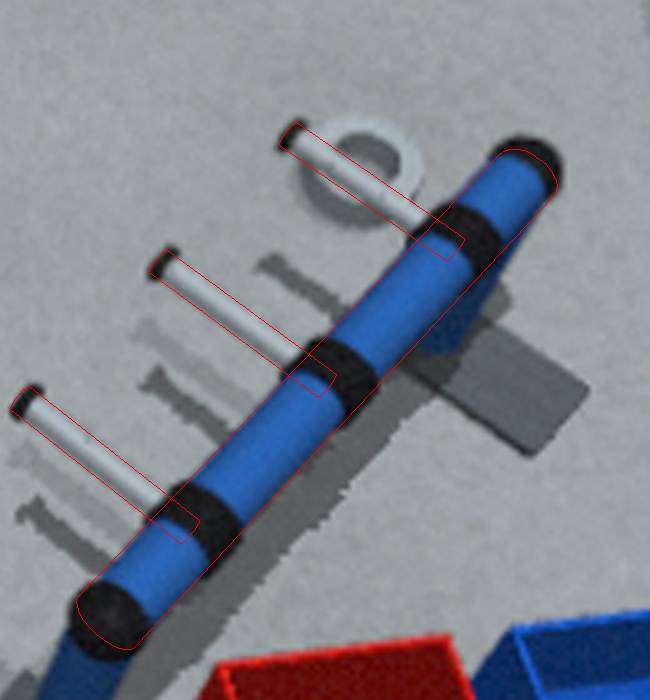

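View pics/rl_t.png

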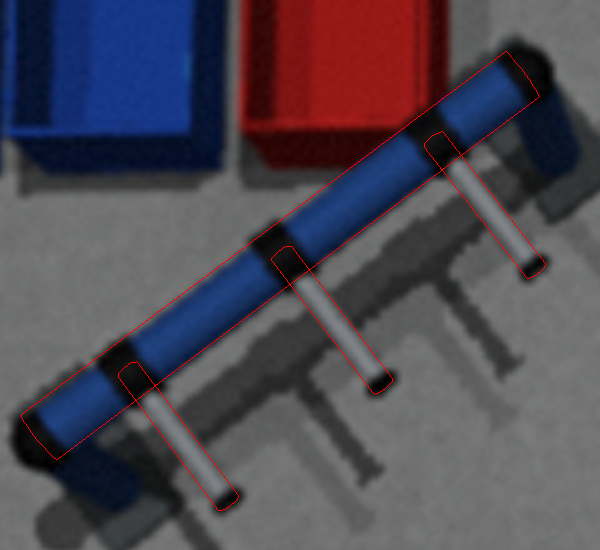

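Run:
```python
from h import *
import pickle
out=pickle.load(open('t0.pkl','rb')); res=pickle.load(open('res.pkl','rb'))
a,b=out['scene'],out['top']
x,y,w=res['L'];u=np.array([np.cos(w),np.sin(w)]);v=np.array([-u[1],u[0]])
for k,s,t in [(0,(462.6,272.6),(221,186.6)),(-1,(435.2,300.2),(251.8,163.6)),(1,(488.6,247.2),(190.6,210))]:
    P,e=tri(a,s,b,t); print(P.round(4),round(e,4),'model tip',(np.array([x,y])+v*.095*k-.043*u).round(4), 'local',((P[:2]-[x,y])@u).round(4),((P[:2]-[x,y])@v).round(4))
s=read_state(); print(s['time_s'],s['position'].round(4))
```

```text
[0.6187 0.2196 0.1383] 0.0026 model tip [0.6191 0.2191] local -0.0431 0.0006
[0.6758 0.1438 0.1373] 0.0035 model tip [0.6762 0.1432] local -0.0429 -0.0943
[0.5617 0.2953 0.1379] 0.0038 model tip [0.562  0.2951] local -0.0432 0.0954
1.05 [0.1839 0.5973 0.1843]
```

```bash
cat >> h.py <<'E'
from scipy.spatial.transform import Rotation as Ro
def Rdown(psi_deg, tilt=0):
    """tool down, jaw axis azimuth psi"""
    a=np.radians(psi_deg); z=np.array([np.cos(a),np.sin(a),0]); x=np.array([0,0,-1.]); return np.c_[x,np.cross(z,x),z]
def Rxz(x,z):
    x=np.array(x,float);x/=np.linalg.norm(x);z=np.array(z,float);z-=x*(x@z);z/=np.linalg.norm(z);return np.c_[x,np.cross(z,x),z]
def rel(p,R,st=None,p0=None,R0=None):
    st=st or read_state(); p0=st['position'] if p0 is None else np.array(p0); R0=st['tcp_rot'] if R0 is None else R0
    d=R0.T@(np.array(p)-p0); rv=Ro.from_matrix(R0.T@R).as_rotvec(degrees=True)
    n=max(np.linalg.norm(d)/.05,np.linalg.norm(rv)/8.59)
    print('row',d.round(4).tolist(),rv.round(2).tolist(),'rows>=%.1f'%n)
def stt():
    s=read_state(); print('t',round(s['time_s'],2),'p',s['position'].round(4).tolist(),'q',s['joint_positions'].round(1).tolist(),'F',s['force'].round(1).tolist(),'op',round(s['opening'],3))
    return s
E
python3 - <<'E'
from h import *
stt()
rel([.60,.013,.184],Rdown(88));
E
```

```text
t 1.05 p [0.1839, 0.5973, 0.1843] q [62.7, 30.2, 82.1, 0.0, 67.7, -10.2] F [-0.2, 0.7, -0.7] op 1.0
row [0.0003, -0.5696, -0.4359] [-15.12, 0.0, -0.0] rows>=14.3
```

Emit:
play_rows([
  [[0,-0.57,-0.436,-15.1,0,0,0.0],[0,-0.57,-0.436,-15.1,0,0,0.0],[0,-0.57,-0.436,-15.1,0,0,0.0],[0,-0.57,-0.436,-15.1,0,0,0.0],[0,-0.57,-0.436,-15.1,0,0,0.0],[0,-0.57,-0.436,-15.1,0,0,0.0],[0,-0.57,-0.436,-15.1,0,0,0.0],[0,-0.57,-0.436,-15.1,0,0,0.0],[0,-0.57,-0.436,-15.1,0,0,0.0],[0,-0.57,-0.436,-15.1,0,0,0.0],[0,-0.57,-0.436,-15.1,0,0,0.0],[0,-0.57,-0.436,-15.1,0,0,0.0]],
])

```text
time_s: 2.25
position: [0.5325, 0.1077, 0.1845]
tcp_rot: [[0.001, -0.999, 0.036], [0.0, 0.036, 0.999], [-1.0, -0.001, 0.0]]
force: [0.5, 0.9, 0.3]
opening: 0.027
```

Run:
```python
from h import *
stt()
rel([.60,.013,.184],Rdown(88)); rel([.60,.013,.075],Rdown(88))
```

```text
t 2.25 p [0.5325, 0.1077, 0.1845] q [-0.4, 23.9, 93.9, 0.0, 62.2, -88.3] F [0.5, 0.9, 0.3] op 0.027
row [0.0006, -0.0708, -0.0923] [-0.04, 0.01, 0.04] rows>=2.3
row [0.1096, -0.0708, -0.0923] [-0.04, 0.01, 0.04] rows>=3.2
```

Emit:
play_rows([
  [[0,-0.071,-0.092,0,0,0,0.0],[0,-0.071,-0.092,0,0,0,0.0],[0,-0.071,-0.092,0,0,0,0.0],[0.05,-0.071,-0.092,0,0,0,0.0],[0.09,-0.071,-0.092,0,0,0,0.0],[0.108,-0.071,-0.092,0,0,0,0.0],[0.108,-0.071,-0.092,0,0,0,0.0],[0.108,-0.055,-0.092,0,0,0,0.0],[0.108,-0.04,-0.092,0,0,0,0.0],[0.108,-0.025,-0.092,0,0,0,0.0],[0.108,-0.01,-0.092,0,0,0,0.0],[0.108,-0.01,-0.092,0,0,0,0.0]],
])

```text
time_s: 3.45
position: [0.5366, 0.0181, 0.0777]
tcp_rot: [[-0.001, -0.999, 0.035], [0.0, 0.035, 0.999], [-1.0, 0.001, 0.0]]
force: [-1.5, 0.0, -0.2]
opening: 0.006
```

Run:
```python
from h import *
stt()
c=snap('scene','l1.png');overlay(c,[],'l1c.png',(300,180,440,330),4)
```

```text
t 3.45 p [0.5366, 0.0181, 0.0777] q [-10.0, 32.4, 100.3, 0.0, 47.4, -98.0] F [-1.5, 0.0, -0.2] op 0.006
```

View pics/l1c.png

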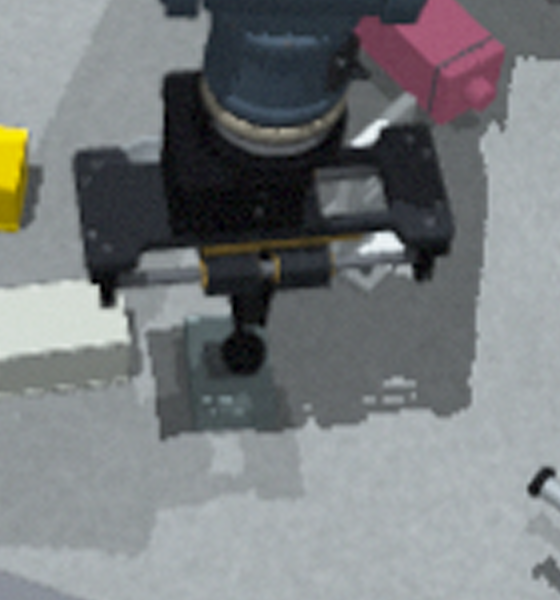

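Run:
```python
from h import *
snap('wrist','w1.png');c=snap('top','t1.png');overlay(c,[],'t1c.png',(255,180,365,270),6)
```

```text
(no output)
```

View pics/w1.png

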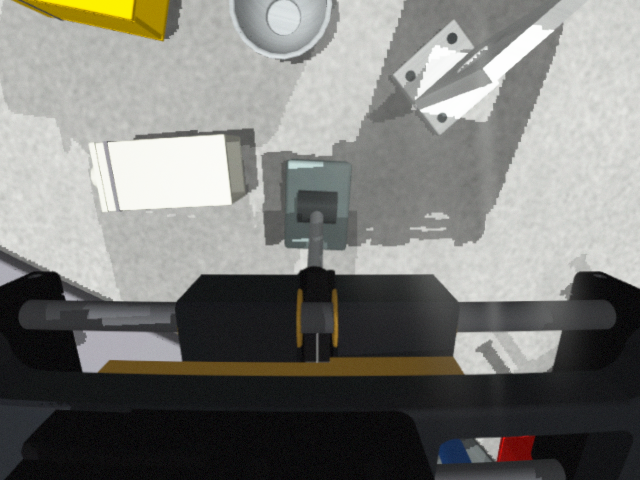

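View pics/t1c.png

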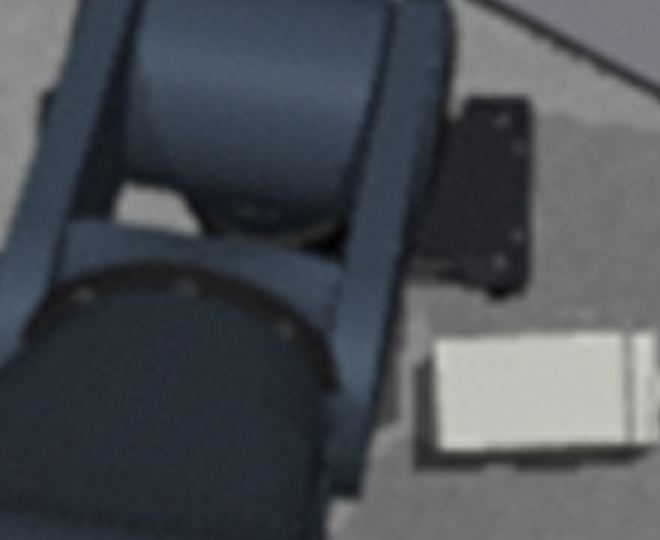

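Emit:
play_rows([
  [[0,0.01,0,0,0,0,0.0],[0,0.02,0,0,0,0,0.0],[0,0.02,0,0,0,0,0.0]],
])

```text
time_s: 3.9
position: [0.5156, 0.0185, 0.0759]
tcp_rot: [[-0.003, -0.999, 0.035], [0.001, 0.035, 0.999], [-1.0, 0.003, 0.0]]
force: [-0.2, 0.7, -0.2]
opening: 0.004
```

Run:
```python
from h import *
stt()
c=snap('scene','l2.png');print(proj(c,[[.5166,.018,.078],[.5166,.018,.10],[.5366,.018,.078]]));overlay(c,[],'l2c.png',(300,180,440,330),4)
c=snap('wrist','w2.png')
```

```text
t 3.9 p [0.5156, 0.0185, 0.0759] q [-10.4, 31.4, 103.2, -0.0, 45.6, -98.4] F [-0.2, 0.7, -0.2] op 0.004
[[358.73028158 259.34480747]
 [359.33155882 253.98268697]
 [360.29388548 266.53855165]]
```

View pics/l2c.png

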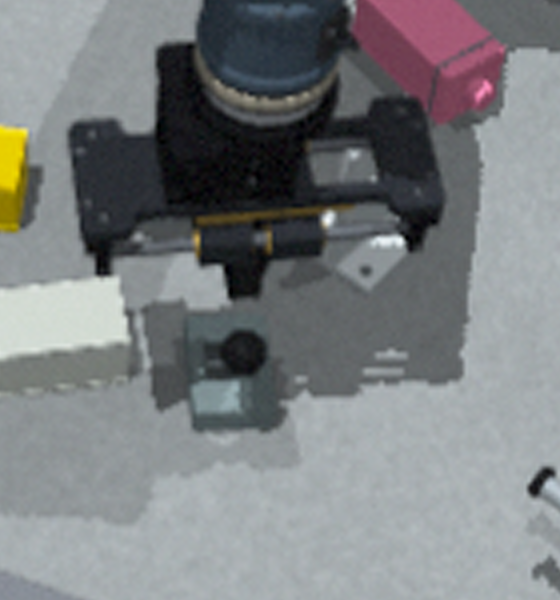

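View pics/w2.png

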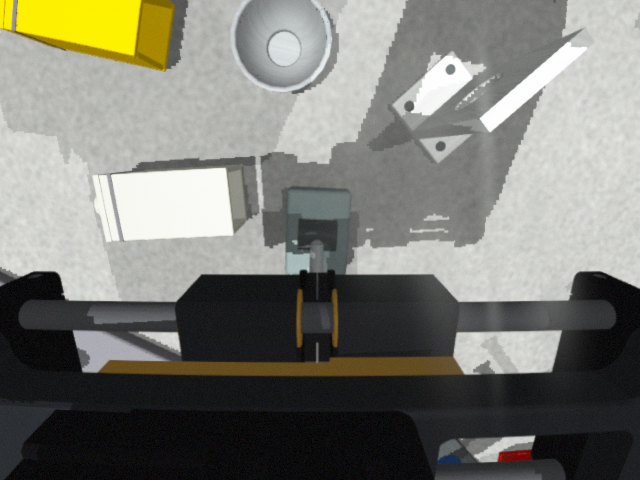

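Emit:
play_rows([
  [[-0.04,0,0,0,0,0,0.0],[-0.075,0,0,0,0,0,0.0],[-0.075,0,0,0,0,0,0.0],[-0.075,-0.05,-0.004,0,0,0,0.0],[-0.075,-0.095,-0.004,0,0,0,0.0],[-0.075,-0.095,-0.004,0,0,0,0.0],[-0.075,-0.095,-0.004,0,0,0,0.0],[-0.075,-0.095,-0.004,0,0,0,0.0],[-0.04,-0.095,-0.004,0,0,0,0.0],[0,-0.095,-0.004,0,0,0,0.0],[0,-0.095,-0.004,0,0,0,0.0],[0,-0.095,-0.004,0,0,0,0.0]],
])

```text
time_s: 5.2
position: [0.6116, 0.0109, 0.0761]
tcp_rot: [[-0.003, -0.999, 0.035], [0.0, 0.035, 0.999], [-1.0, 0.003, 0.0]]
force: [0.1, -0.3, 0.6]
opening: 0.008
```

Run:
```python
from h import *
stt()
```

```text
t 5.2 p [0.6116, 0.0109, 0.0761] q [-9.4, 37.0, 89.2, -0.0, 53.9, -97.4] F [0.1, -0.3, 0.6] op 0.008
```

Emit:
play_rows([
  [[0,0.015,0,0,0,0,0.0],[0,0.03,0,0,0,0,0.0],[0,0.045,0,0,0,0,0.0],[0,0.06,0,0,0,0,0.0],[0,0.075,0,0,0,0,0.0],[0,0.09,0,0,0,0,0.0],[0,0.1,0,0,0,0,0.0],[0,0.11,0,0,0,0,0.0],[0,0.115,0,0,0,0,0.0],[0,0.115,0,0,0,0,0.0]],
])

```text
time_s: 6.2
position: [0.4977, 0.0148, 0.0767]
tcp_rot: [[0.0, -0.999, 0.035], [-0.0, 0.035, 0.999], [-1.0, -0.0, -0.0]]
force: [-0.1, 0.3, -0.6]
opening: 0.007
```

Run:
```python
from h import *
stt()
c=snap('scene','l3.png');overlay(c,[],'l3c.png',(300,180,440,330),4)
c=snap('wrist','w3.png')
```

```text
t 6.2 p [0.4977, 0.0148, 0.0767] q [-11.2, 30.3, 105.9, -0.0, 43.8, -99.2] F [-0.1, 0.3, -0.6] op 0.007
```

View pics/l3c.png

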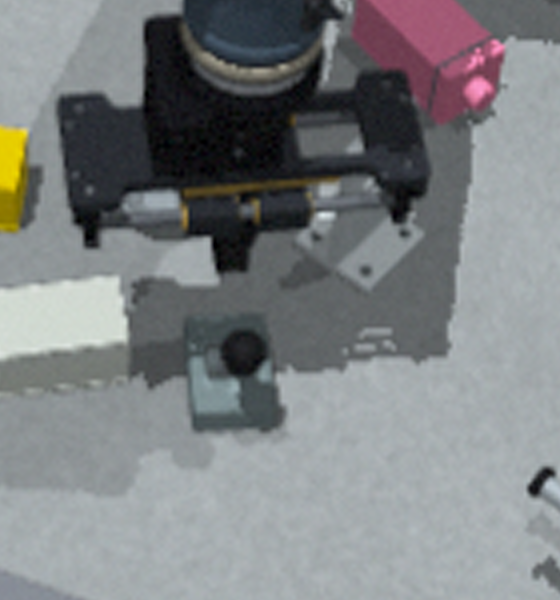

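View pics/w3.png

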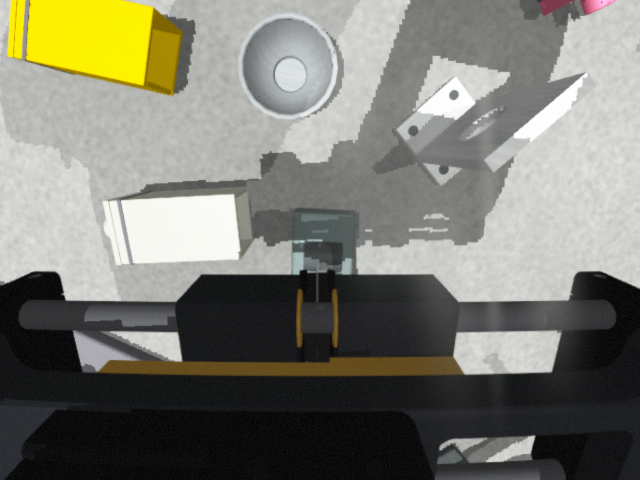

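Run:
```python
from h import *
s=stt()
c=capture('scene'); 
P=s['position'];R=s['tcp_rot']
im=cv2.resize(c['pixels'][:,:,::-1],None,fx=8,fy=8,interpolation=cv2.INTER_CUBIC)
for d,col in [(0,(0,0,255)),(.019,(0,255,0)),(.07,(255,0,0))]:
    q=proj(c,[P-R[:,0]*d])[0]*8+3.5; cv2.circle(im,tuple(q.astype(int)),5,col,-1)
q=proj(c,[[.548,.0144,.0887]])[0]*8+3.5; cv2.circle(im,tuple(q.astype(int)),5,(0,255,255),-1)
cv2.imwrite('pics/tip.png',im[200*8:275*8,315*8:405*8])
c=capture('wrist');
im=c['pixels'][:,:,::-1].copy()
for p,col in [(P,(0,0,255)),(np.array([.548,.0144,.0887]),(0,255,255)),(np.array([.51,.015,.03]),(0,255,0))]:
    q=proj(c,[p])[0]; print(q); cv2.circle(im,tuple(q.astype(int)),5,col,-1)
cv2.imwrite('pics/tipw.png',im)
```

```text
t 6.3 p [0.4989, 0.0145, 0.0765] q [-11.2, 30.3, 105.8, 0.0, 43.8, -99.2] F [-0.1, 0.1, 0.1] op 0.003
[316.76071152 264.47622258]
[319.17705069 342.32058514]
[317.90931032 257.87854644]
```

View pics/tip.png

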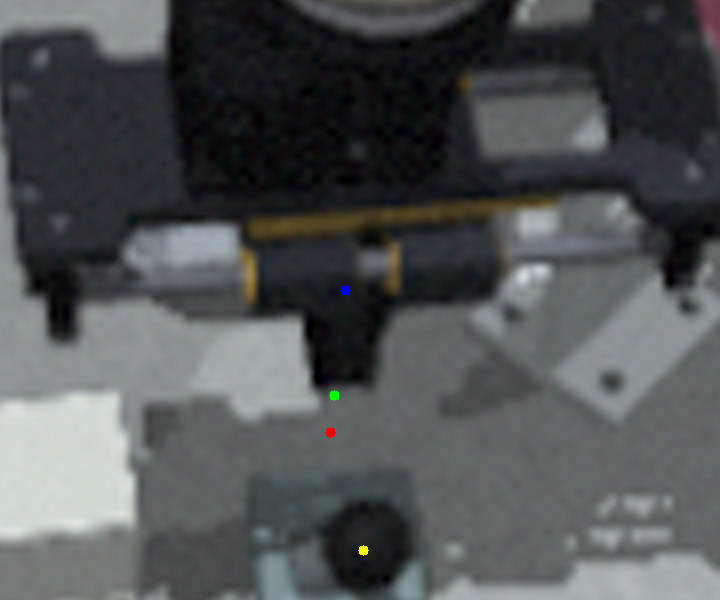

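View pics/tipw.png

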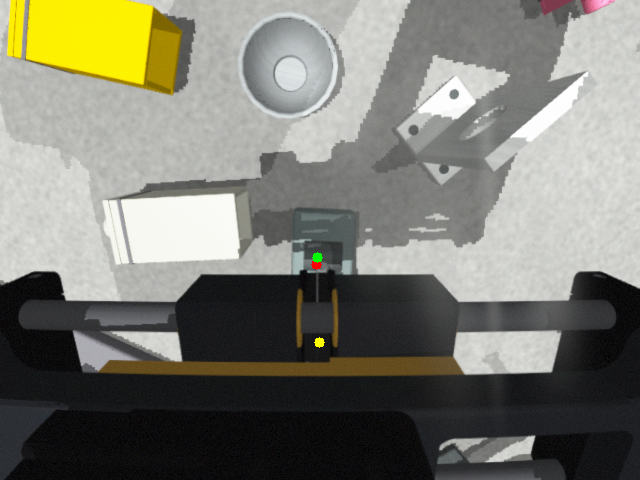

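Run:
```python
from h import *
s=read_state();c=capture('wrist');P=s['position'];R=s['tcp_rot']
for d in (0,.01,.019,.024,.03,.04,.06): 
    for dy in (-.01,0,.01): print(d,dy,proj(c,[P-R[:,0]*d+R[:,1]*dy])[0].round(1),end=' ')
    print()
K,D,r,t=cam_arr(c);Rc=cv2.Rodrigues(r)[0];o=-Rc.T@t;print('cam in tool',(R.T@(o-P)).round(4),(R.T@Rc.T).round(3).tolist())
cc=c['pixels'][240:360,270:370,::-1];cv2.imwrite('pics/wz.png',cv2.resize(cc,None,fx=6,fy=6,interpolation=cv2.INTER_CUBIC))
```

```text
0 -0.01 [316.8 279.1] 0 0 [316.8 264.5] 0 0.01 [316.8 249.6] 
0.01 -0.01 [316.8 285.2] 0.01 0 [316.8 270. ] 0.01 0.01 [316.8 254.5] 
0.019 -0.01 [316.7 291.2] 0.019 0 [316.7 275.4] 0.019 0.01 [316.7 259.3] 
0.024 -0.01 [316.7 294.7] 0.024 0 [316.7 278.6] 0.024 0.01 [316.7 262.1] 
0.03 -0.01 [316.7 299.2] 0.03 0 [316.7 282.7] 0.03 0.01 [316.7 265.7] 
0.04 -0.01 [316.7 307.4] 0.04 0 [316.7 290.1] 0.04 0.01 [316.7 272.3] 
0.06 -0.01 [316.6 326.7] 0.06 0 [316.6 307.7] 0.06 0.01 [316.6 287.9] 
cam in tool [-2.005e-01  7.130e-02  2.000e-04] [[0.001, -0.262, 0.965], [0.0, -0.965, -0.262], [1.0, 0.0, -0.001]]
```

View pics/wz.png

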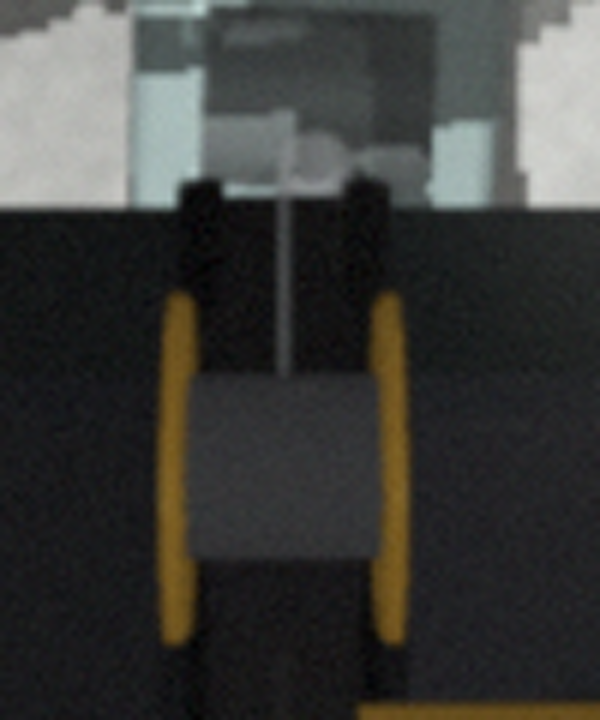

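Emit:
play_rows([
  [[-0.04,0,0,0,0,0,0.0],[-0.075,0,0,0,0,0,0.0],[-0.075,0,0,0,0,0,0.0],[-0.075,-0.05,-0.004,0,0,0,0.0],[-0.075,-0.09,-0.004,0,0,0,0.0],[-0.075,-0.122,-0.004,0,0,0,0.0],[-0.075,-0.122,-0.004,0,0,0,0.0],[-0.075,-0.122,-0.004,0,0,0,0.0],[-0.03,-0.122,-0.004,0,0,0,0.0],[0.01,-0.122,-0.004,0,0,0,0.0],[0.05,-0.122,-0.004,0,0,0,0.0],[0.05,-0.122,-0.004,0,0,0,0.0]],
])

```text
time_s: 7.65
position: [0.6126, 0.0075, 0.0206]
tcp_rot: [[-0.015, -0.999, 0.035], [0.002, 0.035, 0.999], [-1.0, 0.015, 0.002]]
force: [-2.4, 0.1, -0.3]
opening: 0.004
```

Run:
```python
from h import *
s=stt();P=s['position'];R=s['tcp_rot']
c=capture('scene'); 
im=cv2.resize(c['pixels'][:,:,::-1],None,fx=8,fy=8,interpolation=cv2.INTER_CUBIC)
for d,col in [(0,(0,0,255)),(.019,(0,255,0)),(.07,(255,0,0))]:
    q=proj(c,[P-R[:,0]*d])[0]*8+3.5; cv2.circle(im,tuple(q.astype(int)),5,col,-1)
cv2.imwrite('pics/tip2.png',im[250*8:325*8,320*8:410*8])
```

```text
t 7.65 p [0.6126, 0.0075, 0.0206] q [-9.7, 42.0, 90.1, -0.0, 48.8, -97.7] F [-2.4, 0.1, -0.3] op 0.004
```

View pics/tip2.png

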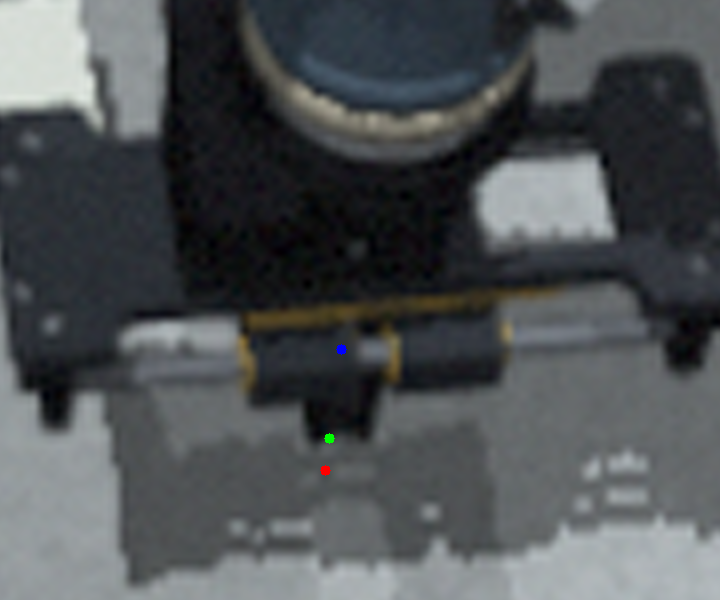

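Emit:
play_rows([
  [[0.004,0,0,0,0,0,0.0],[0.008,0,0,0,0,0,0.0],[0.011,0,0,0,0,0,0.0],[0.013,0,0,0,0,0,0.0],[0.015,0,0,0,0,0,0.0],[0.016,0,0,0,0,0,0.0],[0.016,0,0,0,0,0,0.0]],
])

```text
time_s: 8.4
position: [0.6197, 0.0065, 0.0102]
tcp_rot: [[-0.0, -0.999, 0.035], [0.0, 0.035, 0.999], [-1.0, 0.0, -0.0]]
force: [-0.7, -0.5, -0.4]
opening: -0.001
```

Run:
```python
from h import *
s=stt()
snap('wrist','w4.png')
```

```text
t 8.4 p [0.6197, 0.0065, 0.0102] q [-9.7, 43.0, 90.0, -0.0, 47.1, -97.7] F [-0.7, -0.5, -0.4] op -0.001
```

View pics/w4.png

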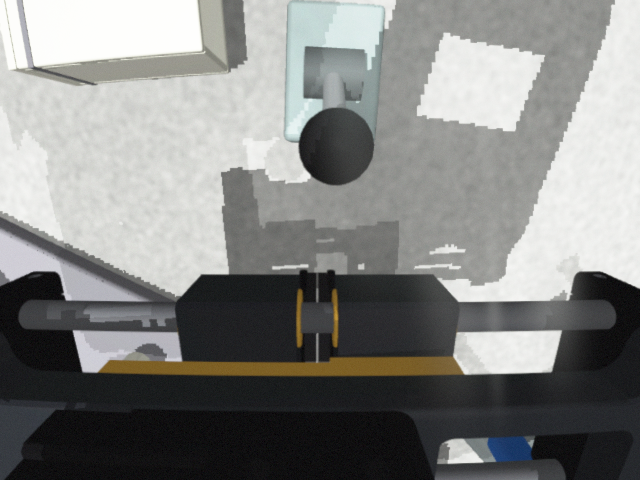

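Emit:
play_rows([
  [[0.003,0,0,0,0,0,0.0],[0.006,0,0,0,0,0,0.0],[0.009,0,0,0,0,0,0.0],[0.01,0,0,0,0,0,0.0],[0.011,0,0,0,0,0,0.0],[0.012,0,0,0,0,0,0.0],[0.012,0,0,0,0,0,0.0]],
])

```text
time_s: 9.15
position: [0.6197, 0.0065, -0.0019]
tcp_rot: [[-0.0, -0.999, 0.035], [0.0, 0.035, 0.999], [-1.0, 0.0, 0.0]]
force: [0.5, -0.5, -0.1]
opening: 0.008
```

Run:
```python
from h import *
s=stt()
```

```text
t 9.15 p [0.6197, 0.0065, -0.0019] q [-9.7, 44.0, 90.2, -0.0, 45.8, -97.7] F [0.5, -0.5, -0.1] op 0.008
```

Emit:
play_rows([
  [[0.002,0,0,0,0,0,0.0],[0.004,0,0,0,0,0,0.0],[0.006,0,0,0,0,0,0.0],[0.008,0,0,0,0,0,0.0],[0.01,0,0,0,0,0,0.0],[0.011,0,0,0,0,0,0.0],[0.012,0,0,0,0,0,0.0],[0.012,0,0,0,0,0,0.0]],
])

```text
time_s: 9.95
position: [0.6197, 0.0065, -0.0139]
tcp_rot: [[-0.0, -0.999, 0.035], [0.0, 0.035, 0.999], [-1.0, 0.0, 0.0]]
force: [-0.1, -0.1, 0.6]
opening: 0.007
```

Run:
```python
from h import *
s=stt()
```

```text
t 9.95 p [0.6197, 0.0065, -0.0139] q [-9.7, 45.1, 90.4, -0.0, 44.5, -97.7] F [-0.1, -0.1, 0.6] op 0.007
```

Emit:
play_rows([
  [[0.001,0,0,0,0,0,0.0],[0.002,0,0,0,0,0,0.0],[0.003,0,0,0,0,0,0.0],[0.004,0,0,0,0,0,0.0],[0.005,0,0,0,0,0,0.0],[0.006,0,0,0,0,0,0.0],[0.006,0,0,0,0,0,0.0]],
])

```text
time_s: 10.65
position: [0.6197, 0.0065, -0.0199]
tcp_rot: [[-0.0, -0.999, 0.035], [0.0, 0.035, 0.999], [-1.0, 0.0, 0.0]]
force: [0.5, -0.7, -0.2]
opening: 0.004
```

Run:
```python
from h import *
s=stt();snap('wrist','w5.png')
```

```text
t 10.65 p [0.6197, 0.0065, -0.0199] q [-9.7, 45.7, 90.5, -0.0, 43.9, -97.7] F [0.5, -0.7, -0.2] op 0.004
```

View pics/w5.png

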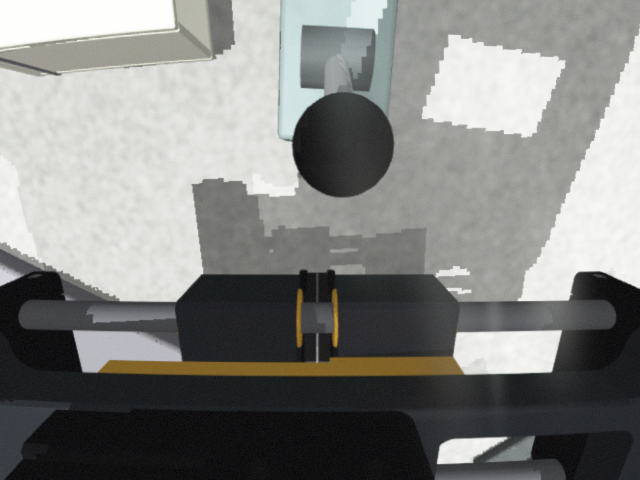

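Emit:
play_rows([
  [[0.001,0,0,0,0,0,0.0],[0.002,0,0,0,0,0,0.0],[0.003,0,0,0,0,0,0.0],[0.004,0,0,0,0,0,0.0],[0.005,0,0,0,0,0,0.0],[0.005,0,0,0,0,0,0.0]],
])

```text
time_s: 11.3
position: [0.6197, 0.0065, -0.0249]
tcp_rot: [[-0.0, -0.999, 0.035], [0.0, 0.035, 0.999], [-1.0, 0.0, 0.0]]
force: [-0.5, 0.3, -0.7]
opening: 0.006
```

Run:
```python
from h import *
s=stt();P=s['position'];R=s['tcp_rot']
c=capture('scene'); 
im=cv2.resize(c['pixels'][:,:,::-1],None,fx=8,fy=8,interpolation=cv2.INTER_CUBIC)
for d,col in [(0,(0,0,255)),(.025,(0,255,0)),(.07,(255,0,0))]:
    q=proj(c,[P-R[:,0]*d])[0]*8+3.5; cv2.circle(im,tuple(q.astype(int)),5,col,-1)
cv2.imwrite('pics/tip3.png',im[250*8:325*8,320*8:410*8])
```

```text
t 11.3 p [0.6197, 0.0065, -0.0249] q [-9.7, 46.1, 90.5, -0.0, 43.4, -97.7] F [-0.5, 0.3, -0.7] op 0.006
```

View pics/tip3.png

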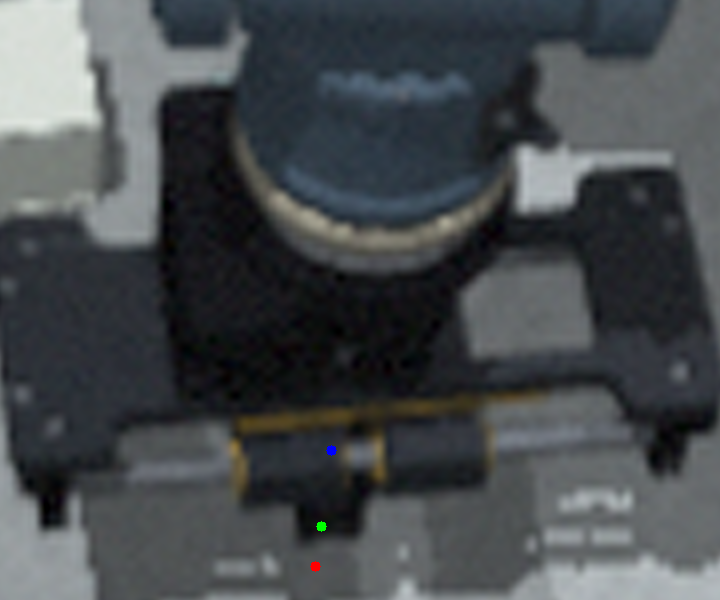

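Emit:
play_rows([
  [[0.001,0,0,0,0,0,0.0],[0.002,0,0,0,0,0,0.0],[0.003,0,0,0,0,0,0.0],[0.003,0,0,0,0,0,0.0]],
])

```text
time_s: 11.75
position: [0.6196, 0.0065, -0.0279]
tcp_rot: [[-0.0, -0.999, 0.035], [0.0, 0.035, 0.999], [-1.0, 0.0, 0.0]]
force: [-0.1, 0.2, 0.2]
opening: 0.005
```

Emit:
play_rows([
  [[0.001,0,0,0,0,0,0.0],[0.002,0,0,0,0,0,0.0],[0.003,0,0,0,0,0,0.0],[0.003,0,0,0,0,0,0.0]],
])

```text
time_s: 12.15
position: [0.6197, 0.0064, -0.0309]
tcp_rot: [[-0.0, -0.999, 0.035], [0.0, 0.035, 0.999], [-1.0, 0.0, 0.0]]
force: [-0.0, 0.0, -0.2]
opening: 0.005
```

Run:
```python
from h import *
import pickle
res=pickle.load(open('res.pkl','rb'))
c=capture('wrist'); print(proj(c,[[.548,.0144,.0887]]))
im=c['pixels'][:,:,::-1].copy()
q=proj(c,[[.548,.0144,.0887]])[0]; cv2.circle(im,tuple(q.astype(int)),4,(0,255,255),-1)
for p in place(HO,*res['H2'])+place(RK,*res['R'])[:1]:
    u=proj(c,p); 
    if abs(u).max()<3000: cv2.polylines(im,[cv2.convexHull(u.astype(np.float32)).astype(int)],True,(0,0,255),1)
for p in [[.542,.035,.03],[.541,-.011,.03],[.473,-.006,.03]]:
    cv2.circle(im,tuple(proj(c,[p])[0].astype(int)),4,(0,255,0),-1)
cv2.imwrite('pics/w6.png',im)
```

```text
[[339.22650974 147.11208091]]
```

View pics/w6.png

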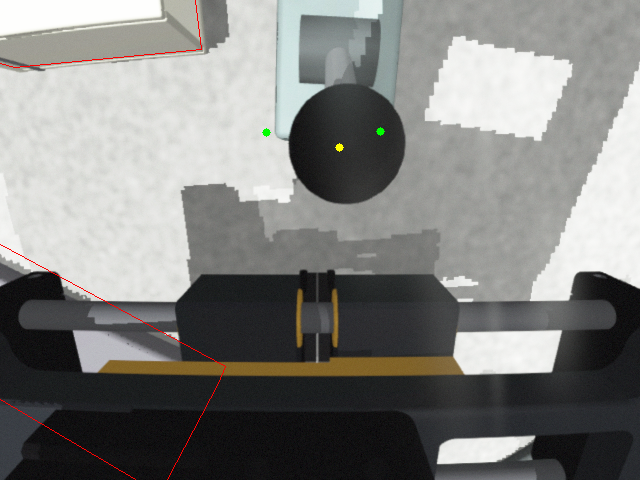

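Emit:
play_rows([
  [[0.001,0,0,0,0,0,0.0],[0.002,0,0,0,0,0,0.0],[0.003,0,0,0,0,0,0.0],[0.004,0,0,0,0,0,0.0],[0.004,0,0,0,0,0,0.0]],
])

```text
time_s: 12.7
position: [0.6197, 0.0065, -0.0349]
tcp_rot: [[-0.0, -0.999, 0.035], [0.0, 0.035, 0.999], [-1.0, 0.0, 0.0]]
force: [-0.4, -0.4, 0.6]
opening: 0.004
```

Emit:
play_rows([
  [[0.001,0,0,0,0,0,0.0],[0.002,0,0,0,0,0,0.0],[0.003,0,0,0,0,0,0.0],[0.003,0,0,0,0,0,0.0]],
])

```text
time_s: 13.1
position: [0.6199, 0.0064, -0.0377]
tcp_rot: [[0.0, -0.999, 0.035], [-0.0, 0.035, 0.999], [-1.0, -0.0, -0.0]]
force: [-0.4, -1.2, -0.8]
opening: 0.004
```

Emit:
play_rows([
  [[0.001,0,0,0,0,0,0.0],[0.001,0,0,0,0,0,0.0]],
])

```text
time_s: 13.3
position: [0.6199, 0.0064, -0.0378]
tcp_rot: [[0.0, -0.999, 0.035], [-0.0, 0.035, 0.999], [-1.0, -0.0, -0.0]]
force: [-0.8, 0.8, 6.1]
opening: 0.005
```

Emit:
play_rows([
  [[-0.03,0,0,0,0,0,0.0],[-0.073,0,0,0,0,0,0.0],[-0.073,0,0,0,0,0,0.0],[-0.073,0.02,0.003,0,0,0,0.0],[-0.073,0.04,0.003,0,0,0,0.0],[-0.073,0.055,0.003,0,0,0,0.0],[-0.073,0.07,0.003,0,0,0,0.0],[-0.073,0.085,0.003,0,0,0,0.0],[-0.073,0.1,0.003,0,0,0,0.0],[-0.073,0.11,0.003,0,0,0,0.0],[-0.073,0.12,0.003,0,0,0,0.0],[-0.073,0.12,0.003,0,0,0,0.0]],
])

```text
time_s: 14.5
position: [0.499, 0.0137, 0.0342]
tcp_rot: [[-0.001, -0.999, 0.035], [0.0, 0.035, 0.999], [-1.0, 0.001, 0.0]]
force: [0.7, -0.7, 0.3]
opening: 0.009
```

Run:
```python
from h import *
stt()
c=snap('scene','l5.png');overlay(c,[],'l5c.png',(300,180,440,330),4)
c=snap('wrist','w7.png')
```

```text
t 14.5 p [0.499, 0.0137, 0.0342] q [-11.3, 34.8, 107.2, -0.0, 38.0, -99.2] F [0.7, -0.7, 0.3] op 0.009
```

View pics/l5c.png

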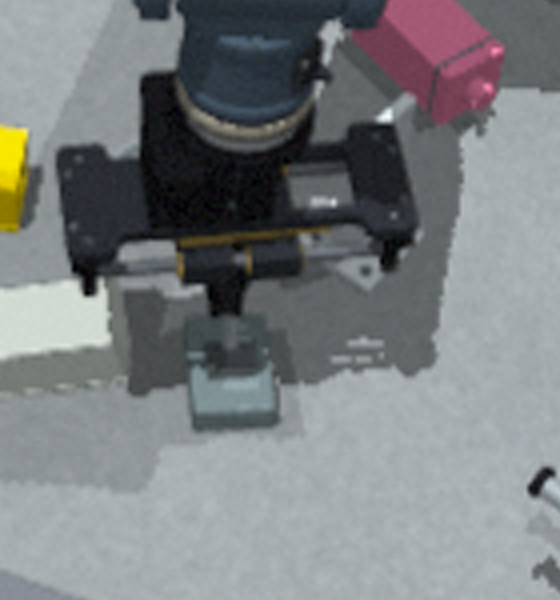

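View pics/w7.png

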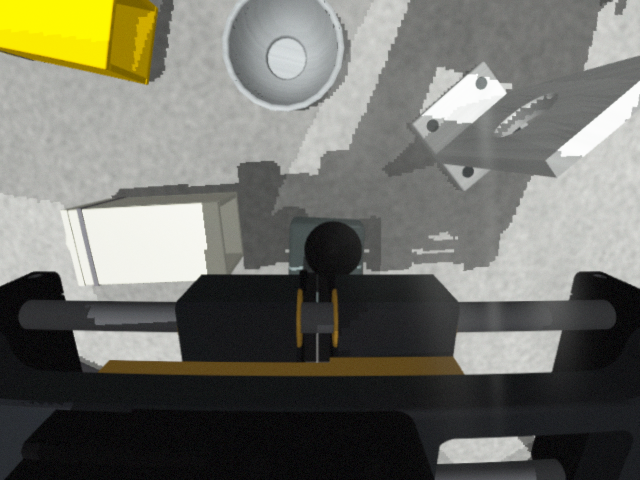

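Emit:
play_rows([
  [[0,0.004,0,0,0,0,0.0],[0,0.008,0,0,0,0,0.0],[0,0.012,0,0,0,0,0.0],[0,0.012,0,0,0,0,0.0]],
])

```text
time_s: 15.0
position: [0.4971, 0.0126, 0.0358]
tcp_rot: [[0.018, -0.999, 0.037], [-0.003, 0.037, 0.999], [-1.0, -0.018, -0.002]]
force: [10.9, -0.2, -1.2]
opening: 0.006
```

Run:
```python
from h import *
import pickle
res=pickle.load(open('res.pkl','rb'))
R0=read_state()['tcp_rot']
B=res['B'];print(B)
rel([.53,.013,.13],Rdown(88)); rel([B[0],B[1],.115],Rdown(np.degrees(B[2])))
```

```text
[0.41700695 0.1195432  0.68401368]
row [-0.0936, -0.0346, 0.0014] [-0.12, -0.11, 1.05] rows>=2.0
row [-0.0809, 0.0825, 0.1037] [48.69, 0.34, 1.04] rows>=5.7
```

Emit:
play_rows([
  [[0,-0.02,0,0,0,0,0.0],[-0.03,-0.04,0,0,0,0,0.0],[-0.09,-0.04,0,0,0,0,0.02],[-0.11,-0.04,0,0,0,0,0.06],[-0.11,0.02,0.05,20,0,0,0.06],[-0.11,0.074,0.103,48.7,0,0,0.06],[-0.11,0.074,0.103,48.7,0,0,0.06],[-0.11,0.074,0.103,48.7,0,0,0.06],[-0.11,0.074,0.103,48.7,0,0,0.06],[-0.11,0.074,0.103,48.7,0,0,0.06],[-0.11,0.074,0.103,48.7,0,0,0.06],[-0.11,0.074,0.103,48.7,0,0,0.06]],
])

```text
time_s: 16.2
position: [0.4173, 0.1196, 0.1441]
tcp_rot: [[-0.001, -0.635, 0.773], [-0.0, 0.773, 0.635], [-1.0, 0.0, -0.001]]
force: [-0.3, -0.3, 0.4]
opening: 0.68
```

```bash
cat >> h.py <<'E'
def wz(c,fn,parts=[],pts=[]):
    im=c['pixels'][:,:,::-1].copy()
    for p in parts:
        u=proj(c,p)
        if abs(u).max()<3000: cv2.polylines(im,[cv2.convexHull(u.astype(np.float32)).astype(int)],True,(0,0,255),1)
    for p in pts: cv2.circle(im,tuple(proj(c,[p])[0].astype(int)),3,(0,255,0),-1)
    cv2.imwrite('pics/'+fn,im)
E
python3 - <<'E'
from h import *
import pickle
res=pickle.load(open('res.pkl','rb'))
s=stt()
c=capture('wrist');wz(c,'w8.png',place(BR,*res['B']))
c=snap('top','t8.png')
E
```

```text
t 16.2 p [0.4173, 0.1196, 0.1441] q [1.2, 19.4, 111.0, -0.0, 49.6, -38.2] F [-0.3, -0.3, 0.4] op 0.68
```

View pics/w8.png

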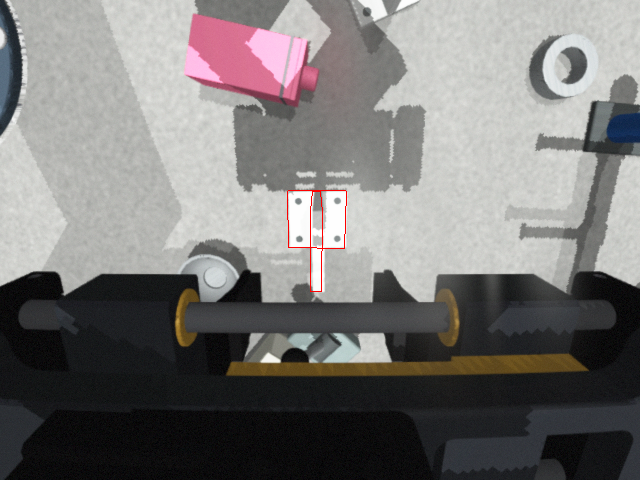

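View pics/t8.png

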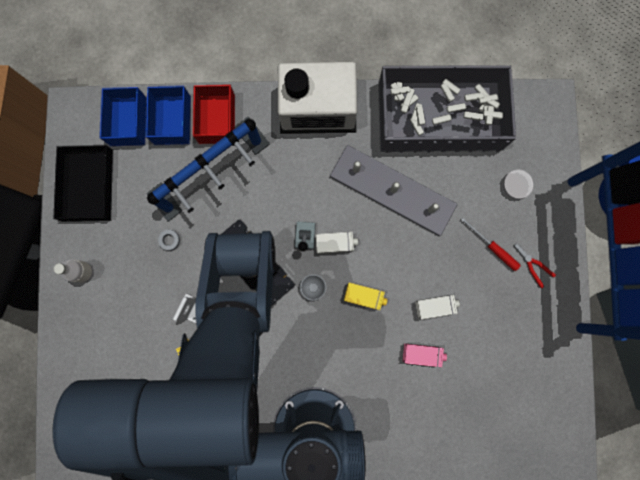

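Emit:
play_rows([
  [[0.03,0,0,0,0,0,0.06],[0.06,0,0,0,0,0,0.06],[0.0815,0,0,0,0,0,0.06],[0.0815,0,0,0,0,0,0.06],[0.0815,0,0,0,0,0,0.03],[0.0815,0,0,0,0,0,0.0],[0.0815,0,0,0,0,0,0.0],[0.0815,0,0,0,0,0,0.0],[0.0815,0,0,0,0,0,0.0],[0.0815,0,0,0,0,0,0.0],[0.0815,0,0,0,0,0,0.0]],
])

```text
time_s: 17.4
position: [0.4177, 0.1197, 0.0629]
tcp_rot: [[0.0, -0.633, 0.774], [-0.0, 0.774, 0.633], [-1.0, -0.0, 0.0]]
force: [-0.4, -0.0, 0.3]
opening: 0.139
```

Run:
```python
from h import *
s=stt()
c=snap('wrist','w9.png')
```

```text
t 17.4 p [0.4177, 0.1197, 0.0629] q [1.2, 28.6, 115.3, -0.0, 36.1, -38.1] F [-0.4, -0.0, 0.3] op 0.139
```

View pics/w9.png

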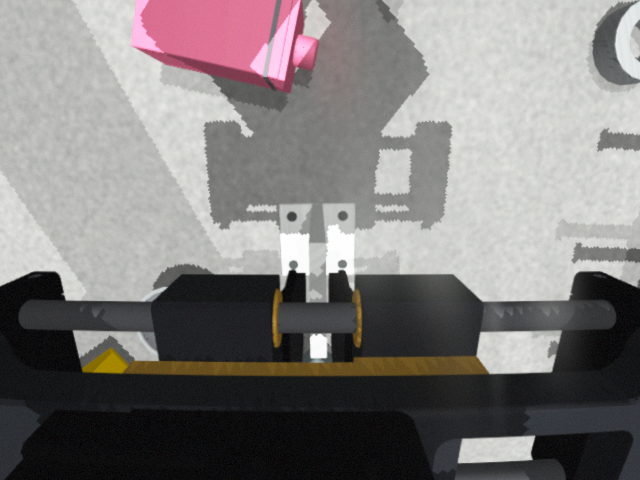

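Emit:
play_rows([
  [[0,0,0,0,0,0,0.0],[0,0,0,0,0,0,0.0],[0,0,0,0,0,0,0.0],[0,0,0,0,0,0,0.0]],
])

```text
time_s: 17.85
position: [0.4178, 0.1197, 0.0628]
tcp_rot: [[0.0, -0.633, 0.774], [0.0, 0.774, 0.633], [-1.0, -0.0, 0.0]]
force: [0.7, 0.6, 1.0]
opening: 0.091
```

Run:
```python
from h import *
import pickle
res=pickle.load(open('res.pkl','rb'))
x,y,w=res['L'];u=np.array([np.cos(w),np.sin(w)]);v=np.array([-u[1],u[0]]);wd=np.degrees(w);print(wd)
h=np.array([x,y])-.095*v
p0=[.4176,.1196,.0625];R0=Rdown(39.2)
rel([*p0[:2],.1358],R0,p0=p0,R0=R0)
rel([*(h-.08*u),.1358],Rdown(wd),p0=p0,R0=R0)
```

```text
36.91441653963684
row [-0.0733, 0.0, 0.0] [0.0, 0.0, 0.0] rows>=1.5
row [-0.0733, -0.1437, 0.1783] [2.29, 0.0, 0.0] rows>=4.8
```

Emit:
play_rows([
  [[-0.03,0,0,0,0,0,0.0],[-0.0733,0,0,0,0,0,0.0],[-0.0733,0,0,0,0,0,0.0],[-0.0733,-0.03,0.036,0,0,0,0.0],[-0.0733,-0.06,0.072,1,0,0,0.0],[-0.0733,-0.09,0.108,1,0,0,0.0],[-0.0733,-0.12,0.144,2,0,0,0.0],[-0.0733,-0.144,0.178,2.3,0,0,0.0],[-0.0733,-0.144,0.178,2.3,0,0,0.0],[-0.0733,-0.144,0.178,2.3,0,0,0.0],[-0.0733,-0.144,0.178,2.3,0,0,0.0]],
])

```text
time_s: 18.95
position: [0.644, 0.1209, 0.1341]
tcp_rot: [[-0.005, -0.602, 0.799], [-0.0, 0.799, 0.602], [-1.0, 0.003, -0.004]]
force: [-0.1, 0.2, -2.8]
opening: 0.091
```

Run:
```python
from h import *
import pickle
res=pickle.load(open('res.pkl','rb'))
s=stt();P=s['position']
c=snap('scene','s10.png');overlay(c,[place(BR,P[0],P[1],res['L'][2],P[2]+.0375-.100),place(RL,*res['L'])],'s10c.png',(400,190,560,340),5)
c=snap('wrist','w10.png')
x,y,w=res['L'];u=np.array([np.cos(w),np.sin(w)]);v=np.array([-u[1],u[0]]);h=np.array([x,y])-.095*v
rel([*h,.1358],Rdown(np.degrees(w)))
```

```text
t 18.95 p [0.644, 0.1209, 0.1341] q [0.9, 35.8, 79.9, -0.0, 64.5, -36.1] F [-0.1, 0.2, -2.8] op 0.091
row [-0.0008, -0.0013, 0.0816] [0.08, -0.14, -0.1] rows>=1.6
```

View pics/s10c.png

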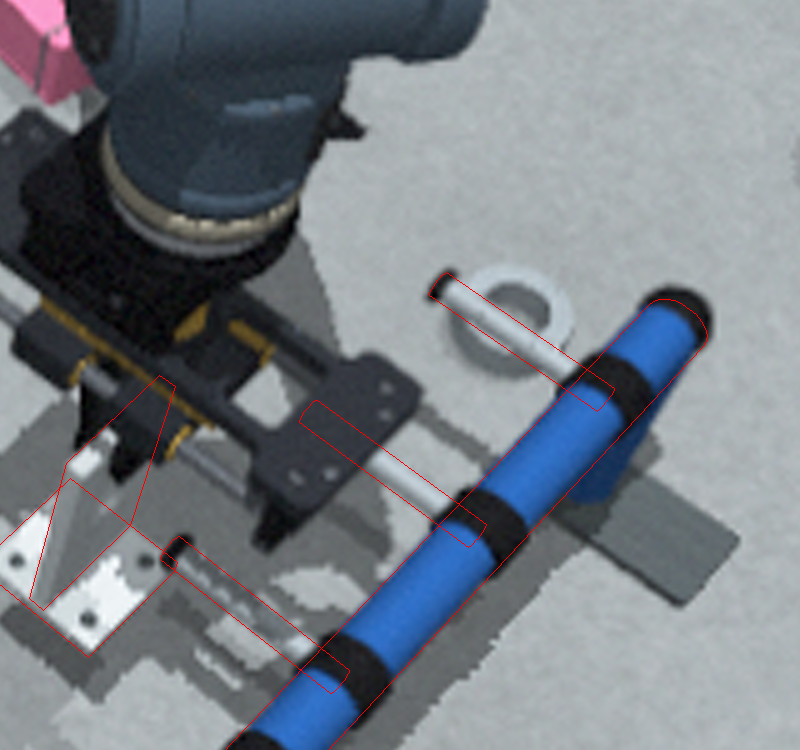

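View pics/w10.png

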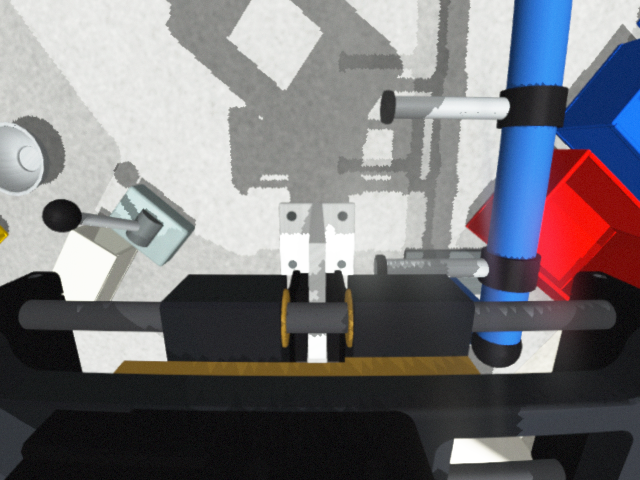

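Emit:
play_rows([
  [[0,-0.0005,0,0,0,0,0.0],[0,-0.001,0.02,0,0,0,0.0],[0,-0.001,0.035,0,0,0,0.0],[0,-0.001,0.05,0,0,0,0.0],[0,-0.001,0.05,0,0,0,0.0]],
])

```text
time_s: 19.55
position: [0.6884, 0.1512, 0.1365]
tcp_rot: [[0.002, -0.602, 0.798], [0.001, 0.798, 0.602], [-1.0, -0.001, 0.002]]
force: [0.4, -0.5, -2.1]
opening: 0.089
```

Run:
```python
from h import *
import pickle
res=pickle.load(open('res.pkl','rb'))
s=stt();P=s['position']
c=snap('scene','s11.png');overlay(c,[],'s11c.png',(400,240,520,350),6)
x,y,w=res['L'];u=np.array([np.cos(w),np.sin(w)]);v=np.array([-u[1],u[0]]);h=np.array([x,y])-.095*v
rel([*h,.1358],Rdown(np.degrees(w)))
```

```text
t 19.55 p [0.6884, 0.1512, 0.1365] q [3.3, 39.3, 72.2, 0.0, 68.4, -33.7] F [0.4, -0.5, -2.1] op 0.089
row [0.0004, 0.0006, 0.03] [0.12, -0.01, 0.02] rows>=0.6
```

View pics/s11c.png

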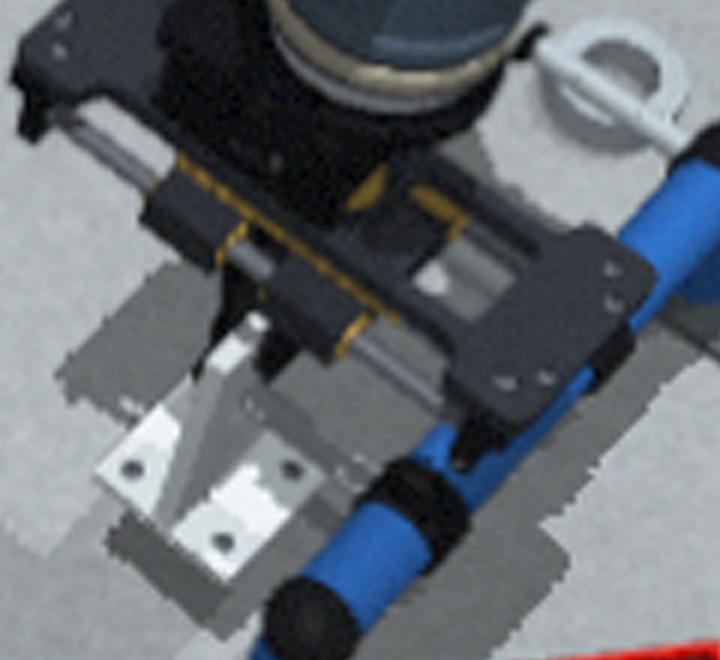

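Emit:
play_rows([
  [[0,0,0.014,0,0,0,0.0],[0,0,0.027,0,0,0,0.0],[0,0,0.027,0,0,0,0.0],[0,0,0.027,0,0,0,0.0]],
])

```text
time_s: 20.0
position: [0.7074, 0.1658, 0.1358]
tcp_rot: [[-0.002, -0.602, 0.799], [-0.001, 0.799, 0.602], [-1.0, 0.001, -0.002]]
force: [-0.8, 0.3, -2.5]
opening: 0.088
```

Emit:
play_rows([
  [[0.004,0,0,0,0,0,0.0],[0.007,0,0,0,0,0,0.0],[0.008,0,0,0,0,0,0.0],[0.008,0,0,0,0,0,0.0]],
])

```text
time_s: 20.4
position: [0.7082, 0.1661, 0.1276]
tcp_rot: [[-0.001, -0.601, 0.799], [-0.0, 0.799, 0.601], [-1.0, 0.001, -0.001]]
force: [0.3, 0.3, -2.8]
opening: 0.094
```

Emit:
play_rows([
  [[0.001,0,0,0,0,0,0.012],[0.001,0,0,0,0,0,0.02],[0.001,0,0,0,0,0,0.03],[0.001,0,0,0,0,0,0.03],[-0.02,0,0,0,0,0,0.03],[-0.06,0,0,0,0,0,0.03],[-0.1,0,0,0,0,0,0.03],[-0.1,0,0,0,0,0,0.04]],
])

```text
time_s: 21.2
position: [0.7134, 0.1669, 0.2365]
tcp_rot: [[0.015, -0.602, 0.799], [0.001, 0.799, 0.602], [-1.0, -0.008, 0.013]]
force: [-0.2, -0.0, 1.1]
opening: 0.381
```

Run:
```python
from h import *
import pickle
res=pickle.load(open('res.pkl','rb'))
s=stt()
c=snap('scene','s12.png');overlay(c,[],'s12c.png',(400,190,560,340),5)
```

```text
t 21.2 p [0.7134, 0.1669, 0.2365] q [4.5, 36.2, 61.9, 0.0, 81.0, -32.5] F [-0.2, -0.0, 1.1] op 0.381
```

View pics/s12c.png

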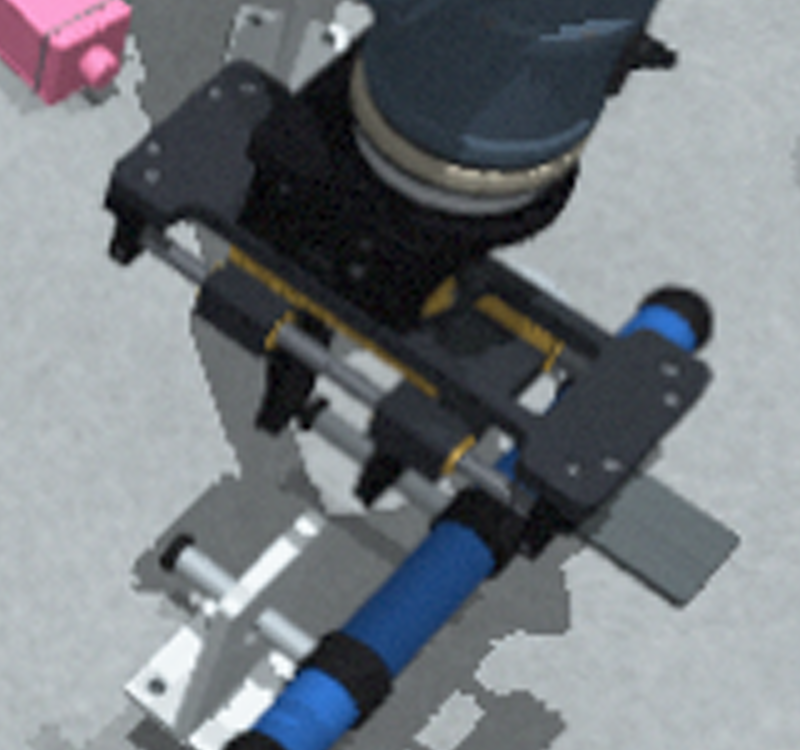

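Run:
```python
from h import *
import pickle
res=pickle.load(open('res.pkl','rb'))
A=res['A'];R0=Rdown(36.91);p0=[.708,.166,.2275]
print(A,read_state()['tcp_rot'].round(3).tolist())
rel([A[0],A[1],.2275],Rdown(np.degrees(A[2])),p0=p0,R0=R0); rel([A[0],A[1],.144],Rdown(np.degrees(A[2])),p0=p0,R0=R0)
```

```text
[0.31975802 0.32370162 1.08721289] [[0.009, -0.602, 0.799], [0.001, 0.799, 0.602], [-1.0, -0.005, 0.008]]
row [0.0, 0.3593, -0.2157] [-25.38, 0.0, 0.0] rows>=8.4
row [0.0835, 0.3593, -0.2157] [-25.38, 0.0, 0.0] rows>=8.5
```

Emit:
play_rows([
  [[0,0.04,-0.024,0,0,0,0.06],[0,0.08,-0.048,-3,0,0,0.06],[0,0.12,-0.072,-8,0,0,0.06],[0,0.16,-0.096,-12,0,0,0.06],[0,0.2,-0.12,-16,0,0,0.06],[0,0.24,-0.144,-20,0,0,0.06],[0,0.28,-0.168,-24,0,0,0.06],[0,0.32,-0.192,-25.4,0,0,0.06],[0.04,0.3593,-0.2157,-25.4,0,0,0.06],[0.083,0.3593,-0.2157,-25.4,0,0,0.06],[0.083,0.3593,-0.2157,-25.4,0,0,0.06],[0.083,0.3593,-0.2157,-25.4,0,0,0.06]],
])

```text
time_s: 22.45
position: [0.3199, 0.3233, 0.1445]
tcp_rot: [[-0.002, -0.886, 0.463], [-0.002, 0.463, 0.886], [-1.0, 0.001, -0.003]]
force: [-0.2, 0.5, 0.4]
opening: 0.688
```

Run:
```python
from h import *
import pickle
res=pickle.load(open('res.pkl','rb'))
s=stt();print(s['tcp_rot'].round(3).tolist())
c=capture('wrist');wz(c,'w13.png',place(BR,*res['A']))
A=res['A'];rel([A[0],A[1],.0625],Rdown(np.degrees(A[2])))
```

```text
t 22.45 p [0.3199, 0.3233, 0.1445] q [31.2, 20.9, 108.1, -0.0, 51.1, -31.2] F [-0.2, 0.5, 0.4] op 0.688
[[-0.002, -0.886, 0.463], [-0.002, 0.463, 0.886], [-1.0, 0.001, -0.003]]
row [0.0833, 0.0017, -0.0013] [0.06, 0.06, 0.05] rows>=1.7
```

View pics/w13.png

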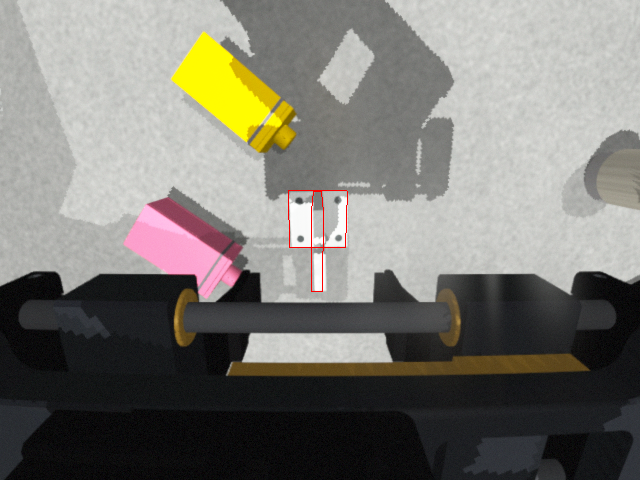

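Emit:
play_rows([
  [[0.03,0.0005,0,0,0,0,0.06],[0.06,0.001,0,0,0,0,0.04],[0.082,0.001,0,0,0,0,0.02],[0.082,0.001,0,0,0,0,0.0],[0.082,0.001,0,0,0,0,0.0],[0.082,0.001,0,0,0,0,0.0],[0.082,0.001,0,0,0,0,0.0],[0.082,0.001,0,0,0,0,0.0],[0.082,0.001,0,0,0,0,0.0],[0.082,0.001,0,0,0,0,0.0],[0.082,0.001,0,0,0,0,0.0]],
])

```text
time_s: 23.6
position: [0.3201, 0.3246, 0.0638]
tcp_rot: [[0.002, -0.886, 0.463], [0.001, 0.463, 0.886], [-1.0, -0.001, 0.002]]
force: [0.1, -1.1, 6.4]
opening: 0.093
```

Run:
```python
from h import *
import pickle
res=pickle.load(open('res.pkl','rb'))
s=stt()
x,y,w=res['L'];u=np.array([np.cos(w),np.sin(w)]);v=np.array([-u[1],u[0]]);wd=np.degrees(w)
h=np.array([x,y])+.095*v
p0=[.3199,.3242,.0625];R0=Rdown(62.4)
rel([*(h-.08*u),.1365],Rdown(wd),p0=p0,R0=R0)
```

```text
t 23.6 p [0.3201, 0.3246, 0.0638] q [31.3, 29.5, 112.4, -0.0, 38.0, -31.1] F [0.1, -1.1, 6.4] op 0.093
row [-0.074, -0.2122, 0.053] [25.49, 0.0, 0.0] rows>=4.6
```

Emit:
play_rows([
  [[-0.03,0,0,0,0,0,0.0],[-0.074,0,0,0,0,0,0.0],[-0.074,0,0,0,0,0,0.0],[-0.074,-0.03,0.008,4,0,0,0.0],[-0.074,-0.07,0.017,9,0,0,0.0],[-0.074,-0.11,0.027,14,0,0,0.0],[-0.074,-0.15,0.037,19,0,0,0.0],[-0.074,-0.19,0.047,23,0,0,0.0],[-0.074,-0.212,0.053,25.5,0,0,0.0],[-0.074,-0.212,0.053,25.5,0,0,0.0],[-0.074,-0.212,0.053,25.5,0,0,0.0],[-0.074,-0.212,0.053,25.5,0,0,0.0]],
])

```text
time_s: 24.8
position: [0.5294, 0.2727, 0.1359]
tcp_rot: [[-0.004, -0.601, 0.799], [-0.001, 0.799, 0.601], [-1.0, 0.002, -0.004]]
force: [0.7, -0.3, -1.7]
opening: 0.086
```

Run:
```python
from h import *
import pickle
res=pickle.load(open('res.pkl','rb'))
s=stt();P=s['position']
c=snap('scene','s14.png');overlay(c,[place(BR,P[0],P[1],res['L'][2],P[2]-.0636),place(RL,*res['L'])],'s14c.png',(400,190,560,340),5)
c=capture('wrist');wz(c,'w14.png',place(BR,P[0],P[1],res['L'][2],P[2]-.0636)+place(RL,*res['L']))
x,y,w=res['L'];u=np.array([np.cos(w),np.sin(w)]);v=np.array([-u[1],u[0]]);h=np.array([x,y])+.095*v
rel([*h,.1365],Rdown(np.degrees(w)))
```

```text
t 24.8 p [0.5294, 0.2727, 0.1359] q [16.5, 31.4, 89.0, 0.0, 59.8, -20.4] F [0.7, -0.3, -1.7] op 0.086
row [-0.0001, -0.0017, 0.0818] [0.04, -0.11, -0.05] rows>=1.6
```

View pics/s14c.png

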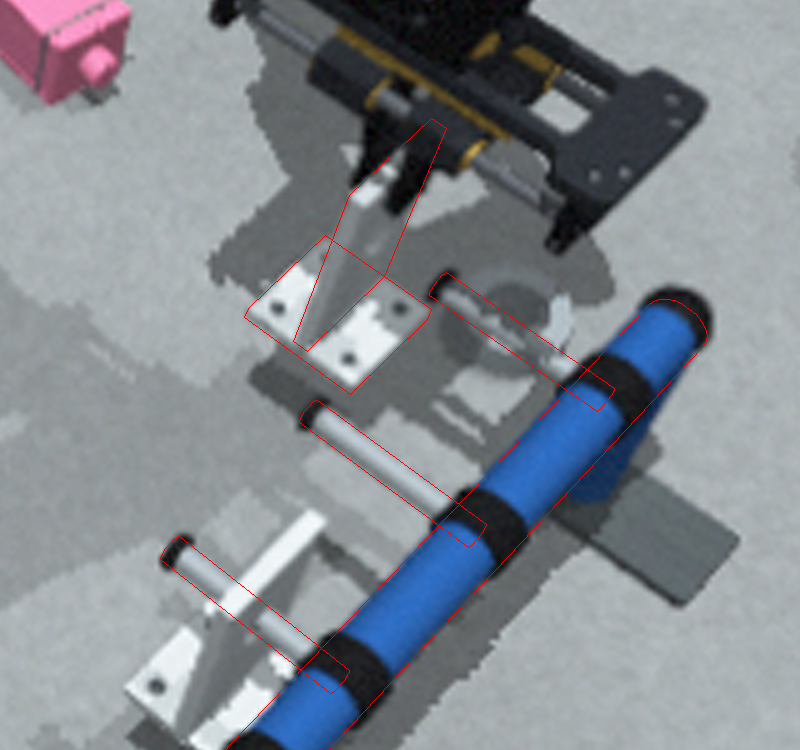

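View pics/w14.png

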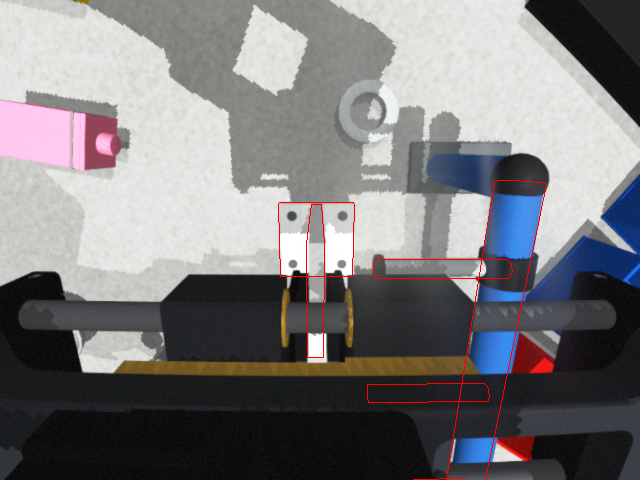

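Emit:
play_rows([
  [[0,-0.0015,0,0,0,0,0.0],[0,-0.0015,0.02,0,0,0,0.0],[0,-0.0015,0.035,0,0,0,0.0],[0,-0.0015,0.05,0,0,0,0.0],[0,-0.0015,0.065,0,0,0,0.0],[0,-0.0015,0.079,0,0,0,0.0],[0,-0.0015,0.079,0,0,0,0.0],[0,-0.0015,0.079,0,0,0,0.0]],
])

```text
time_s: 25.7
position: [0.5949, 0.3189, 0.1368]
tcp_rot: [[-0.001, -0.601, 0.799], [-0.001, 0.799, 0.601], [-1.0, 0.0, -0.001]]
force: [-0.7, 0.0, -1.9]
opening: 0.089
```

Run:
```python
from h import *
s=stt()
c=snap('scene','s15.png');overlay(c,[],'s15c.png',(400,190,560,340),5)
```

```text
t 25.7 p [0.5949, 0.3189, 0.1368] q [18.7, 37.1, 76.8, -0.0, 66.2, -18.2] F [-0.7, 0.0, -1.9] op 0.089
```

View pics/s15c.png

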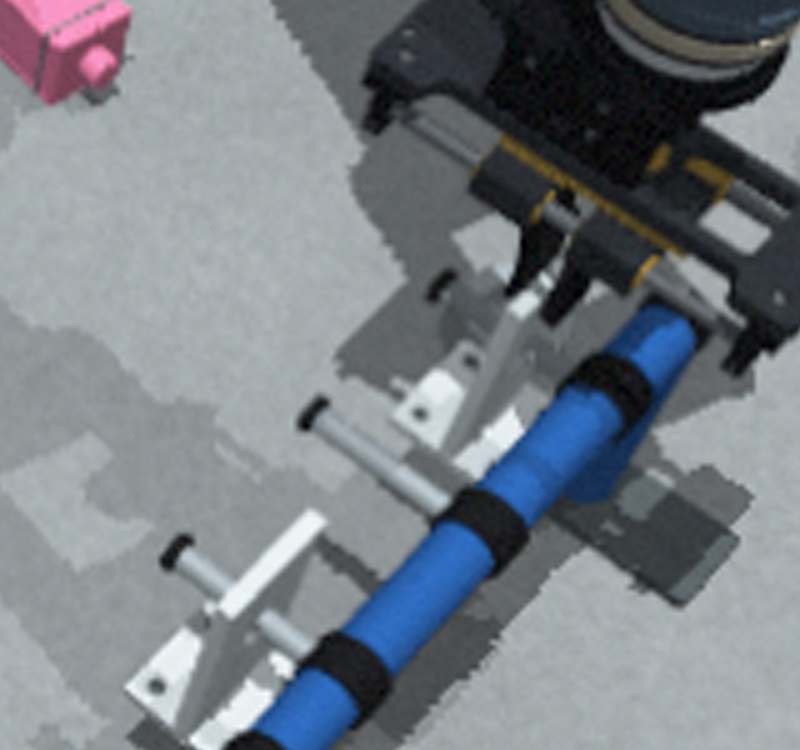

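Peg is through the plate; lower and release.

Emit:
play_rows([
  [[0.004,0,0,0,0,0,0.0],[0.008,0,0,0,0,0,0.0],[0.009,0,0,0,0,0,0.0],[0.009,0,0,0,0,0,0.012],[0.009,0,0,0,0,0,0.02],[0.009,0,0,0,0,0,0.03],[0.009,0,0,0,0,0,0.03],[-0.02,0,0,0,0,0,0.03],[-0.06,0,0,0,0,0,0.03],[-0.1,0,0,0,0,0,0.03],[-0.1,0,-0.05,0,0,0,0.06],[-0.1,0,-0.1,0,0,0,0.08]],
])

```text
time_s: 26.95
position: [0.5173, 0.2591, 0.239]
tcp_rot: [[0.006, -0.601, 0.799], [0.001, 0.799, 0.601], [-1.0, -0.002, 0.005]]
force: [0.0, -0.6, 0.2]
opening: 0.45
```

Run:
```python
from h import *
import pickle
s=stt()
out={}
for n in ('scene','top'):
    c=snap(n,n[0]+'16.png');out[n]=c
    out[n,'housing1']=trace(n,'housing1')
    for q in out[n,'housing1']: print(n,round(q['p'],2),np.round(q['at']),q['mask'].sum())
pickle.dump(out,open('t1.pkl','wb'))
```

```text
t 26.95 p [0.5173, 0.2591, 0.239] q [15.6, 23.1, 85.4, -0.0, 71.2, -21.4] F [0.0, -0.6, 0.2] op 0.45
scene 0.96 [210. 219.] 1055
scene 0.86 [321. 264.] 1111
scene 0.8 [286. 222.] 1024
scene 0.7 [406. 186.] 941
scene 0.65 [222. 186.] 962
scene 0.61 [440. 162.] 827
top 0.91 [237. 320.] 825
top 0.75 [337. 241.] 742
top 0.74 [366. 296.] 729
top 0.74 [422. 355.] 874
top 0.6 [438. 307.] 749
top 0.38 [166. 241.] 109
```

View pics/s16.png

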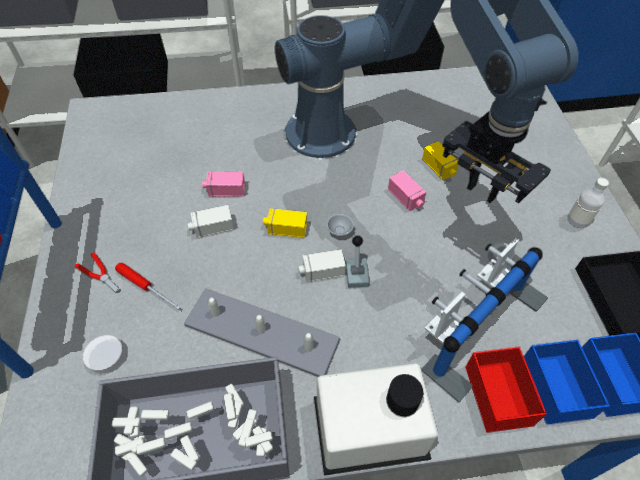

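View pics/t16.png

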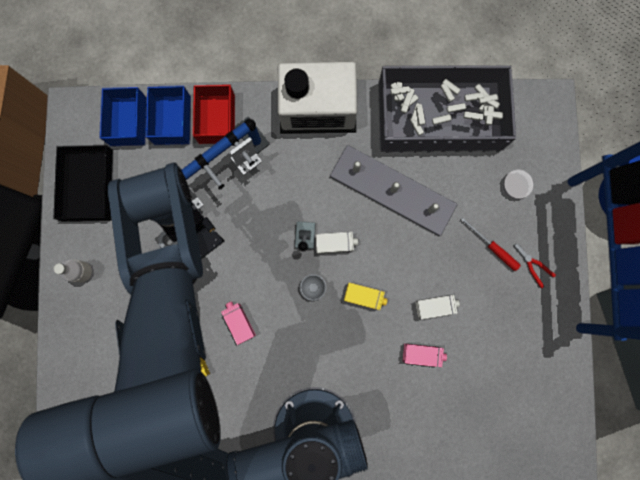

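Run:
```python
from h import *
import pickle
out=pickle.load(open('t1.pkl','rb'));res=pickle.load(open('res.pkl','rb'))
cs=[out['scene'],out['top']]
def near(n,uv): return min(out[n,'housing1'],key=lambda q:np.hypot(*(np.array(q['at'])-uv)))['mask']
for k,us,ut,xy in [('H1',(210,219),(438,307),(.315,-.323)),('H2',(321,264),(337,241),(.48,-.06))]:
    ms=[near('scene',us),near('top',ut)]
    r=[fit(cs,ms,HO,(*xy,y)) for y in (1.5,1.8)]; b=min(r,key=lambda a:a[1]); print(k,b[0].round(4),np.degrees(b[0][2]).round(1),r[0][1],r[1][1]); res[k]=b[0]
pickle.dump(res,open('res.pkl','wb'))
ov=[place(HO,*res[k]) for k in('H1','H2')]
overlay(cs[0],ov,'ov17s.png',(180,190,380,300),4); overlay(cs[1],ov,'ov17t.png',(290,210,470,330),4)
print(tri(cs[0],(358,241),cs[1],(297,255)))
```

```text
H1 [ 0.3152 -0.3232  1.7081] 97.9 0.059735304231036956 0.05956316844267984
H2 [ 0.4867 -0.0609  1.607 ] 92.1 0.07504530831960732 0.07502940598821028
(array([0.45216603, 0.03243773, 0.05928284]), np.float64(0.006520544640174948))
```

View pics/ov17s.png

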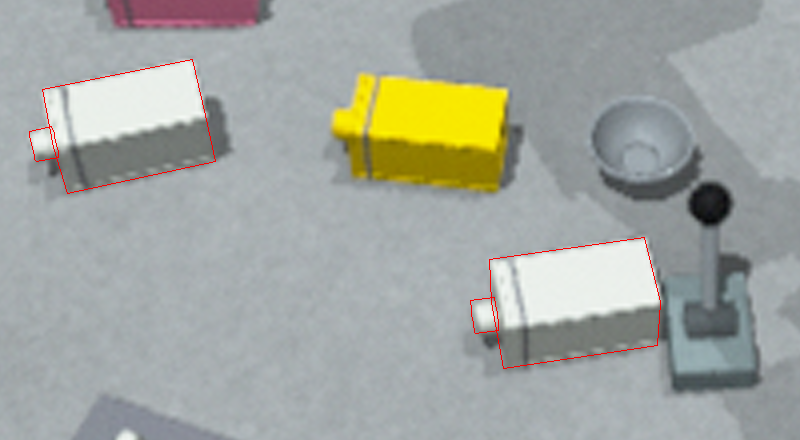

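View pics/ov17t.png

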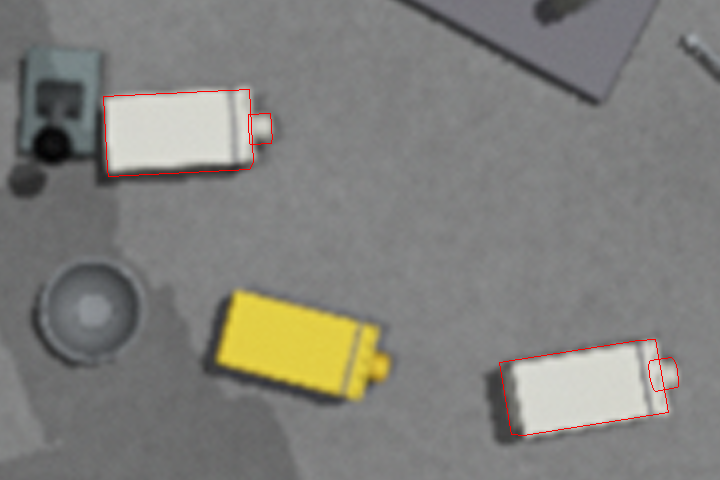

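Run:
```python
from h import *
from scipy.optimize import least_squares
D=[((62.7,30.2,82.1,67.7),(.1839,.5973,.1843)),((-10,32.4,100.3,47.4),(.5366,.0181,.0777)),((-9.4,37.0,89.2,53.9),(.6116,.0109,.0761)),((1.2,19.4,111.,49.6),(.4173,.1196,.1441)),((4.5,36.2,61.9,81.0),(.7134,.1669,.2365)),((31.3,29.5,112.4,38.),(.3201,.3246,.0638)),((-9.7,46.1,90.5,43.4),(.6197,.0065,-.0249)),((16.5,31.4,89,59.8),(.5294,.2727,.1359))]
def f(p,q):
    j1,j2,j3,j5=np.radians(q);r0,a,b,h,lat,c=p
    r=r0+a*np.sin(j2)+b*np.sin(j2+j3)+c*np.sin(j2+j3+j5);z=h+a*np.cos(j2)+b*np.cos(j2+j3)+c*np.cos(j2+j3+j5)
    return np.array([r*np.cos(j1)-lat*np.sin(j1),r*np.sin(j1)+lat*np.cos(j1),z])
s=least_squares(lambda p:np.r_[np.concatenate([f(p,q)-np.array(x) for q,x in D]),1e-2*(p[5]-.3)],[0,.45,.4,.3,.11,.3]);print(s.x.round(4),abs(s.fun).max())
```

```text
[-0.0525  0.5824  0.3782  2.2754  0.1108  2.439 ] 0.025538210042161058
```

Run:
```python
from h import *
from scipy.optimize import least_squares
D=[((62.7,30.2,82.1,67.7),(.1839,.5973,.1843)),((-10,32.4,100.3,47.4),(.5366,.0181,.0777)),((-9.4,37.0,89.2,53.9),(.6116,.0109,.0761)),((1.2,19.4,111.,49.6),(.4173,.1196,.1441)),((4.5,36.2,61.9,81.0),(.7134,.1669,.2365)),((31.3,29.5,112.4,38.),(.3201,.3246,.0638)),((-9.7,46.1,90.5,43.4),(.6197,.0065,-.0249)),((16.5,31.4,89,59.8),(.5294,.2727,.1359))]
def f(p,q):
    j1,j2,j3,j5=np.radians(q);r0,a,b,h,lat,e=p
    r=r0+a*np.sin(j2)+b*np.sin(j2+j3)+e*np.cos(j2+j3);z=h+a*np.cos(j2)+b*np.cos(j2+j3)-e*np.sin(j2+j3)
    return np.array([r*np.cos(j1)-lat*np.sin(j1),r*np.sin(j1)+lat*np.cos(j1),z])
s=least_squares(lambda p:np.concatenate([f(p,q)-np.array(x) for q,x in D]),[0,.45,.4,.0,.11,.0]);print(s.x.round(4));print(s.fun.reshape(-1,3).round(4))
```

```text
[ 0.0014  0.5892  0.3933 -0.0655  0.1108  0.1193]
[[ 0.0004  0.0013 -0.0003]
 [-0.0001 -0.0002 -0.0002]
 [ 0.0013 -0.0001  0.0003]
 [-0.0004 -0.      0.0003]
 [-0.0023  0.0002 -0.0001]
 [-0.0014 -0.0012  0.0003]
 [-0.0002  0.      0.0001]
 [ 0.0022  0.0003 -0.0005]]
```

```bash
cat >> h.py <<'E'
def grasp_pose(H,a,xg,ztip,sgn=-1):
    m=np.array([np.cos(H[2]),np.sin(H[2]),0]);yb=np.array([-m[1],m[0],0]);d=np.array([0,0,-1.])*np.cos(a)+m*np.sin(a)
    R=Rxz(d,sgn*yb); 
    # grasp point on axis line at body x=xg at height ztip
    tip=np.array([H[0],H[1],0])+m*xg+np.array([0,0,ztip]); return tip+.0375*d,R,d
E
python3 - <<'E'
from h import *
import pickle
res=pickle.load(open('res.pkl','rb'));H=res['H1'];s=stt()
P,R,d=grasp_pose(H,np.radians(25),-.008,.028)
print(P,d)
p0=[.5149,.2579,.2355];R0=Rdown(36.9)
rel([P[0],P[1],.2355],Rdown(7.9),p0=p0,R0=R0)
E
```

```text
t 27.15 p [0.515, 0.2585, 0.2375] q [15.5, 23.1, 85.6, 0.0, 71.3, -21.3] F [1.6, 0.8, 0.6] op 0.623
[ 0.31411549 -0.31542939 -0.00598654] [-0.05784478  0.41864087 -0.90630779]
row [0.0, -0.3379, -0.5048] [29.0, 0.0, 0.0] rows>=12.1
```

Emit:
play_rows([
  [[0,-0.026,-0.038,2,0,0,0.085],[0,-0.052,-0.078,5,0,0,0.085],[0,-0.078,-0.117,8,0,0,0.085],[0,-0.104,-0.156,11,0,0,0.085],[0,-0.13,-0.195,14,0,0,0.085],[0,-0.156,-0.234,17,0,0,0.085],[0,-0.182,-0.273,20,0,0,0.085],[0,-0.208,-0.312,23,0,0,0.085],[0,-0.236,-0.353,26,0,0,0.085],[0,-0.264,-0.394,28,0,0,0.085],[0,-0.292,-0.436,29,0,0,0.085],[0,-0.32,-0.478,29,0,0,0.085]],
])

```text
time_s: 28.35
position: [0.3269, -0.2873, 0.2381]
tcp_rot: [[0.003, -0.137, 0.991], [-0.003, 0.991, 0.137], [-1.0, -0.004, 0.002]]
force: [1.0, -1.0, -0.2]
opening: 0.978
```

Run:
```python
from h import *
import pickle
res=pickle.load(open('res.pkl','rb'));H=res['H1'];s=stt()
P,R,d=grasp_pose(H,np.radians(25),-.008,.028)
rel(P-.1*d,R)
```

```text
t 28.35 p [0.3269, -0.2873, 0.2381] q [-56.1, 11.1, 104.0, 0.0, 64.7, -64.0] F [1.0, -1.0, -0.2] op 0.978
row [0.1537, -0.0679, -0.0169] [0.01, 0.14, 25.21] rows>=3.4
```

Emit:
play_rows([
  [[0.03,-0.017,-0.004,0,0,6,0.085],[0.06,-0.034,-0.008,0,0,12,0.085],[0.1,-0.05,-0.013,0,0,18,0.085],[0.14,-0.068,-0.017,0,0,25.2,0.085],[0.152,-0.068,-0.017,0,0,25.2,0.085],[0.152,-0.068,-0.017,0,0,25.2,0.085],[0.152,-0.068,-0.017,0,0,25.2,0.085]],
])

```text
time_s: 29.05
position: [0.3193, -0.3531, 0.0861]
tcp_rot: [[-0.058, -0.125, 0.99], [0.42, 0.897, 0.138], [-0.906, 0.424, 0.001]]
force: [-0.2, -0.4, 0.6]
opening: 0.979
```

```bash
cat >> h.py <<'E'
KP=dict(r0=.0014,a=.5892,b=.3933,hc=-.0655,lat=.1108,e=.1193)
def fk(q,c,s4=1):
    j=np.radians(q);k=KP;T=j[1]+j[2]
    r=k['r0']+k['a']*np.sin(j[1])+k['b']*np.sin(T)+k['e']*np.cos(T);z=k['hc']+c+k['a']*np.cos(j[1])+k['b']*np.cos(T)-k['e']*np.sin(T)
    w=np.array([r*np.cos(j[0])-k['lat']*np.sin(j[0]),r*np.sin(j[0])+k['lat']*np.cos(j[0]),z])
    Rr=Ro.from_euler('ZYZYZ',[j[0],T,s4*j[3],j[4],j[5]]).as_matrix()
    # local z = tool dir ; when down (Ry180 Rz j6) jaw azimuth = j1-j6
    R=np.c_[Rr[:,2],0*Rr[:,0],-Rr[:,0]];R[:,1]=np.cross(R[:,2],R[:,0])
    return w+c*R[:,0],R
E
python3 - <<'E'
from h import *
import pickle
res=pickle.load(open('res.pkl','rb'));H=res['H1'];s=stt();print(s['tcp_rot'].round(3).tolist())
for s4 in (1,-1): print(s4,fk(s['joint_positions'],.3,s4)[1].round(3).tolist())
for c in (.2,.3,.35,.4): print(c,fk(s['joint_positions'],c,1)[0].round(4),fk(s['joint_positions'],c,-1)[0].round(4))
P,R,d=grasp_pose(H,np.radians(25),-.008,.028)
rel(P,R)
c=capture('wrist');wz(c,'w20.png',place(HO,*H))
E
```

```text
t 29.05 p [0.3193, -0.3531, 0.0861] q [-66.3, 38.3, 91.6, 6.9, 74.5, -77.5] F [-0.2, -0.4, 0.6] op 0.979
[[-0.058, -0.125, 0.99], [0.42, 0.897, 0.138], [-0.906, 0.424, 0.001]]Traceback (most recent call last):
  File "<stdin>", line 4, in <module>
  File "h.py", line 85, in fk
    Rr=Ro.from_euler('ZYZYZ',[j[0],T,s4*j[3],j[4],j[5]]).as_matrix()
       ~~~~~~~~~~~~~^^^^^^^^^^^^^^^^^^^^^^^^^^^^^^^^^^^^
  File "scipy/spatial/transform/_rotation.pyx", line 1413, in scipy.spatial.transform._rotation.Rotation.from_euler
ValueError: Expected axis specification to be a non-empty string of upto 3 characters, got ZYZYZ
```

```bash
sed -i "s/Rr=Ro.from_euler('ZYZYZ',\[j\[0\],T,s4\*j\[3\],j\[4\],j\[5\]\]).as_matrix()/Rr=(Ro.from_euler('ZYZ',[j[0],T,s4*j[3]])*Ro.from_euler('YZ',[j[4],j[5]])).as_matrix()/" h.py
cat > k.py <<'E'
from h import *
import pickle
res=pickle.load(open('res.pkl','rb'));H=res['H1'];s=stt();print(s['tcp_rot'].round(3).tolist())
for s4 in (1,-1): print(s4,fk(s['joint_positions'],.3,s4)[1].round(3).tolist())
for c in (.2,.3,.35,.4): print(c,fk(s['joint_positions'],c,1)[0].round(4),fk(s['joint_positions'],c,-1)[0].round(4))
P,R,d=grasp_pose(H,np.radians(25),-.008,.028)
rel(P,R)
c=capture('wrist');wz(c,'w20.png',place(HO,*H))
E
python3 k.py
```

```text
t 29.05 p [0.3193, -0.3531, 0.0861] q [-66.3, 38.3, 91.6, 6.9, 74.5, -77.5] F [-0.2, -0.4, 0.6] op 0.979
[[-0.058, -0.125, 0.99], [0.42, 0.897, 0.138], [-0.906, 0.424, 0.001]]
1 [[-0.058, -0.125, 0.99], [0.42, 0.897, 0.138], [-0.906, 0.424, 0.001]]
-1 [[-0.27, -0.196, 0.943], [0.327, 0.902, 0.281], [-0.906, 0.384, -0.179]]
0.2 [ 0.3274 -0.4135  0.0725] [ 0.285  -0.4321  0.0725]
0.3 [ 0.3216 -0.3715  0.0819] [ 0.2581 -0.3994  0.0819]
0.35 [ 0.3188 -0.3505  0.0866] [ 0.2446 -0.383   0.0866]
0.4 [ 0.3159 -0.3296  0.0914] [ 0.2311 -0.3667  0.0914]
row [0.0995, -0.0046, -0.0] [0.07, 0.02, -0.08] rows>=2.0
```

View pics/w20.png

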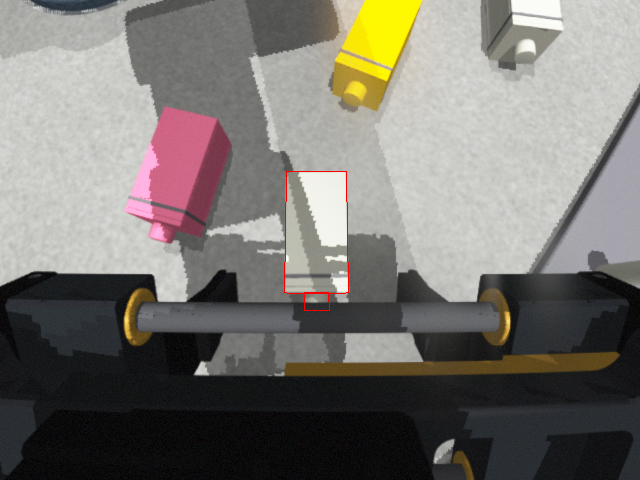

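```bash
cat >> h.py <<'E'
C=.3455
LIM=np.array([[-176.69,176.69],[-43.24,126.21],[12.49,139.97],[-82,262],[0,151.66],[-163.58,163.58]])
def ik(P,R):
    k=KP;w=np.array(P)-C*R[:,0];rr=np.hypot(w[0],w[1])
    if rr<k['lat']: return None
    r=np.sqrt(rr**2-k['lat']**2);j1=np.arctan2(w[1],w[0])-np.arctan2(k['lat'],r)
    x=r-k['r0'];z=w[2]-(k['hc']+C);L=np.hypot(k['b'],k['e']);g=np.arctan2(k['e'],k['b']);a=k['a']
    D=np.hypot(x,z);ca=(D*D+a*a-L*L)/(2*a*D)
    if abs(ca)>1: return None
    j2=np.arctan2(x,z)-np.arccos(ca);ce=(a*a+L*L-D*D)/(2*a*L);T=j2+np.pi-np.arccos(ce)-g
    # local axes: Rr z=tool x, Rr x=-tool z
    Rr=np.c_[-R[:,2],np.cross(R[:,0],-R[:,2]),R[:,0]]
    M=Ro.from_euler('ZY',[j1,T]).inv()*Ro.from_matrix(Rr);e=M.as_euler('ZYZ',degrees=True)
    q=np.r_[np.degrees([j1,j2,T-j2]),e]
    if q[4]<0: q[3]+=180;q[4]*=-1;q[5]+=180
    q[3]=(q[3]-90+180)%360-180+90; q[5]=(q[5]+180)%360-180
    return q
def ok(q): return q is not None and ((q>=LIM[:,0])&(q<=LIM[:,1])).all()
def place_pose(xy,phi,a,xg,zrim,ztip,sgn=-1):
    """housing mouth-down, rim at zrim, centre xy, tool azimuth phi; ztip: body height of tip used at grasp"""
    f=np.array([np.cos(phi),np.sin(phi),0]);xb=np.array([0,0,-1.]);zb=-f;yb=np.cross(zb,xb)
    d=-zb*np.cos(a)+xb*np.sin(a);R=Rxz(d,sgn*yb)
    ctr=np.array([xy[0],xy[1],zrim+.0475]) # box centre (axis)
    tip=ctr+xb*xg+zb*(ztip-.024); return tip+.0375*d,R,d
E
python3 - <<'E'
from h import *
import pickle
res=pickle.load(open('res.pkl','rb'))
s=read_state();print(ik(s['position'],s['tcp_rot']).round(1))
x,y,w=res['R'];v=np.array([-np.sin(w),np.cos(w)])
for k in(-1,0,1): print('peg',k,(np.array([x,y])+k*.115*v).round(4))
for n,k in (('H1',-1),('H1',0),('H2',1)):
  pg=np.array([x,y])+k*.115*v
  for sg in (-1,1):
   for a in (25,45):
    for ph in range(-150,151,15):
      rs=[ik(*place_pose(pg,np.radians(ph),np.radians(a),-.008,zr,.028,sg)[:2]) for zr in(.015,.095)]
      if all(ok(q) for q in rs): print(k,sg,a,ph,[q.round(0).tolist() for q in rs])
E
```

```text
[-66.3  38.1  91.5   6.9  74.5 -77.5]
peg -1 [ 0.574  -0.3227]
peg 0 [ 0.6311 -0.2229]
peg 1 [ 0.6881 -0.123 ]
-1 -1 25 -150 [[-20.0, 68.0, 51.0, -47.0, 107.0, 46.0], [-20.0, 62.0, 52.0, -48.0, 111.0, 42.0]]
-1 -1 25 -135 [[-17.0, 65.0, 62.0, -54.0, 95.0, 45.0], [-17.0, 58.0, 63.0, -54.0, 98.0, 41.0]]
-1 -1 25 -120 [[-15.0, 61.0, 74.0, -62.0, 82.0, 46.0], [-15.0, 55.0, 75.0, -61.0, 85.0, 41.0]]
-1 -1 25 -105 [[-14.0, 58.0, 85.0, -74.0, 71.0, 51.0], [-14.0, 51.0, 86.0, -72.0, 72.0, 45.0]]
-1 -1 25 -75 [[-18.0, 56.0, 107.0, 245.0, 57.0, 73.0], [-18.0, 46.0, 108.0, 251.0, 53.0, 63.0]]
-1 -1 25 -60 [[-25.0, 56.0, 116.0, 218.0, 59.0, 85.0], [-25.0, 46.0, 117.0, 222.0, 52.0, 77.0]]
-1 -1 25 -45 [[-35.0, 58.0, 123.0, 190.0, 66.0, 90.0], [-35.0, 46.0, 124.0, 192.0, 55.0, 88.0]]
-1 -1 25 -30 [[-46.0, 59.0, 125.0, 164.0, 69.0, 89.0], [-46.0, 46.0, 126.0, 163.0, 58.0, 92.0]]
-1 -1 25 -15 [[-56.0, 58.0, 123.0, 139.0, 66.0, 89.0], [-56.0, 46.0, 124.0, 135.0, 58.0, 97.0]]
-1 -1 25 0 [[-63.0, 57.0, 117.0, 114.0, 62.0, 97.0], [-63.0, 46.0, 118.0, 109.0, 58.0, 107.0]]
-1 -1 25 15 [[-66.0, 56.0, 108.0
[... 20749 characters left out ...]
 53.0, -40.0], [-38.0, 41.0, 93.0, 57.0, 57.0, -31.0]]
1 1 45 60 [[-38.0, 51.0, 85.0, 51.0, 64.0, -40.0], [-38.0, 44.0, 84.0, 48.0, 69.0, -33.0]]
1 1 45 75 [[-37.0, 54.0, 75.0, 42.0, 76.0, -42.0], [-37.0, 48.0, 74.0, 42.0, 81.0, -37.0]]
1 1 45 90 [[-35.0, 57.0, 66.0, 35.0, 88.0, -46.0], [-35.0, 51.0, 65.0, 36.0, 93.0, -42.0]]
1 1 45 105 [[-32.0, 60.0, 56.0, 29.0, 98.0, -52.0], [-32.0, 55.0, 55.0, 30.0, 104.0, -49.0]]
1 1 45 120 [[-29.0, 64.0, 48.0, 23.0, 108.0, -60.0], [-29.0, 59.0, 47.0, 23.0, 113.0, -57.0]]
1 1 45 135 [[-25.0, 66.0, 40.0, 15.0, 116.0, -69.0], [-25.0, 62.0, 39.0, 16.0, 121.0, -67.0]]
1 1 45 150 [[-22.0, 68.0, 35.0, 7.0, 121.0, -81.0], [-22.0, 64.0, 34.0, 7.0, 127.0, -80.0]]
```

Emit:
play_rows([
  [[0.03,-0.004,0,0,0,0,0.085],[0.06,-0.0045,0,0,0,0,0.085],[0.085,-0.0045,0,0,0,0,0.085],[0.0995,-0.0045,0,0,0,0,0.085],[0.0995,-0.0045,0,0,0,0,0.085],[0.0995,-0.0045,0,0,0,0,0.04],[0.0995,-0.0045,0,0,0,0,0.03],[0.0995,-0.0045,0,0,0,0,0.03],[0.0995,-0.0045,0,0,0,0,0.03],[0.0995,-0.0045,0,0,0,0,0.03],[0.0995,-0.0045,0,0,0,0,0.03],[0.0995,-0.0045,0,0,0,0,0.03]],
])

```text
time_s: 30.3
position: [0.3132, -0.3149, -0.0068]
tcp_rot: [[-0.058, -0.124, 0.991], [0.422, 0.896, 0.137], [-0.905, 0.426, 0.0]]
force: [0.6, -0.5, 2.7]
opening: 0.545
```

Run:
```python
from h import *
s=stt(); snap('wrist','w21.png')
```

```text
t 30.3 p [0.3132, -0.3149, -0.0068] q [-65.3, 45.3, 98.5, 8.1, 60.7, -78.7] F [0.6, -0.5, 2.7] op 0.545
```

View pics/w21.png

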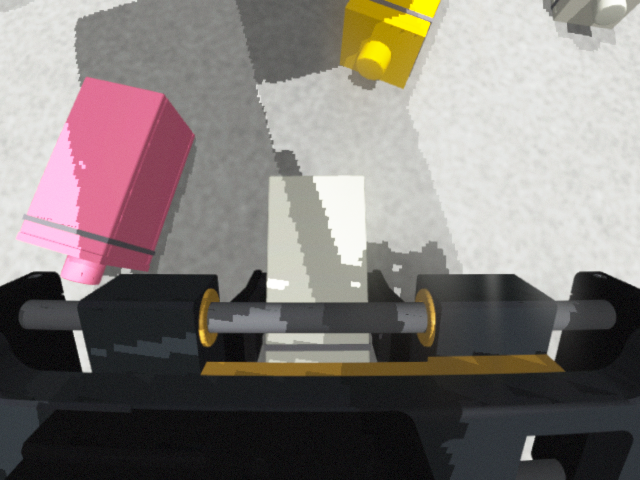

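Emit:
play_rows([
  [[-0.018,0.0085,0,0,0,0,0.03],[-0.045,0.021,0,0,0,0,0.03],[-0.09,0.042,0,0,0,0,0.03],[-0.136,0.064,0,0,0,0,0.03],[-0.163,0.077,0,0,0,0,0.03],[-0.163,0.077,0,0,0,0,0.03],[-0.163,0.077,0,0,0,0,0.03]],
])

```text
time_s: 31.05
position: [0.313, -0.3144, 0.1732]
tcp_rot: [[-0.058, -0.124, 0.991], [0.421, 0.897, 0.137], [-0.905, 0.425, 0.0]]
force: [0.4, -0.5, -1.4]
opening: 0.545
```

```bash
cat >> h.py <<'E'
def jpath(q1,st=None,via=[],maxdeg=8.0,maxm=.045,maxj=9.0):
    """joint-space path from current state to q1; prints rows relative to present pose"""
    st=st or read_state();q0=st['joint_positions'];P0,R0=fk(q0,C);rows=[];prev=(P0,R0)
    out=[];fine=[q0+(q1-q0)*t for t in np.linspace(0,1,400)]
    last=q0
    sel=[]
    for i,q in enumerate(fine[1:]):
        P,R=fk(q,C);
        if np.linalg.norm(P-prev[0])>maxm or np.degrees(np.arccos(np.clip((np.trace(R.T@prev[1])-1)/2,-1,1)))>maxdeg or abs(q-last).max()>maxj or i==398:
            sel.append((P,R));prev=(P,R);last=q
    zmin=min(p[2] for p,_ in sel)
    for P,R in sel:
        d=R0.T@(P-P0);rv=Ro.from_matrix(R0.T@R).as_rotvec(degrees=True);out.append([round(float(x),3) for x in d]+[round(float(x),1) for x in rv])
    print(len(out),'rows, zmin',zmin)
    return out,sel
E
python3 - <<'E'
from h import *
import pickle
res=pickle.load(open('res.pkl','rb'))
s=stt();x,y,w=res['R'];v=np.array([-np.sin(w),np.cos(w)]);pg=np.array([x,y])-.115*v
P,R,d=place_pose(pg,np.radians(30),np.radians(25),-.008,.11,.028,-1)
q1=ik(P,R);print(q1.round(1),ik(s['position'],s['tcp_rot']).round(1),fk(q1,C)[0]-P)
rows,sel=jpath(q1)
for r,p in zip(rows,sel): print(r,p[0].round(3),p[1][:,0].round(2))
E
```

```text
t 31.05 p [0.313, -0.3144, 0.1732] q [-65.3, 28.9, 93.1, 7.1, 82.2, -75.7] F [0.4, -0.5, -1.4] op 0.545
[-65.9  46.5  98.3  70.4  73.1 126.9] [-65.3  28.9  93.1   7.1  82.2 -75.7] [0.00000000e+00 5.55111512e-17 1.66533454e-16]
29 rows, zmin 0.14730892143570637
[0.006, 0.002, 0.013, 8.1, -2.1, 1.2] [ 0.325 -0.308  0.169] [-0.02  0.44 -0.9 ]
[0.011, 0.004, 0.026, 16.2, -4.0, 2.7] [ 0.338 -0.302  0.165] [ 0.01  0.46 -0.89]
[0.016, 0.006, 0.039, 24.4, -5.7, 4.4] [ 0.35  -0.297  0.162] [ 0.05  0.48 -0.88]
[0.02, 0.008, 0.052, 32.6, -7.3, 6.4] [ 0.363 -0.292  0.159] [ 0.08  0.5  -0.86]
[0.023, 0.009, 0.065, 40.2, -8.5, 8.5] [ 0.374 -0.288  0.156] [ 0.12  0.51 -0.85]
[0.026, 0.01, 0.076, 47.9, -9.5, 10.7] [ 0.386 -0.284  0.154] [ 0.15  0.53 -0.84]
[0.028, 0.011, 0.088, 55.6, -10.4, 13.2] [ 0.397 -0.28   0.152] [ 0.18  0.54 -0.82]
[0.03, 0.012, 0.1, 63.3, -11.0, 15.9] [ 0.409 -0.277  0.151] [ 0.21  0.55 -0.81]
[0.032, 0.013, 0.112, 70.9, -11.3, 18.7] [ 0.42  -0.274  0.15 ] [ 0.25  0.56 -0.79]
[0.033, 0.013, 0.123, 78.6, -11.4, 21.7] [ 0.431 -0.272  0.149] [ 0.28  0.57 -0.77]
[0.034, 0.013, 0
[... 900 characters left out ...]
0.56]
[0.023, -0.008, 0.242, 164.3, 17.4, 69.2] [ 0.552 -0.279  0.149] [ 0.64  0.55 -0.54]
[0.02, -0.012, 0.25, -157.5, -21.6, -68.3] [ 0.561 -0.282  0.15 ] [ 0.66  0.54 -0.52]
[0.018, -0.016, 0.258, -149.0, -25.6, -66.6] [ 0.569 -0.286  0.15 ] [ 0.69  0.52 -0.5 ]
[0.016, -0.021, 0.264, -141.2, -29.2, -64.8] [ 0.576 -0.29   0.15 ] [ 0.71  0.51 -0.48]
[0.013, -0.026, 0.271, -133.3, -32.7, -62.9] [ 0.583 -0.295  0.15 ] [ 0.73  0.5  -0.47]
[0.011, -0.031, 0.277, -125.5, -36.1, -60.8] [ 0.59 -0.3   0.15] [ 0.75  0.48 -0.45]
[0.009, -0.037, 0.282, -117.6, -39.4, -58.7] [ 0.597 -0.305  0.15 ] [ 0.77  0.46 -0.43]
[0.007, -0.04, 0.285, -113.3, -41.1, -57.4] [ 0.6   -0.308  0.15 ] [ 0.78  0.45 -0.42]
```

Emit:
play_rows([
  [[0.006,0.002,0.013,8.1,-2.1,1.2,0.03],[0.011,0.004,0.026,16.2,-4.0,2.7,0.03],[0.016,0.006,0.039,24.4,-5.7,4.4,0.03],[0.02,0.008,0.052,32.6,-7.3,6.4,0.03],[0.023,0.009,0.065,40.2,-8.5,8.5,0.03],[0.026,0.01,0.076,47.9,-9.5,10.7,0.03],[0.028,0.011,0.088,55.6,-10.4,13.2,0.03],[0.03,0.012,0.1,63.3,-11.0,15.9,0.03],[0.032,0.013,0.112,70.9,-11.3,18.7,0.03],[0.033,0.013,0.123,78.6,-11.4,21.7,0.03],[0.034,0.013,0.134,86.2,-11.2,24.9,0.03],[0.034,0.013,0.134,86.2,-11.2,24.9,0.03]],
])

```text
time_s: 32.25
position: [0.4413, -0.2685, 0.1455]
tcp_rot: [[0.31, 0.933, 0.181], [0.58, -0.035, -0.814], [-0.753, 0.357, -0.553]]
force: [-0.6, -0.4, -1.2]
opening: 0.551
```

```bash
cat > nxt.py <<'E'
from h import *
import pickle,sys
res=pickle.load(open('res.pkl','rb'))
k,phi,zr=float(sys.argv[1]),float(sys.argv[2]),float(sys.argv[3])
s=stt();x,y,w=res['R'];v=np.array([-np.sin(w),np.cos(w)]);pg=np.array([x,y])+k*.115*v
P,R,d=place_pose(pg,np.radians(phi),np.radians(25),float(sys.argv[4]) if len(sys.argv)>4 else -.008,zr,.028,-1)
q1=ik(P,R);print(q1.round(1))
rows,sel=jpath(q1)
print(rows[:12]);print([p[0].round(2).tolist() for p in sel])
E
python3 nxt.py -1 30 .11
```

```text
t 32.25 p [0.4413, -0.2685, 0.1455] q [-65.5, 36.1, 95.3, 32.2, 78.5, 4.5] F [-0.6, -0.4, -1.2] op 0.551
[-65.9  46.5  98.3  70.4  73.1 126.9]
18 rows, zmin 0.14551151297511272
[[0.004, 0.01, 0.001, 7.9, 0.6, 2.0], [0.008, 0.02, 0.002, 15.9, 1.4, 4.0], [0.012, 0.03, 0.004, 23.9, 2.5, 5.8], [0.015, 0.04, 0.006, 31.9, 3.8, 7.6], [0.018, 0.049, 0.008, 39.9, 5.3, 9.2], [0.02, 0.059, 0.01, 47.9, 7.0, 10.7], [0.022, 0.068, 0.013, 55.6, 8.9, 12.1], [0.024, 0.077, 0.016, 63.3, 11.0, 13.2], [0.025, 0.085, 0.019, 70.9, 13.2, 14.3], [0.026, 0.094, 0.022, 78.6, 15.7, 15.2], [0.026, 0.102, 0.026, 86.2, 18.4, 15.9], [0.027, 0.11, 0.03, 93.8, 21.2, 16.4]]
[[0.45, -0.27, 0.15], [0.46, -0.27, 0.15], [0.47, -0.26, 0.15], [0.48, -0.26, 0.15], [0.49, -0.27, 0.15], [0.5, -0.27, 0.15], [0.51, -0.27, 0.15], [0.52, -0.27, 0.15], [0.53, -0.27, 0.15], [0.54, -0.27, 0.15], [0.55, -0.28, 0.15], [0.56, -0.28, 0.15], [0.57, -0.28, 0.15], [0.57, -0.29, 0.15], [0.58, -0.29, 0.15], [0.59, -0.3, 0.15], [0.59, -0.3, 0.15], [0.6, -0.31, 0.15]]
```

Emit:
play_rows([
  [[0.004,0.01,0.001,7.9,0.6,2.0,0.03],[0.008,0.02,0.002,15.9,1.4,4.0,0.03],[0.012,0.03,0.004,23.9,2.5,5.8,0.03],[0.015,0.04,0.006,31.9,3.8,7.6,0.03],[0.018,0.049,0.008,39.9,5.3,9.2,0.03],[0.02,0.059,0.01,47.9,7.0,10.7,0.03],[0.022,0.068,0.013,55.6,8.9,12.1,0.03],[0.024,0.077,0.016,63.3,11.0,13.2,0.03],[0.025,0.085,0.019,70.9,13.2,14.3,0.03],[0.026,0.094,0.022,78.6,15.7,15.2,0.03],[0.026,0.102,0.026,86.2,18.4,15.9,0.03],[0.026,0.102,0.026,86.2,18.4,15.9,0.03]],
])

```text
time_s: 33.45
position: [0.5495, -0.279, 0.1491]
tcp_rot: [[0.63, 0.235, -0.741], [0.553, -0.805, 0.214], [-0.546, -0.544, -0.637]]
force: [-0.3, 1.5, -1.7]
opening: 0.549
```

```bash
python3 nxt.py -1 30 .11
```

```text
t 33.45 p [0.5495, -0.279, 0.1491] q [-65.7, 42.4, 97.1, 55.9, 75.2, 80.5] F [-0.3, 1.5, -1.7] op 0.549
[-65.9  46.5  98.3  70.4  73.1 126.9]
7 rows, zmin 0.14965181518472395
[[0.003, 0.004, -0.007, 7.8, 1.9, 0.1], [0.006, 0.009, -0.013, 15.6, 3.7, 0.0], [0.008, 0.014, -0.02, 23.4, 5.6, -0.3], [0.011, 0.019, -0.026, 31.2, 7.4, -0.7], [0.012, 0.025, -0.032, 39.1, 9.2, -1.4], [0.014, 0.03, -0.038, 46.9, 11.0, -2.3], [0.015, 0.036, -0.043, 54.8, 12.8, -3.3]]
[[0.56, -0.28, 0.15], [0.57, -0.28, 0.15], [0.57, -0.29, 0.15], [0.58, -0.29, 0.15], [0.59, -0.3, 0.15], [0.59, -0.3, 0.15], [0.6, -0.31, 0.15]]
```

Emit:
play_rows([
  [[0.003,0.004,-0.007,7.8,1.9,0.1,0.03],[0.006,0.009,-0.013,15.6,3.7,0.0,0.03],[0.008,0.014,-0.02,23.4,5.6,-0.3,0.03],[0.011,0.019,-0.026,31.2,7.4,-0.7,0.03],[0.012,0.025,-0.032,39.1,9.2,-1.4,0.03],[0.014,0.03,-0.038,46.9,11.0,-2.3,0.03],[0.015,0.036,-0.043,54.8,12.8,-3.3,0.03],[0.015,0.036,-0.043,54.8,12.8,-3.3,0.03],[0.015,0.036,-0.043,54.8,12.8,-3.3,0.03]],
])

```text
time_s: 34.35
position: [0.5995, -0.3091, 0.1501]
tcp_rot: [[0.785, -0.364, -0.501], [0.453, -0.215, 0.865], [-0.423, -0.906, -0.004]]
force: [-0.7, -0.5, -0.3]
opening: 0.547
```

```bash
cat > chk.py <<'E'
from h import *
import pickle,sys
res=pickle.load(open('res.pkl','rb'))
k,phi,zr=float(sys.argv[1]),float(sys.argv[2]),float(sys.argv[3])
s=stt();x,y,w=res['R'];v=np.array([-np.sin(w),np.cos(w)]);pg=np.array([x,y])+k*.115*v
for z in (zr,.06,.017):
    P,R,d=place_pose(pg,np.radians(phi),np.radians(25),float(sys.argv[5]) if len(sys.argv)>5 else -.008,z,.028,-1);rel(P,R)
    if z==zr: V=[box(pg[0]-.034,pg[0]+.034,pg[1]-.034,pg[1]+.034,z,z+.095)]
f=np.radians(phi);Rz=np.array([[np.cos(f),-np.sin(f),0],[np.sin(f),np.cos(f),0],[0,0,1]])
V=[box(-.024,.024,-.024,.024,0,.095)@Rz.T+[pg[0],pg[1],zr]]
for n in('scene','top'):
    c=snap(n,sys.argv[4]+n[0]+'.png')
    u=proj(c,[[pg[0],pg[1],.06]])[0].astype(int)
    overlay(c,[V,place(RK,*res['R'])],sys.argv[4]+n[0]+'c.png',(max(u[0]-65,0),max(u[1]-60,0),u[0]+65,u[1]+50),6)
E
python3 chk.py -1 30 .11 pl
```

```text
t 34.35 p [0.5995, -0.3091, 0.1501] q [-65.9, 46.2, 98.3, 70.4, 73.1, 126.8] F [-0.7, -0.5, -0.3] op 0.547
row [0.0012, -0.0001, 0.0009] [0.25, -0.01, -0.04] rows>=0.0
row [0.0224, 0.0452, 0.0011] [0.25, -0.01, -0.04] rows>=1.0
row [0.0406, 0.0842, 0.0013] [0.25, -0.01, -0.04] rows>=1.9
```

View pics/plsc.png

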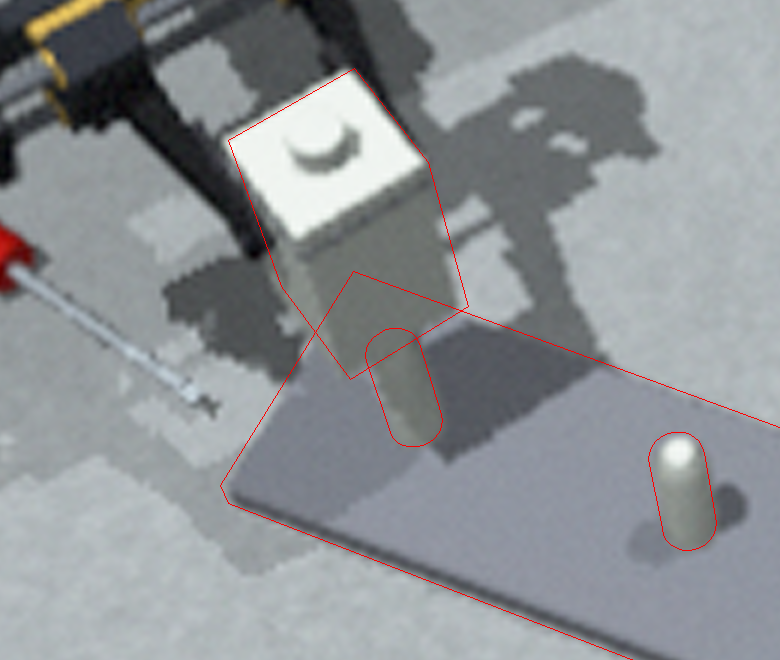

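View pics/pltc.png

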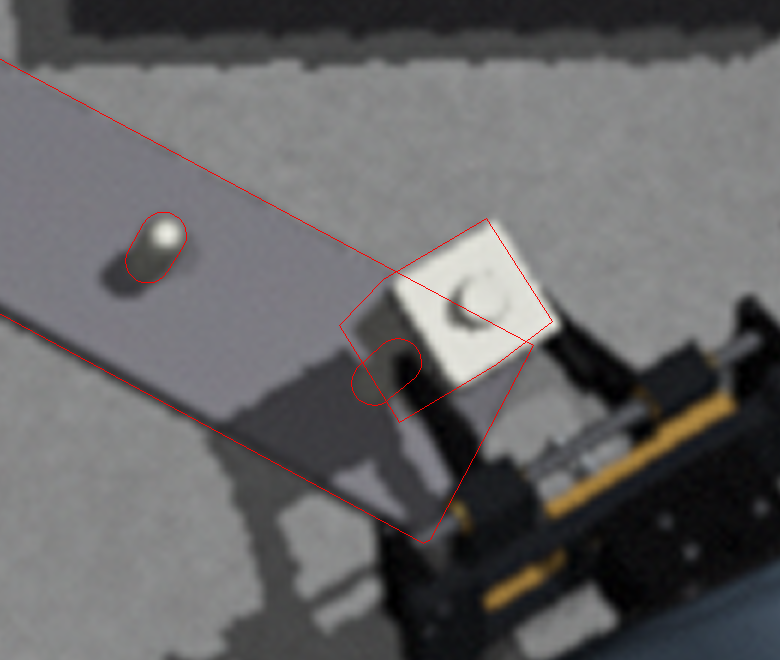

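Emit:
play_rows([
  [[0.001,0,0.001,0,0,0,0.03],[0.01,0.018,0.001,0,0,0,0.03],[0.016,0.032,0.001,0,0,0,0.03],[0.022,0.045,0.001,0,0,0,0.03],[0.028,0.057,0.001,0,0,0,0.03],[0.034,0.07,0.001,0,0,0,0.03],[0.038,0.078,0.001,0,0,0,0.03],[0.0405,0.084,0.001,0,0,0,0.03],[0.0405,0.084,0.001,0,0,0,0.03],[0.0405,0.084,0.001,0,0,0,0.03]],
])

```text
time_s: 35.45
position: [0.6006, -0.3083, 0.0577]
tcp_rot: [[0.786, -0.365, -0.498], [0.451, -0.211, 0.867], [-0.422, -0.907, -0.001]]
force: [-0.8, -0.4, -1.8]
opening: 0.55
```

```bash
python3 chk.py -1 30 .015 pm
```

```text
t 35.45 p [0.6006, -0.3083, 0.0577] q [-65.8, 55.8, 97.8, 73.5, 70.2, 118.0] F [-0.8, -0.4, -1.8] op 0.55
row [0.001, 0.0029, 0.0008] [0.0, -0.12, 0.04] rows>=0.1
row [-0.0179, -0.0379, 0.0008] [0.0, -0.12, 0.04] rows>=0.8
row [0.0002, 0.0011, 0.0008] [0.0, -0.12, 0.04] rows>=0.0
```

View pics/pmsc.png

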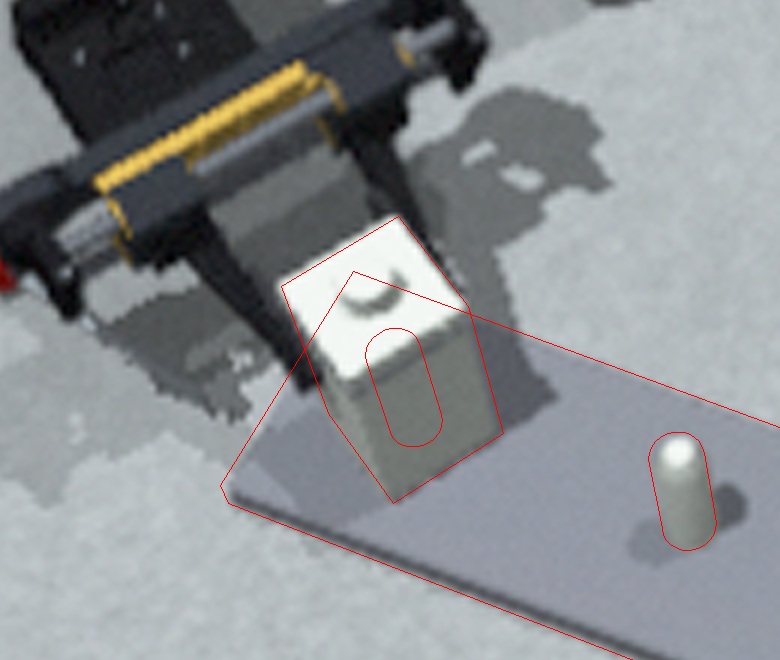

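Emit:
play_rows([
  [[0.001,0.0018,0,0,0,0,0.03],[0.0013,0.0027,0,0,0,0,0.03],[0.0013,0.0027,0,0,0,0,0.05],[0.0013,0.0027,0,0,0,0,0.065],[0.0013,0.0027,0,0,0,0,0.075],[0.0013,0.0027,0,0,0,0,0.075],[0.0013,0.0027,0,0,0,0,0.075],[-0.02,0.0027,0,0,0,0,0.075],[-0.05,0.0027,0,0,0,0,0.075],[-0.09,0.0027,0,0,0,0,0.075],[-0.12,0,0,0,0,0,0.075],[-0.12,0,0,0,0,0,0.075]],
])

```text
time_s: 36.75
position: [0.5047, -0.3665, 0.1096]
tcp_rot: [[0.789, -0.366, -0.494], [0.446, -0.213, 0.869], [-0.424, -0.906, -0.005]]
force: [0.2, -0.6, 0.2]
opening: 0.865
```

```bash
python3 chk.py -1 30 .015 pn | head -1
```

```text
t 36.75 p [0.5047, -0.3665, 0.1096] q [-77.0, 50.4, 98.3, 63.1, 76.8, 120.4] F [0.2, -0.6, 0.2] op 0.865
```

View pics/pnsc.png

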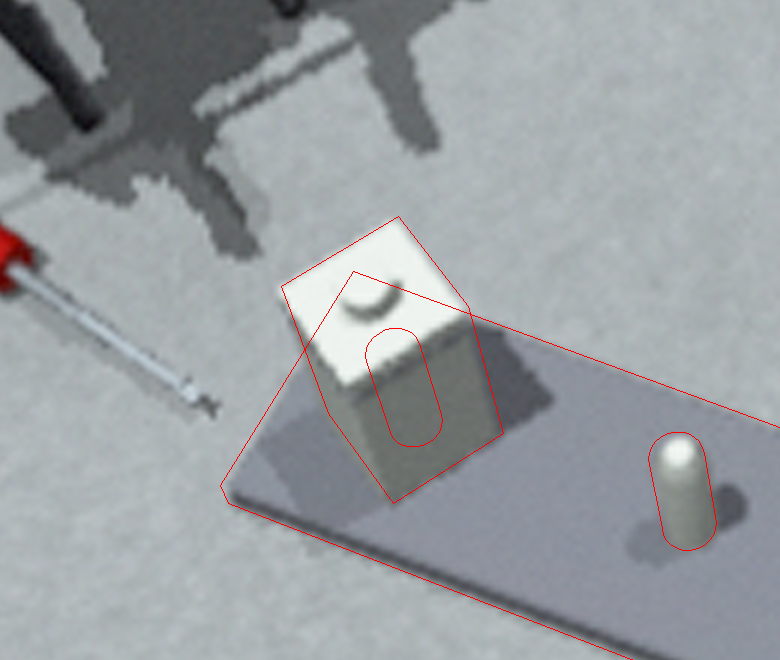

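View pics/pns.png

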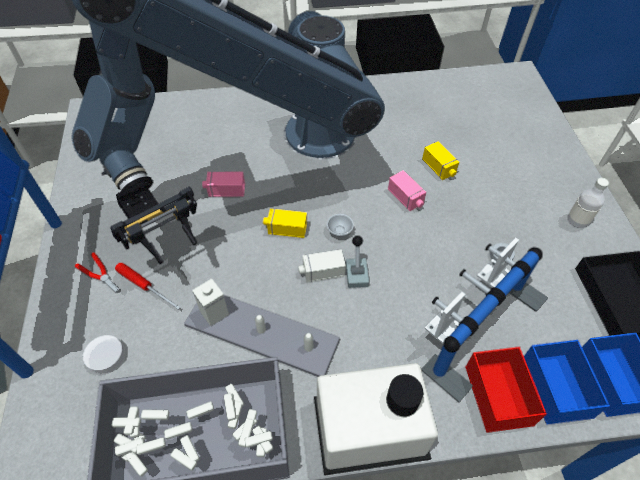

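Run:
```python
from h import *
import pickle
res=pickle.load(open('res.pkl','rb'));H=res['H2']
c=capture('scene');t=capture('top')
# quick refit with fresh traces
rs=[]
for n,cc,uv in(('scene',c,(321,264)),('top',t,(337,241))):
    q=min(trace(n,'housing1'),key=lambda q:np.hypot(*(np.array(q['at'])-uv)));print(n,q['at'],round(q['p'],2));rs.append(q['mask'])
f=fit([c,t],rs,HO,H);print(f[0].round(4),f[1])
if f[1]<.12: H=f[0];res['H2']=H;pickle.dump(res,open('res.pkl','wb'))
s=stt()
a=np.radians(25)
for sg in(-1,):
    P,R,d=grasp_pose(H,a,-.012,.028,sg);qg=ik(P,R);ql=ik(P+[0,0,.18],R);qp=ik(P-.1*d,R);print('grasp',P.round(4),qg.round(1),ql.round(1),'pre',qp.round(1))
x,y,w=res['R'];v=np.array([-np.sin(w),np.cos(w)]);pg=np.array([x,y])+.115*v
P2,R2,d2=place_pose(pg,np.radians(-15),a,-.012,.12,.028,-1);q2=ik(P2,R2);print(q2.round(1))
# simulate transfer: housing corner lowest z
for t_ in np.linspace(0,1,13):
    q=ql+(q2-ql)*t_;p,r=fk(q,C)
    # body frame: d=-zb cos a+xb sin a ; n=-yb
    yb=-r[:,2];dd=r[:,0];pp=np.cross(yb,dd) 
    # xb = d sin a + e cos a ; zb=-d cos a + e sin a, e = perp
    e=np.cross(dd,yb)
    xb=dd*np.sin(a)+e*np.cos(a);zb=-dd*np.cos(a)+e*np.sin(a)
    tip=p-.0375*dd;ctr=tip-xb*(-.012)-zb*(.028-.024)
    if t_==0: print('xb check',xb.round(2),zb.round(2),ctr.round(3))
    cor=[ctr+i*.055*xb+j*.024*yb+k*.024*zb for i in(-1,1) for j in(-1,1) for k in(-1,1)]
    wr=p-C*dd
    print(round(t_,2),'ctr',ctr.round(3),'lowest',round(min(z[2] for z in cor),3),'tool',dd.round(2),'wrist',wr.round(2))
```

```text
scene [320.0, 264.3] 0.91
top [334.5, 241.6] 0.76
[ 0.4863 -0.0607  1.614 ] 0.06025704922754338
t 37.05 p [0.5068, -0.3609, 0.1076] q [-76.6, 50.6, 98.5, 63.2, 76.8, 120.4] F [0.0, 0.1, -1.1] op 0.863
grasp [ 0.4862 -0.0568 -0.006 ] [-34.4  44.1 103.6  25.8  50.9 -56.5] [-34.4  26.4  97.9  20.8  72.4 -46.1] pre [-37.9  35.6  99.   21.   63.8 -52.9]
[-22.2  41.6 120.1 171.   46.9  93.1]
xb check [-0.04  1.    0.  ] [ 0. -0.  1.] [ 0.486 -0.061  0.204]
0.0 ctr [ 0.486 -0.061  0.204] lowest 0.18 tool [-0.02  0.42 -0.91] wrist [ 0.49 -0.2   0.49]
0.08 ctr [ 0.527 -0.01   0.21 ] lowest 0.177 tool [ 0.11  0.55 -0.83] wrist [ 0.49 -0.19  0.47]
0.17 ctr [0.568 0.029 0.223] lowest 0.18 tool [ 0.24  0.64 -0.73] wrist [ 0.49 -0.18  0.45]
0.25 ctr [0.609 0.054 0.239] lowest 0.19 tool [ 0.37  0.68 -0.63] wrist [ 0.48 -0.17  0.43]
0.33 ctr [0.646 0.065 0.255] lowest 0.203 tool [ 0.5   0.69 -0.52] wrist [ 0.48 -0.15  0.41]
0.42 ctr [0.68  0.063 0.267] lowest 0.22 tool [ 0.63  0.65 -0.43] wrist [ 0.47 -0.14  0.4 ]
0.5 ctr [0.708 0.05  0.274] lowest 0.237 tool [ 0.74  0.58 -0.35] wrist [ 0.47 -0.13  0.38]
0.58 ctr [0.728 0.029 0.273] lowest 0.236 tool [ 0.83  0.47 -0.3 ] wrist [ 0.46 -0.11  0.37]
0.67 ctr [0.74  0.    0.265] lowest 0.218 tool [ 0.9   0.34 -0.27] wrist [ 0.45 -0.1   0.35]
0.75 ctr [ 0.742 -0.032  0.249] lowest 0.195 tool [ 0.94  0.2  -0.27] wrist [ 0.44 -0.09  0.34]
0.83 ctr [ 0.734 -0.064  0.227] lowest 0.166 tool [ 0.95  0.05 -0.3 ] wrist [ 0.44 -0.07  0.33]
0.92 ctr [ 0.716 -0.095  0.199] lowest 0.138 tool [ 0.93 -0.1  -0.35] wrist [ 0.43 -0.06  0.32]
1.0 ctr [ 0.688 -0.123  0.167] lowest 0.112 tool [ 0.88 -0.23 -0.42] wrist [ 0.41 -0.05  0.31]
```

Emit:
play_rows([
  [[-0.015,-0.034,0,0,0,0,0.085],[-0.032,-0.068,0,0,0,0,0.085],[-0.048,-0.102,0,0,0,0,0.085],[-0.064,-0.136,0,0,0,0,0.085],[-0.064,-0.136,0,0,0,0,0.085],[-0.064,-0.136,0,0,0,0,0.085]],
])

```text
time_s: 37.65
position: [0.5062, -0.3617, 0.2587]
tcp_rot: [[0.785, -0.366, -0.5], [0.452, -0.213, 0.866], [-0.423, -0.906, -0.002]]
force: [-0.5, 0.4, -0.7]
opening: 0.975
```

```bash
cat > pre.py <<'E'
from h import *
import pickle
res=pickle.load(open('res.pkl','rb'));H=res['H2'];a=np.radians(25)
s=stt();P,R,d=grasp_pose(H,a,-.012,.028,-1);qp=ik(P-.13*d,R);print(qp.round(1))
rows,sel=jpath(qp);print(rows[:12])
for p,r in sel: print(p.round(2).tolist(),(p-.0375*r[:,0]).round(2).tolist(),end=';')
E
python3 pre.py
```

```text
t 37.65 p [0.5062, -0.3617, 0.2587] q [-76.7, 35.7, 96.4, 60.7, 84.8, 135.4] F [-0.5, 0.4, -0.7] op 0.975
[-39.   33.4  97.2  20.   67.8 -52.1]
28 rows, zmin 0.11183347030089008
[[0.012, 0.003, 0.01, -7.9, -2.0, 1.4], [0.024, 0.006, 0.021, -15.8, -4.1, 2.6], [0.035, 0.009, 0.031, -23.7, -6.3, 3.6], [0.045, 0.012, 0.042, -31.7, -8.7, 4.3], [0.055, 0.015, 0.052, -39.7, -11.3, 4.7], [0.064, 0.019, 0.063, -47.7, -13.9, 4.8], [0.073, 0.022, 0.073, -55.7, -16.7, 4.7], [0.081, 0.026, 0.083, -63.8, -19.5, 4.3], [0.089, 0.029, 0.093, -71.8, -22.4, 3.5], [0.095, 0.033, 0.103, -79.3, -25.2, 2.6], [0.101, 0.036, 0.112, -86.7, -28.0, 1.3], [0.107, 0.04, 0.121, -94.2, -30.9, -0.3]]
[0.51, -0.35, 0.25] [0.48, -0.36, 0.27];[0.51, -0.33, 0.24] [0.49, -0.35, 0.26];[0.52, -0.32, 0.24] [0.49, -0.34, 0.26];[0.52, -0.31, 0.23] [0.49, -0.33, 0.25];[0.52, -0.29, 0.22] [0.49, -0.31, 0.24];[0.52, -0.28, 0.22] [0.5, -0.3, 0.24];[0.52, -0.27, 0.21] [0.5, -0.29, 0.23];[0.52, -0.26, 0.2] [0.5, -0.28, 0.22];[0.52, -0.25, 0.2] [0.5, -0.27, 0.22];[0.52, -0.24, 0.19] [0.5, -0.26, 0.21];[0.52, -0.23, 0.18] [0.5, -0.25, 0.21];[0.52, -0.22, 0.18] [0.5, -0.24, 0.2];[0.52, -0.21, 0.17] [0.5, -0.23, 0.2];[0.51, -0.2, 0.17] [0.5, -0.22, 0.19];[0.51, -0.19, 0.16] [0.5, -0.21, 0.19];[0.51, -0.18, 0.16] [0.5, -0.2, 0.19];[0.51, -0.17, 0.15] [0.5, -0.2, 0.18];[0.51, -0.17, 0.15] [0.5, -0.19, 0.18];[0.5, -0.16, 0.14] [0.5, -0.18, 0.17];[0.5, -0.15, 0.14] [0.5, -0.17, 0.17];[0.5, -0.15, 0.13] [0.49, -0.17, 0.17];[0.5, -0.14, 0.13] [0.49, -0.16, 0.16];[0.5, -0.14, 0.13] [0.49, -0.15, 0.16];[0.49, -0.13, 0.12] [0.49, -0.15, 0.16];[0.49, -0.12, 0.12] [0.49, -0.14, 0.15];[0.49, -0.12, 0.12] [0.49, -0.14, 0.15];[0.49, -0.12, 0.11] [0.49, -0.13, 0.15];[0.49, -0.11, 0.11] [0.49, -0.13, 0.15];
```

Emit:
play_rows([
  [[0.012,0.003,0.01,-7.9,-2.0,1.4,0.085],[0.024,0.006,0.021,-15.8,-4.1,2.6,0.085],[0.035,0.009,0.031,-23.7,-6.3,3.6,0.085],[0.045,0.012,0.042,-31.7,-8.7,4.3,0.085],[0.055,0.015,0.052,-39.7,-11.3,4.7,0.085],[0.064,0.019,0.063,-47.7,-13.9,4.8,0.085],[0.073,0.022,0.073,-55.7,-16.7,4.7,0.085],[0.081,0.026,0.083,-63.8,-19.5,4.3,0.085],[0.089,0.029,0.093,-71.8,-22.4,3.5,0.085],[0.095,0.033,0.103,-79.3,-25.2,2.6,0.085],[0.101,0.036,0.112,-86.7,-28.0,1.3,0.085],[0.101,0.036,0.112,-86.7,-28.0,1.3,0.085]],
])

```text
time_s: 38.85
position: [0.5159, -0.2246, 0.1815]
tcp_rot: [[0.446, 0.673, -0.59], [0.601, -0.714, -0.36], [-0.664, -0.194, -0.723]]
force: [0.3, 0.2, 0.9]
opening: 0.976
```

```bash
python3 pre.py
```

```text
t 38.85 p [0.5159, -0.2246, 0.1815] q [-61.3, 35.0, 96.9, 44.0, 77.8, 58.8] F [0.3, 0.2, 0.9] op 0.976
[-39.   33.4  97.2  20.   67.8 -52.1]
18 rows, zmin 0.11183347030089008
[[0.009, -0.007, 0.001, -7.9, -1.7, -1.2], [0.017, -0.013, 0.003, -15.9, -3.3, -2.6], [0.026, -0.019, 0.004, -23.9, -4.8, -4.2], [0.033, -0.025, 0.006, -31.9, -6.0, -5.9], [0.041, -0.031, 0.008, -40.0, -7.1, -7.8], [0.047, -0.037, 0.009, -47.7, -8.0, -9.8], [0.054, -0.042, 0.011, -55.4, -8.8, -11.9], [0.06, -0.047, 0.013, -63.1, -9.4, -14.2], [0.065, -0.052, 0.015, -70.9, -9.7, -16.5], [0.071, -0.057, 0.017, -78.6, -9.9, -19.1], [0.076, -0.062, 0.018, -86.3, -9.9, -21.7], [0.08, -0.066, 0.02, -94.0, -9.7, -24.5]]
[0.52, -0.21, 0.18] [0.5, -0.24, 0.2];[0.51, -0.2, 0.17] [0.5, -0.23, 0.2];[0.51, -0.2, 0.17] [0.5, -0.22, 0.19];[0.51, -0.19, 0.16] [0.5, -0.21, 0.19];[0.51, -0.18, 0.16] [0.5, -0.2, 0.18];[0.51, -0.17, 0.15] [0.5, -0.19, 0.18];[0.51, -0.17, 0.15] [0.5, -0.19, 0.18];[0.5, -0.16, 0.14] [0.5, -0.18, 0.17];[0.5, -0.15, 0.14] [0.49, -0.17, 0.17];[0.5, -0.15, 0.13] [0.49, -0.17, 0.17];[0.5, -0.14, 0.13] [0.49, -0.16, 0.16];[0.5, -0.14, 0.13] [0.49, -0.15, 0.16];[0.49, -0.13, 0.12] [0.49, -0.15, 0.16];[0.49, -0.13, 0.12] [0.49, -0.14, 0.15];[0.49, -0.12, 0.12] [0.49, -0.14, 0.15];[0.49, -0.12, 0.11] [0.49, -0.13, 0.15];[0.49, -0.11, 0.11] [0.49, -0.13, 0.15];[0.49, -0.11, 0.11] [0.49, -0.13, 0.15];
```

Emit:
play_rows([
  [[0.009,-0.007,0.001,-7.9,-1.7,-1.2,0.085],[0.017,-0.013,0.003,-15.9,-3.3,-2.6,0.085],[0.026,-0.019,0.004,-23.9,-4.8,-4.2,0.085],[0.033,-0.025,0.006,-31.9,-6.0,-5.9,0.085],[0.041,-0.031,0.008,-40.0,-7.1,-7.8,0.085],[0.047,-0.037,0.009,-47.7,-8.0,-9.8,0.085],[0.054,-0.042,0.011,-55.4,-8.8,-11.9,0.085],[0.06,-0.047,0.013,-63.1,-9.4,-14.2,0.085],[0.065,-0.052,0.015,-70.9,-9.7,-16.5,0.085],[0.071,-0.057,0.017,-78.6,-9.9,-19.1,0.085],[0.076,-0.062,0.018,-86.3,-9.9,-21.7,0.085],[0.076,-0.062,0.018,-86.3,-9.9,-21.7,0.085]],
])

```text
time_s: 40.05
position: [0.4976, -0.1427, 0.1304]
tcp_rot: [[0.122, 0.724, 0.679], [0.531, 0.53, -0.661], [-0.839, 0.441, -0.319]]
force: [0.8, -1.0, 0.4]
opening: 0.975
```

```bash
python3 pre.py
```

```text
t 40.05 p [0.4976, -0.1427, 0.1304] q [-47.0, 33.9, 97.1, 28.5, 71.2, -12.8] F [0.8, -1.0, 0.4] op 0.975
[-39.   33.4  97.2  20.   67.8 -52.1]
7 rows, zmin 0.11183347030089008
[[0.006, 0.0, -0.004, -7.9, 0.3, -1.8], [0.011, 0.0, -0.007, -15.7, 0.8, -3.5], [0.016, 0.0, -0.011, -23.6, 1.5, -5.2], [0.021, 0.001, -0.014, -31.4, 2.3, -6.8], [0.025, 0.001, -0.016, -39.3, 3.3, -8.3], [0.03, 0.001, -0.019, -47.1, 4.5, -9.8], [0.031, 0.001, -0.02, -49.3, 4.8, -10.2]]
[0.5, -0.14, 0.13] [0.49, -0.16, 0.16];[0.49, -0.13, 0.12] [0.49, -0.15, 0.16];[0.49, -0.13, 0.12] [0.49, -0.14, 0.15];[0.49, -0.12, 0.12] [0.49, -0.14, 0.15];[0.49, -0.12, 0.12] [0.49, -0.13, 0.15];[0.49, -0.11, 0.11] [0.49, -0.13, 0.15];[0.49, -0.11, 0.11] [0.49, -0.13, 0.15];
```

Emit:
play_rows([
  [[0.006,0.0,-0.004,-7.9,0.3,-1.8,0.085],[0.011,0.0,-0.007,-15.7,0.8,-3.5,0.085],[0.016,0.0,-0.011,-23.6,1.5,-5.2,0.085],[0.021,0.001,-0.014,-31.4,2.3,-6.8,0.085],[0.025,0.001,-0.016,-39.3,3.3,-8.3,0.085],[0.03,0.001,-0.019,-47.1,4.5,-9.8,0.085],[0.031,0.001,-0.02,-49.3,4.8,-10.2,0.085],[0.031,0.001,-0.02,-49.3,4.8,-10.2,0.085],[0.031,0.001,-0.02,-49.3,4.8,-10.2,0.085]],
])

```text
time_s: 40.95
position: [0.4889, -0.1144, 0.1116]
tcp_rot: [[-0.016, -0.036, 0.999], [0.42, 0.907, 0.04], [-0.907, 0.42, 0.001]]
force: [0.2, -0.4, -0.3]
opening: 0.977
```

Run:
```python
from h import *
import pickle
res=pickle.load(open('res.pkl','rb'));H=res['H2']
s=stt();P,R,d=grasp_pose(H,np.radians(25),-.012,.028,-1);rel(P,R)
c=capture('wrist');wz(c,'w30.png',place(HO,*H))
```

```text
t 40.95 p [0.4889, -0.1144, 0.1116] q [-39.1, 33.4, 97.2, 20.0, 67.6, -52.0] F [0.2, -0.4, -0.3] op 0.977
row [0.1309, 0.003, -0.0006] [-0.16, 0.15, 0.15] rows>=2.6
```

View pics/w30.png

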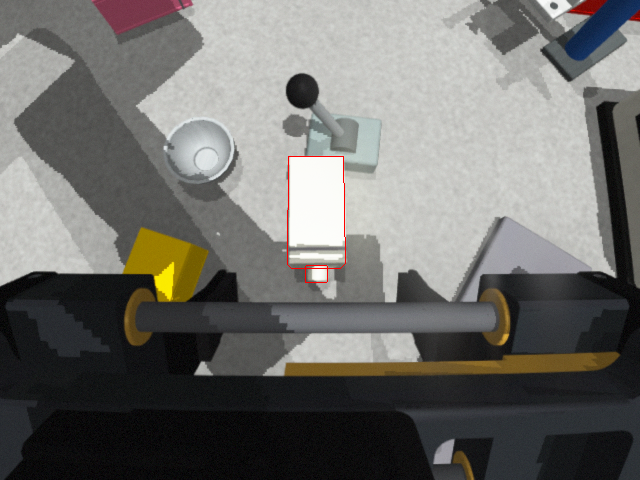

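Emit:
play_rows([
  [[0.03,0.001,0,0,0,0,0.085],[0.06,0.002,0,0,0,0,0.085],[0.09,0.003,0,0,0,0,0.085],[0.115,0.003,0,0,0,0,0.085],[0.1305,0.003,0,0,0,0,0.085],[0.1305,0.003,0,0,0,0,0.05],[0.1305,0.003,0,0,0,0,0.03],[0.1305,0.003,0,0,0,0,0.03],[0.1305,0.003,0,0,0,0,0.03],[0.1305,0.003,0,0,0,0,0.03],[0.1305,0.003,0,0,0,0,0.03],[0.1305,0.003,0,0,0,0,0.03]],
])

```text
time_s: 42.2
position: [0.4872, -0.0572, -0.0047]
tcp_rot: [[-0.015, -0.041, 0.999], [0.419, 0.907, 0.043], [-0.908, 0.419, 0.004]]
force: [-1.1, -2.8, 3.7]
opening: 0.55
```

Run:
```python
from h import *
s=stt()
```

```text
t 42.2 p [0.4872, -0.0572, -0.0047] q [-34.3, 43.7, 103.9, 25.9, 50.7, -56.6] F [-1.1, -2.8, 3.7] op 0.55
```

Emit:
play_rows([
  [[-0.018,0.0083,0,0,0,0,0.03],[-0.045,0.021,0,0,0,0,0.03],[-0.09,0.042,0,0,0,0,0.03],[-0.136,0.063,0,0,0,0,0.03],[-0.163,0.0755,0,0,0,0,0.03],[-0.163,0.0755,0,0,0,0,0.03],[-0.163,0.0755,0,0,0,0,0.03]],
])

```text
time_s: 42.9
position: [0.4861, -0.0566, 0.1744]
tcp_rot: [[-0.015, -0.041, 0.999], [0.418, 0.907, 0.044], [-0.908, 0.418, 0.003]]
force: [0.0, 0.1, -1.9]
opening: 0.546
```

```bash
cat > mid.py <<'E'
from h import *
import sys
a=np.radians(25);s=stt()
P2,R2,d2=place_pose([.59,-.10],np.radians(-15),a,-.012,.14,.028,-1);q2=ik(P2,R2);print(q2.round(1),ok(q2))
rows,sel=jpath(q2);print(rows[:12])
for p,r in sel[::2]:
    dd=r[:,0];yb=-r[:,2];e=np.cross(dd,yb);xb=dd*np.sin(a)+e*np.cos(a);zb=-dd*np.cos(a)+e*np.sin(a);tip=p-.0375*dd;ctr=tip-xb*(-.012)-zb*(.004)
    cor=np.array([ctr+i*.055*xb+j*.024*yb+k*.024*zb for i in(-1,1) for j in(-1,1) for k in(-1,1)])
    print(ctr.round(2).tolist(),'low',cor[:,2].min().round(2),'xmax',cor[:,0].max().round(2),end='; ')
E
python3 mid.py
```

```text
t 42.9 p [0.4861, -0.0566, 0.1744] q [-34.3, 26.2, 98.1, 20.7, 72.1, -46.1] F [0.0, 0.1, -1.9] op 0.546
[-25.2  39.8 134.7 169.2  59.6  91.1] True
31 rows, zmin 0.17604893894258578
[[0.01, 0.026, 0.012, 6.8, -2.3, 4.2], [0.018, 0.051, 0.024, 13.8, -4.2, 8.6], [0.023, 0.074, 0.037, 20.9, -5.7, 13.0], [0.026, 0.095, 0.049, 27.7, -6.8, 17.2], [0.028, 0.113, 0.061, 34.5, -7.7, 21.5], [0.027, 0.13, 0.074, 41.4, -8.2, 25.8], [0.026, 0.145, 0.086, 48.4, -8.4, 30.2], [0.023, 0.158, 0.099, 55.5, -8.4, 34.6], [0.019, 0.169, 0.112, 62.6, -8.0, 39.0], [0.014, 0.178, 0.124, 69.7, -7.4, 43.5], [0.009, 0.184, 0.136, 76.8, -6.6, 48.1], [0.003, 0.188, 0.148, 83.9, -5.5, 52.6]]
[0.5, -0.03, 0.21] low 0.18 xmax 0.53; [0.52, 0.01, 0.21] low 0.18 xmax 0.56; [0.54, 0.05, 0.22] low 0.18 xmax 0.59; [0.56, 0.07, 0.24] low 0.19 xmax 0.62; [0.59, 0.09, 0.25] low 0.2 xmax 0.65; [0.61, 0.1, 0.26] low 0.21 xmax 0.67; [0.63, 0.1, 0.27] low 0.23 xmax 0.69; [0.64, 0.09, 0.28] low 0.24 xmax 0.71; [0.66, 0.07, 0.28] low 0.24 xmax 0.72; [0.67, 0.05, 0.28] low 0.23 xmax 0.73; [0.67, 0.03, 0.27] low 0.22 xmax 0.73; [0.67, 0.0, 0.26] low 0.2 xmax 0.72; [0.65, -0.02, 0.24] low 0.18 xmax 0.7; [0.64, -0.05, 0.22] low 0.16 xmax 0.67; [0.61, -0.08, 0.2] low 0.14 xmax 0.64; [0.59, -0.1, 0.19] low 0.13 xmax 0.62;
```

Emit:
play_rows([
  [[0.01,0.026,0.012,6.8,-2.3,4.2,0.03],[0.018,0.051,0.024,13.8,-4.2,8.6,0.03],[0.023,0.074,0.037,20.9,-5.7,13.0,0.03],[0.026,0.095,0.049,27.7,-6.8,17.2,0.03],[0.028,0.113,0.061,34.5,-7.7,21.5,0.03],[0.027,0.13,0.074,41.4,-8.2,25.8,0.03],[0.026,0.145,0.086,48.4,-8.4,30.2,0.03],[0.023,0.158,0.099,55.5,-8.4,34.6,0.03],[0.019,0.169,0.112,62.6,-8.0,39.0,0.03],[0.014,0.178,0.124,69.7,-7.4,43.5,0.03],[0.009,0.184,0.136,76.8,-6.6,48.1,0.03],[0.009,0.184,0.136,76.8,-6.6,48.1,0.03]],
])

```text
time_s: 44.1
position: [0.6127, 0.1211, 0.2408]
tcp_rot: [[0.493, 0.819, 0.294], [0.745, -0.223, -0.628], [-0.449, 0.529, -0.72]]
force: [-0.7, 0.4, -1.1]
opening: 0.548
```

```bash
python3 mid.py
```

```text
t 44.1 p [0.6127, 0.1211, 0.2408] q [-30.8, 31.3, 111.7, 75.1, 67.4, 4.3] F [-0.7, 0.4, -1.1] op 0.548
[-25.2  39.8 134.7 169.2  59.6  91.1] True
20 rows, zmin 0.18365181518472357
[[0.004, 0.013, -0.002, 7.5, 0.5, 3.5], [0.006, 0.025, -0.003, 15.0, 1.2, 7.0], [0.007, 0.037, -0.002, 22.6, 1.9, 10.4], [0.006, 0.048, 0.001, 30.2, 2.8, 13.8], [0.004, 0.058, 0.005, 37.8, 3.9, 17.2], [0.001, 0.068, 0.011, 45.4, 5.0, 20.6], [-0.003, 0.076, 0.019, 52.9, 6.4, 24.0], [-0.009, 0.083, 0.028, 60.5, 7.8, 27.4], [-0.015, 0.088, 0.038, 67.9, 9.4, 30.9], [-0.023, 0.092, 0.05, 75.3, 11.2, 34.4], [-0.032, 0.094, 0.063, 82.6, 13.1, 38.0], [-0.041, 0.094, 0.076, 89.8, 15.2, 41.7]]
[0.62, 0.1, 0.27] low 0.22 xmax 0.68; [0.63, 0.1, 0.27] low 0.24 xmax 0.69; [0.65, 0.08, 0.28] low 0.24 xmax 0.71; [0.66, 0.07, 0.28] low 0.24 xmax 0.72; [0.67, 0.05, 0.27] low 0.22 xmax 0.73; [0.67, 0.02, 0.26] low 0.21 xmax 0.72; [0.66, -0.0, 0.25] low 0.19 xmax 0.71; [0.65, -0.03, 0.23] low 0.17 xmax 0.69; [0.63, -0.06, 0.22] low 0.16 xmax 0.66; [0.6, -0.09, 0.2] low 0.14 xmax 0.63;
```

Emit:
play_rows([
  [[0.004,0.013,-0.002,7.5,0.5,3.5,0.03],[0.006,0.025,-0.003,15.0,1.2,7.0,0.03],[0.007,0.037,-0.002,22.6,1.9,10.4,0.03],[0.006,0.048,0.001,30.2,2.8,13.8,0.03],[0.004,0.058,0.005,37.8,3.9,17.2,0.03],[0.001,0.068,0.011,45.4,5.0,20.6,0.03],[-0.003,0.076,0.019,52.9,6.4,24.0,0.03],[-0.009,0.083,0.028,60.5,7.8,27.4,0.03],[-0.015,0.088,0.038,67.9,9.4,30.9,0.03],[-0.023,0.092,0.05,75.3,11.2,34.4,0.03],[-0.032,0.094,0.063,82.6,13.1,38.0,0.03],[-0.032,0.094,0.063,82.6,13.1,38.0,0.03]],
])

```text
time_s: 45.3
position: [0.6931, 0.0361, 0.2608]
tcp_rot: [[0.914, 0.137, -0.383], [0.325, -0.812, 0.486], [-0.244, -0.568, -0.786]]
force: [-1.0, 0.1, -2.0]
opening: 0.543
```

```bash
python3 mid.py
```

```text
t 45.3 p [0.6931, 0.0361, 0.2608] q [-28.0, 35.7, 124.3, 126.6, 63.0, 52.4] F [-1.0, 0.1, -2.0] op 0.543
[-25.2  39.8 134.7 169.2  59.6  91.1] True
10 rows, zmin 0.18365181518472357
[[-0.004, 0.015, -0.003, 7.3, 1.9, 2.9], [-0.009, 0.031, -0.004, 14.5, 4.0, 5.8], [-0.016, 0.047, -0.005, 21.7, 6.2, 8.7], [-0.024, 0.064, -0.004, 28.8, 8.7, 11.5], [-0.035, 0.082, -0.002, 35.9, 11.4, 14.3], [-0.046, 0.099, 0.002, 42.9, 14.4, 17.1], [-0.06, 0.117, 0.006, 49.8, 17.6, 19.9], [-0.075, 0.134, 0.012, 56.5, 21.1, 22.5], [-0.092, 0.151, 0.02, 63.2, 25.0, 25.2], [-0.095, 0.153, 0.021, 64.0, 25.6, 25.5]]
[0.67, 0.01, 0.26] low 0.2 xmax 0.72; [0.66, -0.02, 0.25] low 0.18 xmax 0.7; [0.64, -0.05, 0.23] low 0.17 xmax 0.68; [0.62, -0.07, 0.21] low 0.15 xmax 0.65; [0.59, -0.1, 0.19] low 0.13 xmax 0.62;
```

Emit:
play_rows([
  [[-0.004,0.015,-0.003,7.3,1.9,2.9,0.03],[-0.009,0.031,-0.004,14.5,4.0,5.8,0.03],[-0.016,0.047,-0.005,21.7,6.2,8.7,0.03],[-0.024,0.064,-0.004,28.8,8.7,11.5,0.03],[-0.035,0.082,-0.002,35.9,11.4,14.3,0.03],[-0.046,0.099,0.002,42.9,14.4,17.1,0.03],[-0.06,0.117,0.006,49.8,17.6,19.9,0.03],[-0.075,0.134,0.012,56.5,21.1,22.5,0.03],[-0.092,0.151,0.02,63.2,25.0,25.2,0.03],[-0.095,0.153,0.021,64.0,25.6,25.5,0.03],[-0.095,0.153,0.021,64.0,25.6,25.5,0.03]],
])

```text
time_s: 46.4
position: [0.6209, -0.1083, 0.1824]
tcp_rot: [[0.878, -0.404, 0.256], [-0.233, 0.106, 0.967], [-0.418, -0.909, -0.001]]
force: [0.0, 0.8, -1.1]
opening: 0.549
```

```bash
python3 chk.py 1 -15 .11 pq -.012
```

```text
t 46.4 p [0.6209, -0.1083, 0.1824] q [-25.3, 39.6, 134.7, 169.0, 59.7, 91.1] F [0.0, 0.8, -1.1] op 0.549
row [0.1018, -0.0151, 0.0029] [0.14, 0.12, 0.31] rows>=2.1
row [0.1226, 0.0303, 0.003] [0.14, 0.12, 0.31] rows>=2.5
row [0.1406, 0.0694, 0.0031] [0.14, 0.12, 0.31] rows>=3.1
```

Emit:
play_rows([
  [[0.025,-0.006,0.001,0,0,0,0.03],[0.05,-0.012,0.0015,0,0,0,0.03],[0.08,-0.015,0.002,0,0,0,0.03],[0.102,-0.015,0.003,0.1,0.1,0.3,0.03],[0.102,-0.015,0.003,0.1,0.1,0.3,0.03],[0.102,-0.015,0.003,0.1,0.1,0.3,0.03],[0.102,-0.015,0.003,0.1,0.1,0.3,0.03]],
])

```text
time_s: 47.2
position: [0.7156, -0.1313, 0.1534]
tcp_rot: [[0.874, -0.409, 0.262], [-0.236, 0.113, 0.965], [-0.424, -0.906, 0.002]]
force: [-0.1, 0.5, -0.3]
opening: 0.545
```

```bash
python3 chk.py 1 -15 .11 pq -.012
```

```text
t 47.2 p [0.7156, -0.1313, 0.1534] q [-22.3, 42.6, 120.5, 171.3, 48.1, 92.9] F [-0.1, 0.5, -0.3] op 0.545
row [0.0011, -0.0008, 0.0009] [-0.18, -0.1, -0.09] rows>=0.0
row [0.0223, 0.0445, 0.0008] [-0.18, -0.1, -0.09] rows>=1.0
row [0.0406, 0.0834, 0.0007] [-0.18, -0.1, -0.09] rows>=1.9
```

View pics/pqsc.png

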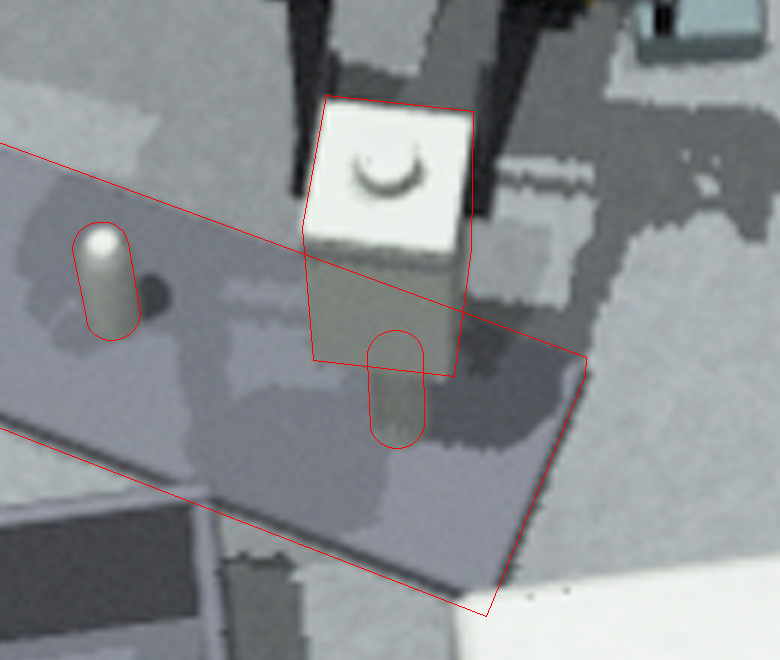

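View pics/pqtc.png

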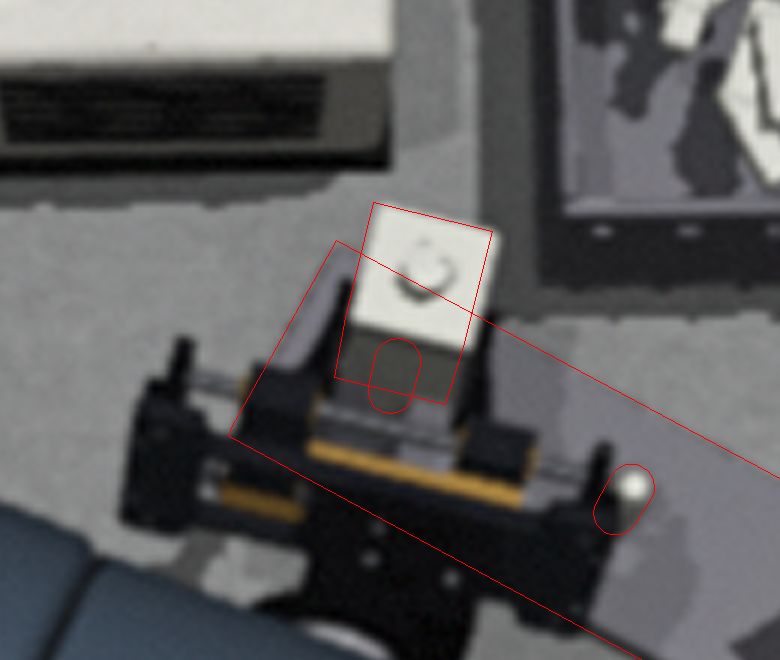

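Emit:
play_rows([
  [[0.001,0,0.003,0,0,0,0.03],[0.01,0.018,0.0035,0,0,0,0.03],[0.016,0.032,0.0035,0,0,0,0.03],[0.022,0.045,0.0035,0,0,0,0.03],[0.028,0.057,0.0035,0,0,0,0.03],[0.034,0.069,0.0035,0,0,0,0.03],[0.038,0.078,0.0035,0,0,0,0.03],[0.0405,0.084,0.0035,0,0,0,0.03],[0.041,0.085,0.0035,0,0,0,0.03],[0.041,0.085,0.0035,0,0,0,0.03]],
])

```text
time_s: 48.3
position: [0.7191, -0.1286, 0.0605]
tcp_rot: [[0.876, -0.405, 0.262], [-0.237, 0.113, 0.965], [-0.42, -0.907, 0.003]]
force: [-1.9, 0.0, 1.9]
opening: 0.547
```

```bash
python3 chk.py 1 -15 .015 pr -.012
```

```text
t 48.3 p [0.7191, -0.1286, 0.0605] q [-21.7, 55.8, 119.3, 173.1, 60.3, 90.8] F [-1.9, 0.0, 1.9] op 0.547
row [-0.0005, 0.0022, -0.0026] [-0.22, -0.13, 0.14] rows>=0.1
row [-0.0194, -0.0386, -0.0025] [-0.22, -0.13, 0.14] rows>=0.9
row [-0.0013, 0.0004, -0.0026] [-0.22, -0.13, 0.14] rows>=0.1
```

View pics/prsc.png

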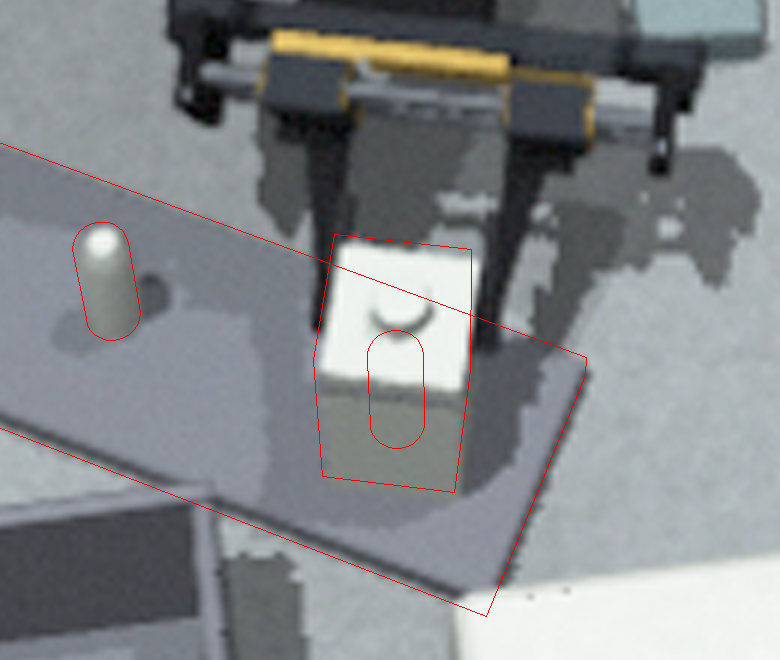

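Emit:
play_rows([
  [[0.0003,0.0008,0,0,0,0,0.03],[0.0003,0.0008,0,0,0,0,0.05],[0.0003,0.0008,0,0,0,0,0.065],[0.0003,0.0008,0,0,0,0,0.07],[0.0003,0.0008,0,0,0,0,0.07],[0.0003,0.0008,0,0,0,0,0.07],[-0.02,0.0008,0,0,0,0,0.07],[-0.05,0.0008,0,0,0,0,0.07],[-0.09,0.0008,0,0,0,0,0.07],[-0.12,0,0,0,0,0,0.07],[-0.15,-0.03,0,0,0,0,0.07],[-0.15,-0.03,0,0,0,0,0.07]],
])

```text
time_s: 49.6
position: [0.5975, -0.0953, 0.152]
tcp_rot: [[0.875, -0.408, 0.262], [-0.236, 0.113, 0.965], [-0.423, -0.906, 0.003]]
force: [0.4, -0.4, -0.2]
opening: 0.807
```

```bash
python3 chk.py 1 -15 .015 ps -.012|head -1
```

```text
t 49.6 p [0.5975, -0.0953, 0.152] q [-24.6, 47.0, 139.0, 170.9, 70.9, 89.1] F [0.4, -0.4, -0.2] op 0.807
```

View pics/pssc.png

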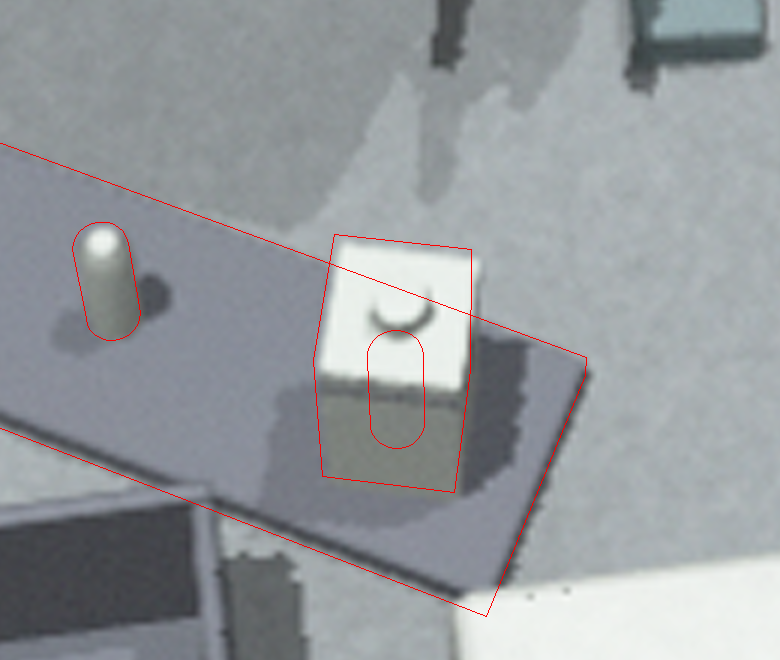

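View pics/pss.png

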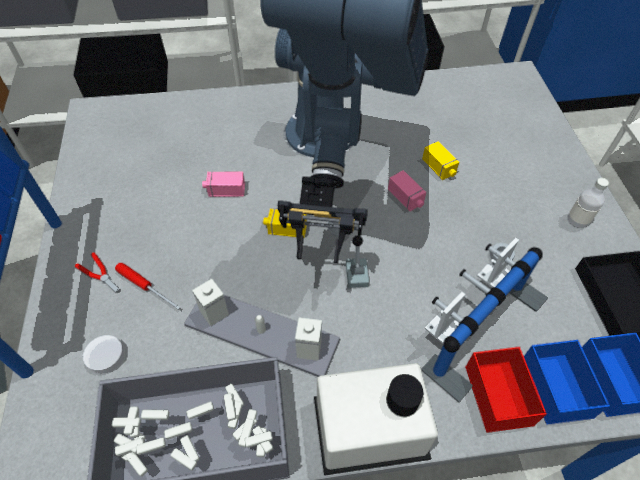

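Emit:
play_rows([
  [[-0.013,-0.027,0,0,0,0,0.05],[-0.026,-0.055,0,0,0,0,0.02],[-0.04,-0.085,0,0,0,0,0],[-0.051,-0.109,0,0,0,0,0],[-0.051,-0.109,0,0,0,0,0],[-0.051,-0.109,0,0,0,0,0]],
])

```text
time_s: 50.3
position: [0.6004, -0.0969, 0.2711]
tcp_rot: [[0.876, -0.405, 0.262], [-0.237, 0.112, 0.965], [-0.421, -0.907, 0.002]]
force: [0.5, -1.5, 0.5]
opening: 0.345
```

```bash
cat > lv.py <<'E'
from h import *
s=stt()
q2=ik([.425,.012,.17],Rdown(-90));print(q2.round(1),ok(q2))
rows,sel=jpath(q2);print(rows[:12])
for p,r in sel: print(p.round(2).tolist(),(p-.0375*r[:,0]).round(2).tolist(),r[:,0].round(1).tolist(),end=';')
E
python3 lv.py
```

```text
t 50.3 p [0.6004, -0.0969, 0.2711] q [-24.7, 22.0, 133.6, 166.8, 41.1, 96.1] F [0.5, -1.5, 0.5] op 0.345
[-13.5  16.2 110.4   0.   53.4  76.5] True
24 rows, zmin 0.1649996709243743
[[0.003, -0.01, 0.032, -6.6, -5.0, -1.3], [0.003, -0.018, 0.064, -13.2, -10.0, -2.6], [0.0, -0.022, 0.095, -19.9, -14.8, -4.0], [-0.005, -0.023, 0.125, -26.6, -19.6, -5.4], [-0.012, -0.02, 0.154, -33.4, -24.3, -6.8], [-0.021, -0.015, 0.18, -40.2, -29.0, -8.2], [-0.031, -0.007, 0.203, -47.0, -33.6, -9.7], [-0.043, 0.004, 0.223, -53.9, -38.1, -11.1], [-0.055, 0.018, 0.24, -60.8, -42.6, -12.5], [-0.068, 0.033, 0.253, -67.7, -47.0, -13.8], [-0.08, 0.05, 0.262, -74.7, -51.4, -15.0], [-0.093, 0.067, 0.267, -81.6, -55.8, -16.2]]
[0.61, -0.07, 0.28] [0.58, -0.06, 0.3] [0.9, -0.2, -0.4];[0.63, -0.04, 0.29] [0.59, -0.04, 0.3] [0.9, -0.1, -0.4];[0.63, -0.01, 0.29] [0.6, -0.01, 0.31] [0.9, 0.0, -0.4];[0.64, 0.02, 0.3] [0.6, 0.02, 0.31] [0.9, 0.1, -0.4];[0.64, 0.05, 0.3] [0.6, 0.04, 0.31] [0.9, 0.2, -0.4];[0.63, 0.08, 0.3] [0.6, 0.07, 0.31] [0.9, 0.3, -0.4];[0.63, 0.11, 0.29] [0.6, 0.09, 0.31] [0.8, 0.3, -0.4];[0.62, 0
[... 219 characters left out ...]
19, 0.25] [0.54, 0.17, 0.27] [0.6, 0.6, -0.6];[0.54, 0.2, 0.24] [0.53, 0.17, 0.26] [0.5, 0.6, -0.6];[0.53, 0.2, 0.23] [0.51, 0.17, 0.25] [0.4, 0.6, -0.7];[0.51, 0.19, 0.22] [0.49, 0.17, 0.24] [0.4, 0.6, -0.7];[0.49, 0.18, 0.2] [0.48, 0.16, 0.23] [0.3, 0.5, -0.8];[0.48, 0.17, 0.19] [0.47, 0.15, 0.22] [0.2, 0.5, -0.8];[0.46, 0.16, 0.18] [0.45, 0.14, 0.22] [0.2, 0.5, -0.9];[0.45, 0.14, 0.18] [0.44, 0.12, 0.21] [0.1, 0.4, -0.9];[0.44, 0.11, 0.17] [0.44, 0.1, 0.2] [0.1, 0.3, -0.9];[0.43, 0.09, 0.17] [0.43, 0.08, 0.2] [0.1, 0.2, -1.0];[0.43, 0.06, 0.16] [0.43, 0.05, 0.2] [0.0, 0.1, -1.0];[0.43, 0.03, 0.17] [0.42, 0.03, 0.21] [0.0, 0.0, -1.0];[0.42, 0.01, 0.17] [0.42, 0.01, 0.21] [0.0, -0.0, -1.0];
```

Emit:
play_rows([
  [[0.003,-0.01,0.032,-6.6,-5.0,-1.3,0],[0.003,-0.018,0.064,-13.2,-10.0,-2.6,0],[0.0,-0.022,0.095,-19.9,-14.8,-4.0,0],[-0.005,-0.023,0.125,-26.6,-19.6,-5.4,0],[-0.012,-0.02,0.154,-33.4,-24.3,-6.8,0],[-0.021,-0.015,0.18,-40.2,-29.0,-8.2,0],[-0.031,-0.007,0.203,-47.0,-33.6,-9.7,0],[-0.043,0.004,0.223,-53.9,-38.1,-11.1,0],[-0.055,0.018,0.24,-60.8,-42.6,-12.5,0],[-0.068,0.033,0.253,-67.7,-47.0,-13.8,0],[-0.08,0.05,0.262,-74.7,-51.4,-15.0,0],[-0.08,0.05,0.262,-74.7,-51.4,-15.0,0]],
])

```text
time_s: 51.5
position: [0.5777, 0.1813, 0.2572]
tcp_rot: [[0.623, 0.247, -0.743], [0.555, -0.809, 0.196], [-0.552, -0.534, -0.64]]
force: [-0.9, -0.2, 0.1]
opening: 0.007
```

```bash
python3 lv.py
```

```text
t 51.5 p [0.5777, 0.1813, 0.2572] q [-19.2, 19.8, 122.8, 88.9, 46.8, 86.6] F [-0.9, -0.2, 0.1] op 0.007
[-13.5  16.2 110.4   0.   53.4  76.5] True
13 rows, zmin 0.16446045170980433
[[0.001, -0.006, 0.02, -6.7, -4.4, -1.0], [-0.001, -0.009, 0.041, -13.3, -8.8, -1.9], [-0.005, -0.008, 0.061, -19.9, -13.3, -2.7], [-0.011, -0.003, 0.081, -26.6, -18.0, -3.4], [-0.02, 0.005, 0.1, -33.3, -22.7, -4.0], [-0.03, 0.017, 0.116, -39.9, -27.5, -4.6], [-0.042, 0.031, 0.129, -46.4, -32.4, -4.9], [-0.057, 0.049, 0.14, -52.8, -37.4, -5.2], [-0.073, 0.068, 0.147, -59.1, -42.6, -5.3], [-0.09, 0.089, 0.149, -65.3, -47.8, -5.3], [-0.109, 0.112, 0.148, -71.3, -53.2, -5.2], [-0.129, 0.135, 0.142, -77.1, -58.7, -4.8]]
[0.56, 0.19, 0.25] [0.54, 0.17, 0.27] [0.6, 0.6, -0.6];[0.54, 0.2, 0.24] [0.53, 0.17, 0.26] [0.5, 0.6, -0.6];[0.53, 0.2, 0.23] [0.51, 0.18, 0.25] [0.4, 0.6, -0.7];[0.51, 0.19, 0.21] [0.5, 0.17, 0.24] [0.4, 0.6, -0.7];[0.49, 0.19, 0.2] [0.48, 0.17, 0.23] [0.3, 0.5, -0.8];[0.48, 0.18, 0.19] [0.47, 0.16, 0.22] [0.2, 0.5, -0.8];[0.46, 0.16, 0.18] [0.46, 0.14, 0.22] [0.2, 0.5, -0.9];[0.45, 0.14, 0.17] [0.45, 0.12, 0.21] [0.1, 0.4, -0.9];[0.44, 0.12, 0.17] [0.44, 0.1, 0.2] [0.1, 0.3, -0.9];[0.43, 0.09, 0.17] [0.43, 0.08, 0.2] [0.1, 0.2, -1.0];[0.43, 0.06, 0.16] [0.43, 0.06, 0.2] [0.0, 0.2, -1.0];[0.43, 0.03, 0.17] [0.42, 0.03, 0.2] [0.0, 0.1, -1.0];[0.42, 0.01, 0.17] [0.42, 0.01, 0.21] [0.0, -0.0, -1.0];
```

Emit:
play_rows([
  [[0.001,-0.006,0.02,-6.7,-4.4,-1.0,0],[-0.001,-0.009,0.041,-13.3,-8.8,-1.9,0],[-0.005,-0.008,0.061,-19.9,-13.3,-2.7,0],[-0.011,-0.003,0.081,-26.6,-18.0,-3.4,0],[-0.02,0.005,0.1,-33.3,-22.7,-4.0,0],[-0.03,0.017,0.116,-39.9,-27.5,-4.6,0],[-0.042,0.031,0.129,-46.4,-32.4,-4.9,0],[-0.057,0.049,0.14,-52.8,-37.4,-5.2,0],[-0.073,0.068,0.147,-59.1,-42.6,-5.3,0],[-0.09,0.089,0.149,-65.3,-47.8,-5.3,0],[-0.109,0.112,0.148,-71.3,-53.2,-5.2,0],[-0.129,0.135,0.142,-77.1,-58.7,-4.8,0]],
])

```text
time_s: 52.7
position: [0.4243, 0.0279, 0.1656]
tcp_rot: [[0.006, 0.998, -0.055], [0.054, -0.056, -0.997], [-0.999, 0.003, -0.054]]
force: [-0.3, 0.3, -1.2]
opening: 0.004
```

Run:
```python
from h import *
s=stt();rel([.425,.012,.17],Rdown(-90));rel([.425,.012,.036],Rdown(-90))
c=snap('scene','s40.png');t=snap('top','t40.png')
```

```text
t 52.7 p [0.4243, 0.0279, 0.1656] q [-14.0, 16.5, 111.1, 3.9, 52.9, 76.9] F [-0.3, 0.3, -1.2] op 0.004
row [-0.0052, 0.0016, 0.0156] [-3.18, -3.09, -0.26] rows>=0.5
row [0.1286, 0.0012, 0.0228] [-3.18, -3.09, -0.26] rows>=2.6
```

View pics/s40.png

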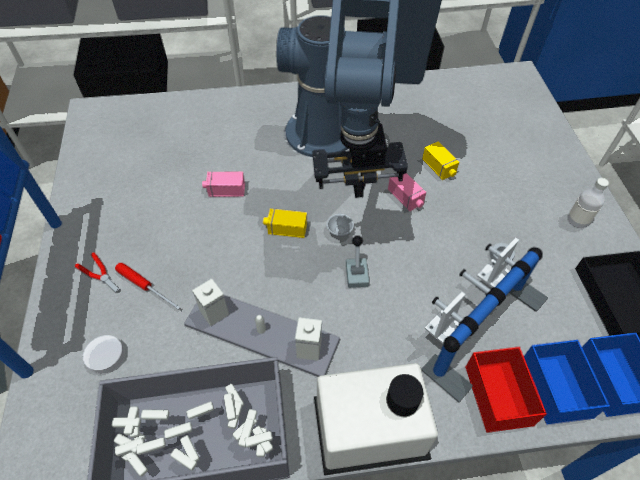

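Emit:
play_rows([
  [[-0.005,0.0016,0.012,-3.2,-3.1,-0.3,0],[-0.005,0.0016,0.012,-3.2,-3.1,-0.3,0],[-0.005,0.0016,0.012,-3.2,-3.1,-0.3,0]],
])

```text
time_s: 53.1
position: [0.4258, 0.017, 0.1706]
tcp_rot: [[0.003, 1.0, -0.004], [0.004, -0.004, -1.0], [-1.0, 0.003, -0.004]]
force: [-0.5, 0.7, -0.7]
opening: 0.007
```

Run:
```python
from h import *
s=stt();print(s['tcp_rot'].round(3).tolist());rel([.425,.016,.036],Rdown(-90))
c=snap('wrist','w41.png');print('ball?',proj(c,[[.47,.017,.089]]))
```

```text
t 53.1 p [0.4258, 0.017, 0.1706] q [-13.0, 16.1, 110.4, 0.3, 53.4, 77.0] F [-0.5, 0.7, -0.7] op 0.007
[[0.003, 1.0, -0.004], [0.004, -0.004, -1.0], [-1.0, 0.003, -0.004]]
row [0.1346, -0.0012, 0.0015] [-0.22, -0.21, -0.15] rows>=2.7
ball? [[316.84065661 183.07013336]]
```

View pics/w41.png

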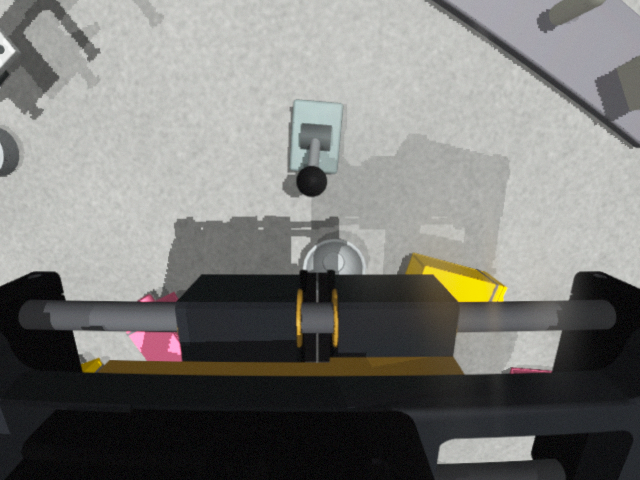

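Emit:
play_rows([
  [[0.04,0,-0.001,0,0,0,0],[0.08,0,-0.001,0,0,0,0],[0.12,0,-0.001,0,0,0,0],[0.134,0,-0.001,0,0,0,0],[0.134,0,-0.001,0,0,0,0],[0.134,0.015,-0.001,0,0,0,0],[0.134,0.03,-0.001,0,0,0,0],[0.134,0.045,0,0,0,0,0],[0.134,0.06,0.001,0,0,0,0],[0.134,0.075,0.002,0,0,0,0],[0.134,0.085,0.002,0,0,0,0],[0.134,0.085,0.002,0,0,0,0]],
])

```text
time_s: 54.35
position: [0.5142, 0.0135, 0.0388]
tcp_rot: [[0.008, 1.0, -0.002], [-0.0, -0.002, -1.0], [-1.0, 0.008, 0.0]]
force: [-0.2, -0.5, -0.7]
opening: 0.005
```

Emit:
play_rows([
  [[0,0.006,0,0,0,0,0],[0,0.012,0,0,0,0,0],[0,0.016,0,0,0,0,0],[0,0.02,0,0,0,0,0],[0,0.02,0,0,0,0,0]],
])

```text
time_s: 54.85
position: [0.5253, 0.0142, 0.0375]
tcp_rot: [[-0.009, 1.0, 0.001], [0.001, 0.001, -1.0], [-1.0, -0.009, -0.001]]
force: [-9.6, -1.8, 8.0]
opening: 0.002
```

Run:
```python
from h import *
s=stt()
c=snap('scene','s42.png');overlay(c,[],'s42c.png',(300,180,440,330),4)
```

```text
t 54.85 p [0.5253, 0.0142, 0.0375] q [-10.6, 35.8, 102.9, -0.1, 41.8, 79.4] F [-9.6, -1.8, 8.0] op 0.002
```

View pics/s42c.png

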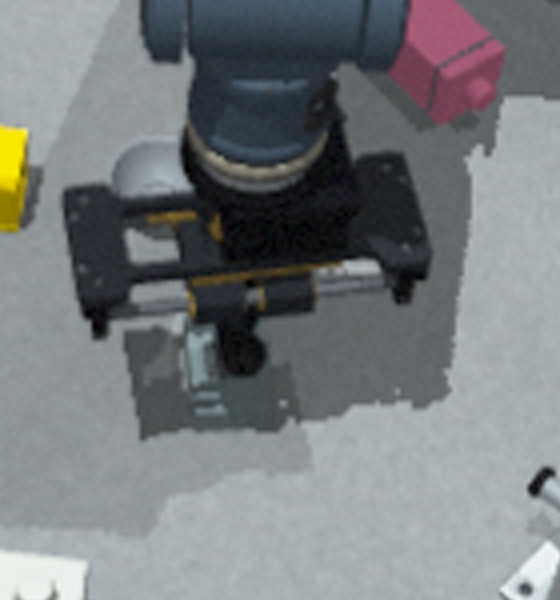

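Emit:
play_rows([
  [[0,-0.02,0,0,0,0,0],[0,-0.05,0,0,0,0,0],[-0.03,-0.06,0,0,0,0,0],[-0.08,-0.06,0,0,0,0,0],[-0.12,-0.06,0,0,0,0,0],[-0.16,-0.06,-0.04,0,0,0,0],[-0.18,-0.06,-0.08,0,0,0,0],[-0.18,-0.06,-0.13,0,0,0,0],[-0.18,-0.06,-0.18,0,0,0,0],[-0.18,-0.06,-0.22,0,0,0,0],[-0.18,-0.06,-0.22,0,0,0,0],[-0.18,-0.06,-0.22,0,0,0,0]],
])

```text
time_s: 56.1
position: [0.4713, 0.2344, 0.2176]
tcp_rot: [[0.005, 1.0, 0.002], [-0.001, 0.002, -1.0], [-1.0, 0.005, 0.001]]
force: [-1.0, -1.4, -0.4]
opening: 0.003
```

Run:
```python
from h import *
import pickle
res=pickle.load(open('res.pkl','rb'))
s=stt()
c=snap('scene','s43.png');t=snap('top','t43.png');overlay(c,[place(RL,*res['L'])],'s43c.png',(410,200,560,350),5)
overlay(t,[],'t43c.png',(170,110,330,270),4)
overlay(c,[],'s43d.png',(300,220,420,310),6)
```

```text
t 56.1 p [0.4713, 0.2344, 0.2176] q [14.3, 20.2, 94.1, -0.1, 65.5, 104.3] F [-1.0, -1.4, -0.4] op 0.003
```

View pics/s43.png

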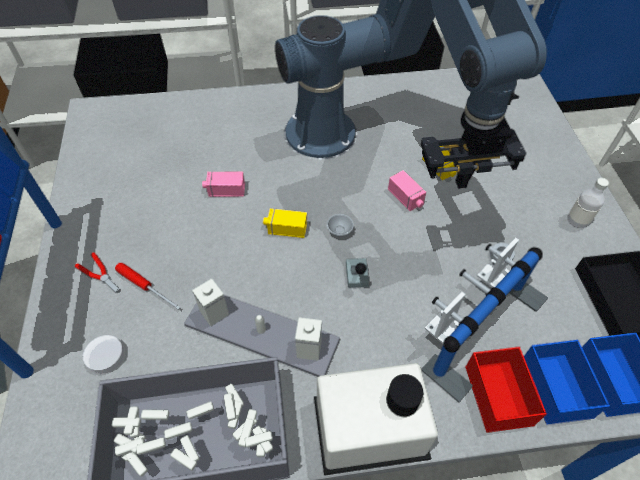

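View pics/s43c.png

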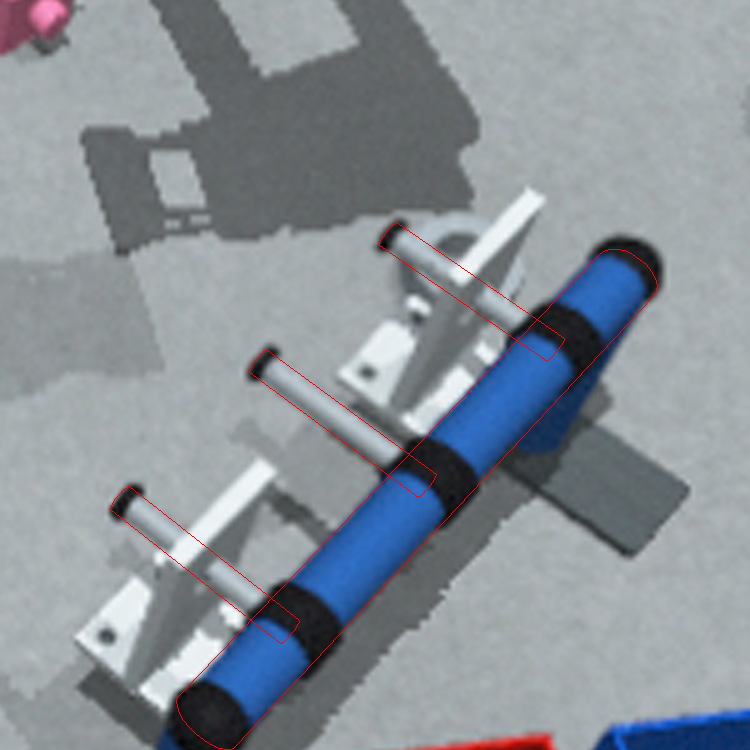

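View pics/t43c.png

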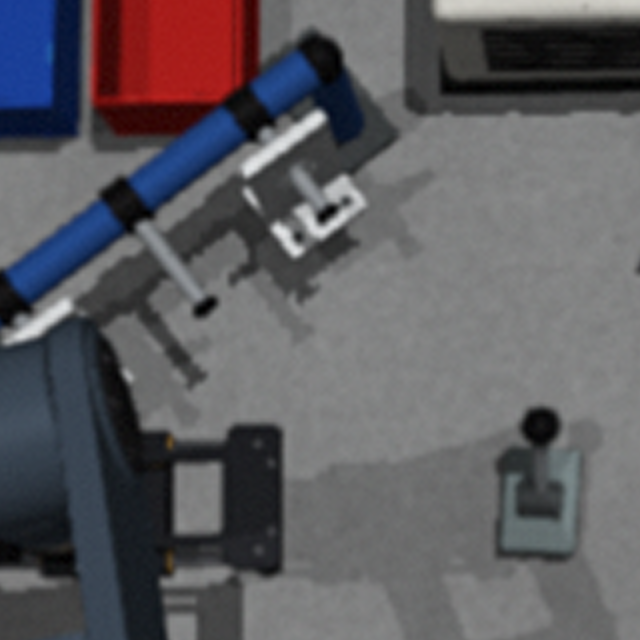

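View pics/s43d.png

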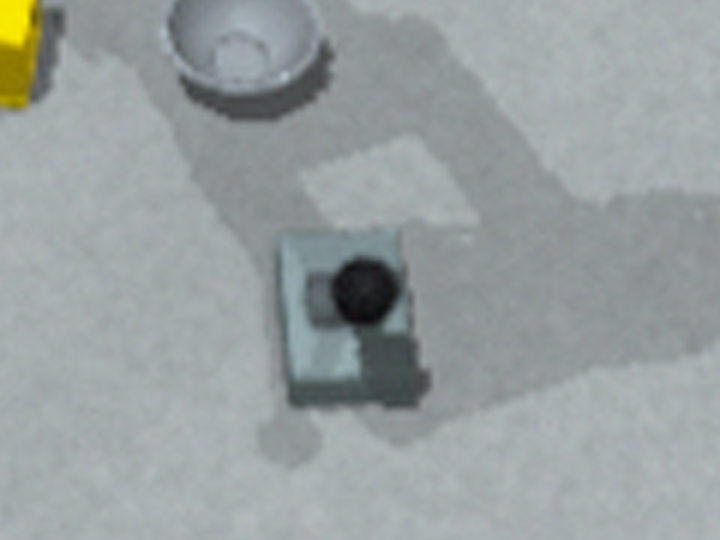

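Run:
```python
from h import *
import pickle
res=pickle.load(open('res.pkl','rb'))
x,y,w=res['L'];u=np.array([np.cos(w),np.sin(w)]);v=np.array([-u[1],u[0]])
c=capture('scene');t=capture('top')
ov=[place(BR,*(np.array([x,y])+k*.095*v-.003*u),w,.064) for k in(-1,1)]
overlay(c,ov,'s44.png',(410,200,560,350),5);overlay(t,ov,'t44.png',(170,110,290,210),6)
```

```text
(no output)
```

View pics/s44.png

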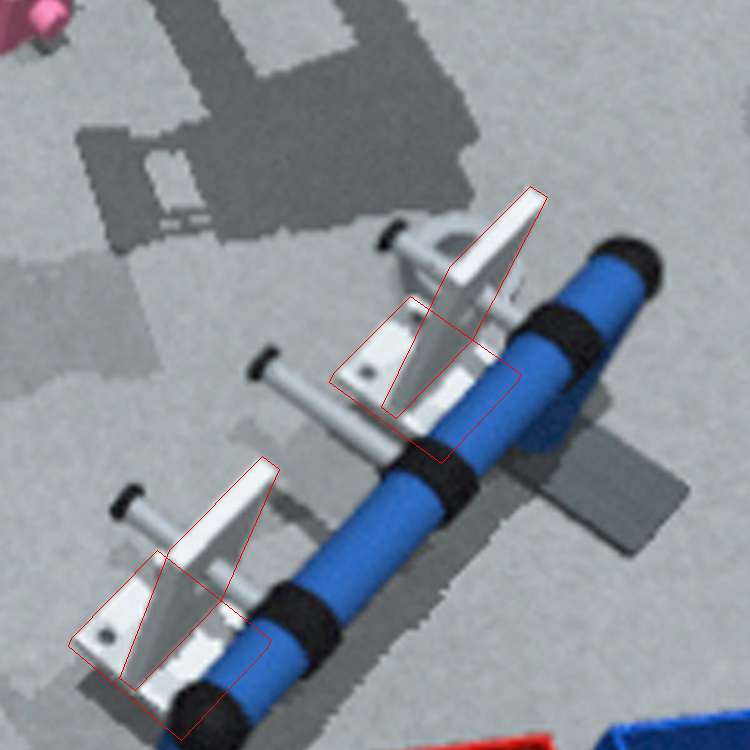

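View pics/t44.png

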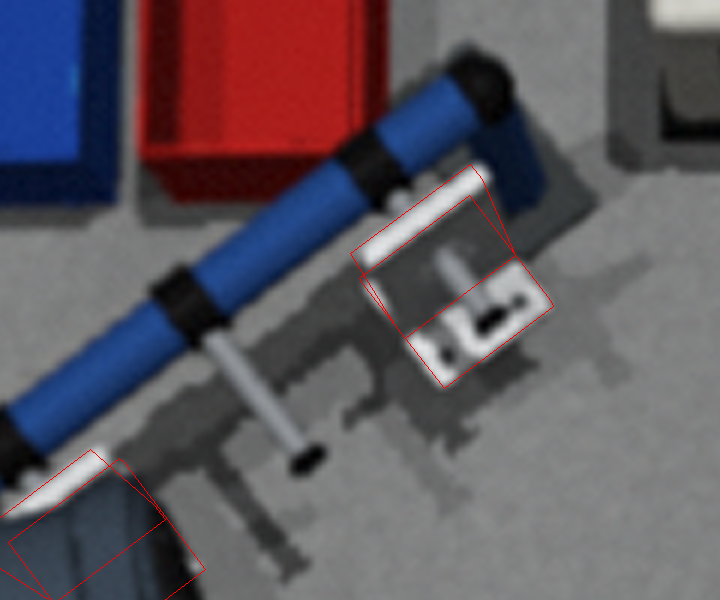

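Both brackets match upright, free-hanging models to about 1–2 mm. Handing in.

Run:
```python
from h import *
stt(); print(hand_in())
```

```text
t 56.3 p [0.4717, 0.2323, 0.2176] q [14.1, 20.1, 94.1, -0.1, 65.5, 104.3] F [0.5, 0.2, 0.4] op 0.004
the job is handed in; nothing more can be done
None
```

The job is handed in at 56 s of the 210 s allowed, with every step done in the order you asked. `hand_in()` gave no verdict.

**What was done**
- I pulled the blower lever towards the robot until it stopped, at about 11 N.
- I hung both brackets present on the two outer pegs of the blue rail.
- I set both white housings mouth-down on the two outer drying pegs.
- I then pushed the lever away from the robot until it stopped, at about 12 N, and backed the arm clear.

**Last checks**
- **Brackets:** overlays of upright hanging brackets match the final pictures, in the scene view for both and in the top view for the right one. The arm hid most of the left bracket from above, so that one was checked only from the scene camera.
- **Housings:** overlays with the rim on the rack's base match the scene pictures for both. I shifted the second one about 3 mm on purpose, to keep the gripper clear of the middle peg.
- **Lever:** the ball is back at its starting "on" pixel, about (360.8, 268.5) against (360.8, 268.3) at the start.
- **Collar, dish and screwdriver:** they look unmoved in the pictures. I did not measure them again.

**What disagreed or went wrong**
- The shut fingertips are about 37.5 mm short of the stated TCP; a light touch on the bench (about 6 N) showed it. The first two lever sweeps missed: in one the arm lagged and came down on the wrong side, in the other the fingertips passed over the ball. Neither moved anything.
- One housing was knocked about 3 cm during the run, so I measured it again before gripping it.

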